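# Count the source carriers past the bench detector

### The arm

A 6-joint arm with a two-finger parallel gripper is mounted at the origin on the work surface. World frame = base frame: x ahead of the robot, y to its left, z up, the work surface at z = 0. Lengths are in mm, angles in rad, forces in N, time in s.
With the tool pointing down it reaches from about 250 to 800 mm from the base axis. Payload 3.9 kg.
Tool frame: the origin (TCP) lies midway between the tips of the shut fingers; the grasp point (between the pads) lies 19 mm behind it; z points along the fingers, y is the line along which they close (so a half turn about z gives the same grasp; the last joint's range is limited). The gripper opens to 85 mm and grips with 20 to 120 N. Pads are 22 mm wide; open, the fingers measure 114 mm over their backs; the gripper's body (76 mm by 85 mm) begins 54 mm behind the grasp point. The pads swing forward as they close: fully open they stand 13 mm farther back than shut.
Start: joints at [-1.33, 0.26, -0.138, 1.173, 0, 1.571], TCP at [125.198, -509.844, 231.304] pointing down, gripper open.
Joint ranges: [-2.78, 2.78], [-0.83, 1.72], [-1.28, 1.37], [-1.9, 2.12], [-1.57, 1.48], [-3.14, 3.14]. Speed limits (rad/s): [2.57, 2.57, 3.14, 3.14, 3.14, 3.14].

### API

Orientations are given as a unit quaternion [x, y, z, w].
In Python, from cell import ctrl, vision, regions_of gives the robot as it stands.
- The arm moves only by the tool servo_tool, never from a script. Its arguments are lists of equal length, an entry for each row: "rot": the turn, a rotation vector about the tool's x, y, z in units of 5 degrees (1.0 is 5 degrees), a list of three; "slide": the shift along the tool's x, y, z in units of 30 mm (1.0 is 30 mm), a list of three; "gripper": the closure, from -1 (fully open) to 1 (shut). A call has 1 to 5 rows; each row is the pose to reach, as a shift and turn from the pose commanded when the call began, along the tool's axes at that moment; what a row does not reach only later rows make up. A row lasts 1/10 s, in which the tool goes at most 50 mm and 8.59 degrees, less where a joint would pass 70% of its speed; a pose out of reach is approached as far as the arm can. A call with a gripper value outside its range is refused whole. The fingers move at their own pace and stop on an object; "squeeze" is the grip in N (left out, the last holds). Time passes only in rows, so rows that repeat a pose let the fingers close. It gives the time, the measured TCP pose, the force, the opening and the grip force at its end, in the units of the state.
- ctrl.get_state(): the state, without advancing time (a new reading comes with each control period).
- vision.capture(name): name is "side" or "top" or "wrist"; returns the picture (480x640x3 uint8, red, green, blue); there is no depth.
- vision.get_calibration(name): a dict with "mtx" (3x3 intrinsics, pixels), "k1" (the pictures are not rectified: a ray, as slopes to the right and down, at radius r is drawn at 1 + k1 r^2 times it, then the intrinsics apply), "rvec" (rotation vector, rad) and "tvec" (3), from world to camera coordinates, as OpenCV has them. Camera axes: x right, y down, z forward; pixel columns grow to the right and rows downward; lengths in mm; the calibration is good to about 2 mm. A picture is of the moment at which its call begins: read the wrist's pose just before it. get_calibration takes no time and is no camera call; for the wrist camera it gives the pose at the moment of the call.
- ctrl.close_job(): hands the job in; it is judged then, once.
Trained networks look in the newest picture that a camera, given by its name, has taken for a name from the list of things; names that differ only in an ending like _2 or _b are one class to them, and where a whole thing is asked for, a point or a joint stands for the part that bears it (a point fixed in the world has none). Each returns a list of dicts, best first, with "score" (0 to 1); they miss things now and then, are a little off and sometimes report something else, mostly with a low value. They report only what shows in the picture. A call takes as long as a camera call. They do not tell look-alikes from the thing itself.
- regions_of(target, camera): "mask" (480x640 bool, what is visible of it) and "uv" ([column, row] in pixels, amid what is visible of it).
The state is a dict: "time_s": time; "joint_pos": joint angles; "joint_vel": joint speeds; "joint_torque": joint torques, N m; "tool_pos": TCP position; "eef_rot": TCP orientation; "force": force on the tool from outside, world axes, zero at the start; "ft_torque": the same for the moment, N m; "grip_width": finger opening in mm; "grip_force": force on a finger pad.
Only numpy, scipy, OpenCV 4.12 (cv2) and the standard library are available. Lean on these libraries where they do the work, as an engineer would, in place of code of your own. Each camera call takes 0.05 s, during which the arm holds its last target. There are 200 camera calls.

### The job

Set the scaler's two preset wheels to 45, and let go of them. Then count the source carriers that are there, one at a time in run-sheet order (red, yellow, green, blue): stand the carrier on the infeed of the track, feed it with the push stick along the fence, keeping it pressed against the fence, stop it squarely under the detector and leave it still there for two seconds, then push it on clear of the detector onto the outfeed. Never put the fingers on a carrier under the detector or knock the detector stand; at the end all counted carriers stand on the outfeed, the wheels still read 45, the push stick lies along its mat again, and nothing else on the bench has been disturbed.

Things in the scene. Friction and masses are not known exactly. Their poses are not given: they have to be found in the camera images.
- tens (a joint): left preset wheel as seen from the robot (console +y): its turn in rad, digit k at k x 0.6283 (0 to 9, stops beyond, no wrap-round). It grows (counts up) as the wheel's top rolls away from the robot, to console +x. Steady friction of about 0.04 N m, no clicks: it stays where left, even between digits; within 9 degrees of the digit is good
- units (a joint): the same for the right preset wheel (at console -y)
- tens_axis (a point): centre of the tens wheel: an upright disc, 60 mm diameter, 12 mm thick, its level axis along y of this point (x points away from the robot). The axis is 60 mm above the bench and 6 mm above the housing's flat top, so the upper half stands free: pinch its flat sides and roll it. The other wheel's centre is 44 mm away along y (32 mm between faces)
- units_axis (a point): the same for the units wheel
- console: preset unit, fixed: grey housing 100 (x) x 116 (y) x 54 mm tall, two thumbwheels on top. Origin: centre of underside; x away from the robot, y left. Ten coloured tiles round each wheel: 0 black, 1 brown, 2 red, 3 orange, 4 yellow, 5 green, 6 blue, 7 violet, 8 grey, 9 white; the digit set is the tile straight up, in line with the white index lines on the housing
- track: counting track, fixed: aluminium deck 100 mm wide (x -50 to +50 mm), top 10 mm above the bench, from y = -300 mm (infeed end) to +270 mm (outfeed end); carriers are fed along its +y. Origin on the bench below the middle of the deck's width. A 14 mm tall stop closes the outfeed end at y = +262 mm
- fence: guide fence, fixed along the far edge of the whole deck: dark steel bar 10 mm thick, 18 mm tall above the deck. Origin on its guiding face at deck height; the face looks to -x of this frame, y runs along the feed. A carrier square against it has its centre at x = -22 mm
- bridge: detector stand, fixed: a column (22 x 30 mm, 115 mm tall) behind the fence at x = +74 mm, an arm 24 mm wide, 85 to 105 mm above the bench, reaching out over the deck, and the grey upright detector tube, 44 mm diameter, at x = +18 mm: lower end 55 mm above the bench (17 mm over a carrier), top 200 mm up. Origin on the bench at track y = +65 mm, axes as the track
- detector_spot (a point): where the centre of a carrier's underside must stop: on the deck straight under the detector tube, 22 mm in front of the fence (red line across deck and fence); axes as the track
- load_spot (a point): a convenient place to stand a carrier on the infeed, 150 mm before the detector (yellow stripe on the deck's near edge): the centre of its underside when it is against the fence; axes as the track
- stick: push stick, 0.2 kg: orange bar x -30 to +14, y -60 to +140 mm, 12 mm thick; black handle 24 wide (x), 60 long (y +-30), 12 to 62 mm up; L foot 16 mm tall at the +y end: cross piece x -32 to +14, pushing face at y = +150 mm; toe x -32 to -22, y 140 to 175, lies along the carrier's side away from the fence and presses it to the fence (+x). Origin on the underside below mid-handle, near the balance point
- stick_mid (a point): middle of the push stick's length, on its underside, 57 mm ahead (+y) of the stick's origin; axes as the stick
- mat: home of the push stick: thin blue mat fixed on the bench, 110 mm (x) by 260 mm (y), 3 mm thick. Origin at the centre of its underside. The stick belongs lying flat along it, its middle within about 50 mm of the mat's centre
- red: source carrier: a red plastic block, 44 mm (its x) by 50 mm (its y) by 28 mm tall, about 0.12 kg, with a round steel planchet let into its top (look only, flush). Origin at the centre of its underside. May be absent.
- yellow: source carrier: a yellow plastic block, 44 mm (its x) by 50 mm (its y) by 28 mm tall, about 0.12 kg, with a round steel planchet let into its top (look only, flush). Origin at the centre of its underside. May be absent.
- green: source carrier: a green plastic block, 44 mm (its x) by 50 mm (its y) by 28 mm tall, about 0.12 kg, with a round steel planchet let into its top (look only, flush). Origin at the centre of its underside. May be absent.
- blue: source carrier: a blue plastic block, 44 mm (its x) by 50 mm (its y) by 28 mm tall, about 0.12 kg, with a round steel planchet let into its top (look only, flush). Origin at the centre of its underside. May be absent.
- dish: clear lidded dish, 60 mm across, 14 mm tall; leave it where it is. Origin at the centre of its underside.
- tweezers: steel tweezers 120 mm long, lying flat; leave it where it is. Origin at the centre of its underside.
- tipbox: red box of pipette tips 85 x 120 x 55 mm; leave it where it is. Origin at the centre of its underside.
- leadpot: grey lead pot with a knob, 52 mm across, 52 mm tall; leave it where it is. Origin at the centre of its underside.
Not all that is in view belongs to the job. Of the things shaped like the green, the green one is meant. Several things have the shape of the red; the one meant has the colours described above.

How it is judged:
By the outcome, as a careful person would: the job done as asked, in the order asked, and still so for the second after the job is handed in, with the robot touching nothing.
Of red, yellow, green, blue only 2 to 3 are there at a start; the rules pass over those that are not, and their reading is None.
At some moment in a run one of red, yellow, green, blue, stick may be knocked a few centimetres aside while the robot is not near it.
Once in a run the grip may slacken for a moment while it holds something.
It also fails if it takes over 210 s, if anything falls off the work surface, if the arm or the gripper's body presses on something with over 40 N, if the wrist force passes 120 N, or if a joint passes its speed limit or range.

## Working session

There is one attempt and no reset: what is moved stays moved. The work goes in short steps, Python scripts to look and compute and a tool call to move; the robot and the scene stay as the last step left them, time stands still between calls to the robot, and variables do not carry over. Pictures are saved under pics/ and viewed, at most 14 in all, crops included, and the job is handed in when it is done.

Besides the shell and the picture viewer there is one more tool, called after "Emit:" in YAML: its name, and indented under it one key for each argument. servo_tool: Moves the arm, as the interface text tells. Its arguments: {"type":"object","properties":{"rot":{"type":"array","items":{"type":"array","items":{"type":"number"}}},"slide":{"type":"array","items":{"type":"array","items":{"type":"number"}}},"gripper":{"type":"array","items":{"type":"number"}},"squeeze":{"type":"number"}},"required":["rot","slide","gripper"]}

```bash
ls; mkdir -p pics; python3 - <<'E'
from cell import ctrl, vision, regions_of
import cv2, numpy as np
for n in ["top","side","wrist"]:
    im=vision.capture(n); cv2.imwrite(f"pics/{n}0.png",im[:,:,::-1])
    c=vision.get_calibration(n); print(n,c)
s=ctrl.get_state(); print(s)
E
```

```text
pics
top {'mtx': array([[437.17885924,   0.        , 316.94954967],
       [  0.        , 437.17885924, 244.49279272],
       [  0.        ,   0.        ,   1.        ]]), 'k1': 0.029056209090936355, 'rvec': array([ 2.08233091, -2.14455314,  0.20464129]), 'tvec': array([ 21.70918963, 486.72735734, 871.3942946 ])}
side {'mtx': array([[485.56978989,   0.        , 320.52806139],
       [  0.        , 485.56978989, 234.5268083 ],
       [  0.        ,   0.        ,   1.        ]]), 'k1': 0.029091326158100884, 'rvec': array([ 0.9013699 , -2.41151567,  1.20220213]), 'tvec': array([376.30319483, 252.75233519, 867.52341061])}
wrist {'mtx': array([[427.61740355,   0.        , 322.78600807],
       [  0.        , 427.61740355, 236.93775129],
       [  0.        ,   0.        ,   1.        ]]), 'k1': -0.014128451587774331, 'rvec': array([-2.28161588,  1.78804495,  0.26789859]), 'tvec': array([-523.60004522,  -38.14439812,  380.29908866])}
{'time_s': 0.15, 'joint_pos': array([-1.32998279e+00,  2.60529889e-01, -1.39076339e-01,  1.17270351e+00,
        2.68809870e-06,  1.57081018e+00]), 'joint_vel': array([ 0.00041182, -0.00057143,  0.00213618, -0.00049347,  0.00050517,
        0.00077268]), 'joint_torque': array([-1.60022242e-03, -4.06007338e+01,  2.54165769e+01,  1.27057201e-02,
       -1.29442451e-04, -2.13328086e-06]), 'tool_pos': array([ 125.08387564, -509.33884261,  230.65645552]), 'eef_rot': array([ 9.92760407e-01,  1.20109125e-01, -8.95635930e-05, -7.51389625e-04]), 'force': array([-0.09834777,  1.11122134,  0.04723113]), 'ft_torque': array([0.03764343, 0.01786108, 0.03470469]), 'grip_force': 0.0, 'grip_width': 85.39391802589621}
```

View pics/top0.png

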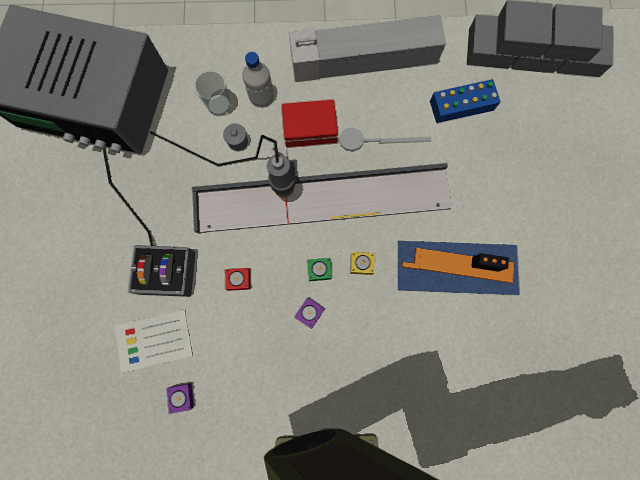

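View pics/side0.png

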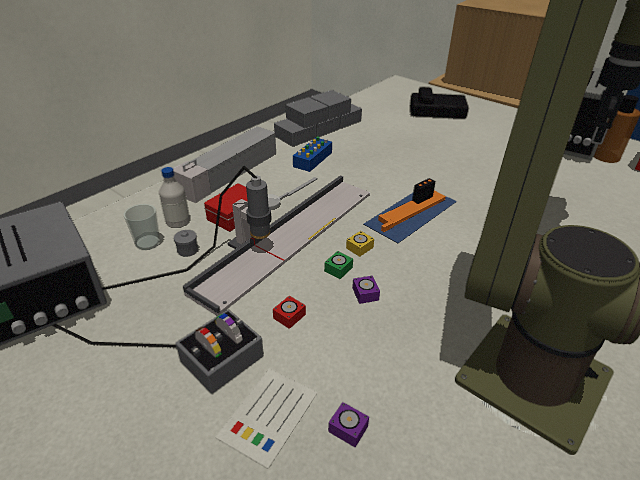

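```bash
cat > h.py <<'E'
from cell import ctrl, vision, regions_of
import cv2, numpy as np
from scipy.optimize import minimize
from scipy.spatial.transform import Rotation as R
def cal(n): return vision.get_calibration(n)
def proj(P,c):
    P=np.atleast_2d(P)@cv2.Rodrigues(c['rvec'])[0].T+c['tvec']; s=P[:,:2]/P[:,2:]
    s=s*(1+c['k1']*(s**2).sum(1,keepdims=True)); return s*c['mtx'][0,0]+c['mtx'][:2,2]
def back(uv,c,z):
    r=minimize(lambda q:((proj([q[0],q[1],z],c)[0]-uv)**2).sum(),[450,0],method='Nelder-Mead',options=dict(xatol=.02,fatol=1e-6)).x
    return r
def box(x0,x1,y0,y1,z0,z1): return np.array([[x,y,z] for x in(x0,x1) for y in(y0,y1) for z in(z0,z1)],float)
CAR=[box(-22,22,-25,25,0,28)]
STICK=[box(-30,14,-60,140,0,12),box(-12,12,-30,30,12,62),box(-32,14,140,150,0,16),box(-32,-22,140,175,0,16)]
TRACK=[box(-50,50,-300,270,0,10)]
FENCE=[box(0,10,-300,270,0,18)]
CONS=[box(-50,50,-58,58,0,54)]
MAT=[box(-55,55,-130,130,0,3)]
S=3
def render(boxes,p,z,c,shape=(480,640)):
    im=np.zeros((shape[0]*S,shape[1]*S),np.uint8)
    co,si=np.cos(p[2]),np.sin(p[2])
    for b in boxes:
        q=np.c_[b[:,0]*co-b[:,1]*si+p[0],b[:,0]*si+b[:,1]*co+p[1],b[:,2]+z]
        u=((proj(q,c)+.5)*S-.5); h=cv2.convexHull(u.astype(np.float32))
        cv2.fillConvexPoly(im,np.round(h*16).astype(np.int32),1,shift=4)
    return im
def up(m): return cv2.threshold(cv2.resize(m.astype(np.float32),None,fx=S,fy=S,interpolation=cv2.INTER_LINEAR),.5,1,cv2.THRESH_BINARY)[1].astype(np.uint8)
def fit(boxes,z,obs,p0,ds=(25,25,.15)):
    "obs: list of (mask,cal)"
    M=[(up(m),c) for m,c in obs]
    def f(p):
        t=0
        for m,c in M:
            r=render(boxes,p,z,c); t+=1-(m&r).sum()/max(1,(m|r).sum())
        return t/len(M)
    x0=np.array(p0,float)
    for k in (1,.2):
        r=minimize(f,x0,method='Nelder-Mead',options=dict(initial_simplex=np.vstack([x0]+[x0+np.eye(3)[i]*ds[i]*k for i in range(3)]),xatol=.05,fatol=1e-4,maxiter=90)); x0=r.x
    return r.x,r.fun
def tcp(p=True):
    s=ctrl.get_state(); r=R.from_quat(s['eef_rot'])
    if p: print('t%.1f tcp'%s['time_s'],s['tool_pos'].round(1),'\ntoolaxes',r.as_matrix().T.round(3).tolist(),'w%.1f gf%.1f F%s q%s'%(s['grip_width'],s['grip_force'],s['force'].round(1),s['joint_pos'].round(2)))
    return s['tool_pos'],r
def go(pos,Rt):
    "print slide/rot in units to reach TCP pos and matrix Rt (tool axes in columns)"
    t,r=tcp(False); d=r.inv().apply(np.array(pos)-t)/30; v=(r.inv()*R.from_matrix(Rt)).as_rotvec()/np.radians(5)
    print('slide',d.round(2),'rot',v.round(2))
E
cat > l1.py <<'E'
from h import *
C={n:cal(n) for n in('top','side')}
ims={n:vision.capture(n) for n in C}
for name,b,z in [('red',CAR,0),('yellow',CAR,0),('green',CAR,0),('blue',CAR,0),('stick',STICK,3),('mat',MAT,0),('track',TRACK,0),('fence',FENCE,10),('console',CONS,0)]:
    D={n:regions_of(name,n) for n in C}
    for n in C: print(name,n,[(round(d['score'],2),np.round(d['uv']).tolist(),int(d['mask'].sum())) for d in D[n][:5]])
    for d in D['top'][:5 if b is CAR else 1]:
        if d['score']<.3: continue
        p=back(d['uv'],C['top'],z+10); obs=[(d['mask'],C['top'])]
        e=proj([p[0],p[1],z+10],C['side'])[0]
        for s in D['side']:
            if np.hypot(*(s['uv']-e))<25: obs.append((s['mask'],C['side'])); break
        best=min((fit(b,z,obs,[p[0],p[1],y]) for y in ((0,1.57,.6) if b is CAR else (.08,))),key=lambda r:r[1])
        px=ims['top'][d['mask']].mean(0).round()
        print('   ',len(obs),best[0].round(3),round(best[1],3),'rgb',px)
E
python3 l1.py; python3 - <<'E'
import cv2
a=cv2.imread('pics/top0.png')[215:300,115:400]; cv2.imwrite('pics/crop1.png',cv2.resize(a,None,fx=2.8,fy=2.8,interpolation=cv2.INTER_CUBIC))
E
```

```text
red top [(0.7, [234.0, 280.0], 581), (0.7, [180.0, 397.0], 700), (0.62, [158.0, 269.0], 3230), (0.38, [465.0, 264.0], 2205)]
red side [(0.96, [346.0, 425.0], 1098), (0.77, [288.0, 315.0], 719)]
    2 [4.23319e+02 1.80444e+02 1.60000e-02] 0.049 rgb [138.  74.  69.]
    2 [185.278 294.98    1.716] 0.083 rgb [103.  77. 110.]
    1 [432.376 374.438   0.505] 0.794 rgb [57. 53. 53.]
    1 [ 4.33318e+02 -3.64687e+02 -2.61000e-01] 0.699 rgb [145.  89.  39.]
yellow top [(0.81, [361.0, 264.0], 526), (0.37, [142.0, 268.0], 358)]
yellow side [(0.59, [362.0, 244.0], 448), (0.41, [306.0, 186.0], 87)]
    2 [ 4.50035e+02 -8.80220e+01 -5.90000e-02] 0.097 rgb [148. 134.  77.]
    1 [453.944 378.769   0.77 ] 0.447 rgb [95. 68. 54.]
green top [(0.95, [310.0, 311.0], 518), (0.84, [320.0, 266.0], 474)]
green side [(0.96, [338.0, 264.0], 567), (0.68, [366.0, 288.0], 635), (0.4, [258.0, 240.0], 10218)]
    2 [347.872  29.063   0.936] 0.056 rgb [119.  91. 127.]
    2 [4.40092e+02 4.04400e+00 2.40000e-02] 0.076 rgb [ 79. 120.  86.]
blue top [(0.5, [466.0, 264.0], 2313)]
blue side []
    1 [ 4.32411e+02 -3.69
[... 289 characters left out ...]
 [408.0, 223.0], 1131), (0.36, [209.0, 337.0], 477)]
    2 [ 4.37377e+02 -2.97423e+02 -6.70000e-02] 0.471 rgb [ 57.  73. 101.]
track top [(0.59, [307.0, 195.0], 13149)]
track side [(0.58, [258.0, 238.0], 10239)]
    2 [6.02926e+02 1.04320e+01 6.40000e-02] 0.234 rgb [138. 133. 129.]
fence top [(0.69, [329.0, 178.0], 1527)]
fence side [(0.61, [255.0, 237.0], 1512), (0.46, [336.0, 264.0], 553), (0.21, [211.0, 348.0], 5037)]
    1 [6.3879e+02 1.1719e+01 6.6000e-02] 0.199 rgb [61. 61. 61.]
console top [(0.64, [160.0, 269.0], 3293), (0.48, [331.0, 180.0], 1667)]
console side [(0.66, [216.0, 347.0], 4918), (0.6, [298.0, 190.0], 135)]
    1 [4.52109e+02 2.40000e-02 8.00000e-02] 1.0 rgb [59. 55. 55.]
```

View pics/crop1.png

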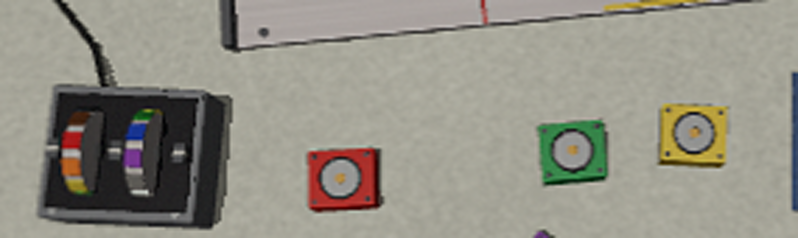

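```bash
cat > l2.py <<'E'
from h import *
C={n:cal(n) for n in('top','side')}
ims={n:vision.capture(n) for n in C}
tube=np.array([[18+22*np.cos(a),65+22*np.sin(a),z] for a in np.linspace(0,6.28,16) for z in(55,200)])
BR=[box(63,85,50,80,0,115),box(0,85,53,77,85,105),tube]
F2=[b+[40,0,10] for b in FENCE]
m={n:regions_of('track',n)[0]['mask'] for n in C}
for n in C:
    for k in('fence','bridge'):
        d=regions_of(k,n); print(k,n,[(round(x['score'],2),np.round(x['uv']).tolist(),int(x['mask'].sum())) for x in d[:3]])
        if d: m[n]=m[n]|d[0]['mask']
p,e=fit(TRACK+F2+BR,0,[(m[n],C[n]) for n in C],[600,10,.065],(10,10,.05)); print('track',p.round(3),e)
for n in C:
    pp,ee=fit(TRACK+F2+BR,0,[(m[n],C[n])],p,(6,6,.03)); print(n,pp.round(3),ee)
m={n:regions_of('console',n)[0]['mask'] for n in C}
W=[np.array([[30*np.cos(a),y+s,60+30*np.sin(a)] for a in np.linspace(0,6.28,24) for s in(-6,6)]) for y in(22,-22)]
q,e=fit(CONS+W,0,[(m[n],C[n]) for n in C],[433,374,0.],(15,15,.1)); print('cons',q.round(3),e)
for n in C:
    pp,ee=fit(CONS+W,0,[(m[n],C[n])],q,(6,6,.03)); print(n,pp.round(3),ee)
m={n:regions_of('mat',n)[0]['mask']|regions_of('stick',n)[0]['mask'] for n in C}
r,e=fit(MAT,0,[(m['top'],C['top'])],[440,-297,-.03],(10,10,.05)); print('mat',r.round(3),e)
# overlays
out=ims['top'].copy()
for b,pp in((TRACK+F2,p),(CONS,q),(MAT,r)):
    for x in b:
        im=render([x],pp,0,C['top']); im=cv2.resize(im,(640,480),interpolation=cv2.INTER_AREA)
        cs,_=cv2.findContours(im,cv2.RETR_EXTERNAL,cv2.CHAIN_APPROX_NONE); cv2.drawContours(out,cs,-1,(0,255,255),1)
cv2.imwrite('pics/ov.png',cv2.resize(out[150:310,110:530],None,fx=1.9,fy=1.9,interpolation=cv2.INTER_CUBIC)[:,:,::-1])
# wheel colours along rim at several angles
for y,nm in((22,'tens'),(-22,'units')):
    for n in C:
        a=np.radians(np.arange(-80,81,8)); co,si=np.cos(q[2]),np.sin(q[2])
        X=30*np.sin(a); P=np.c_[q[0]+X*co-y*si,q[1]+X*si+y*co,60+30*np.cos(a)]
        u=proj(P,C[n]).round().astype(int); print(nm,n,[(int(np.degrees(t).round()),ims[n][v[1],v[0]].tolist()) for t,v in zip(a,u)])
E
python3 l2.py
```

```text
fence top [(0.85, [333.0, 175.0], 1366), (0.64, [160.0, 267.0], 3479)]
bridge top [(0.84, [276.0, 167.0], 1377)]
fence side [(0.69, [257.0, 236.0], 1343), (0.5, [256.0, 239.0], 10046)]
bridge side [(0.88, [251.0, 217.0], 1957)]
track [6.00267e+02 9.15600e+00 6.60000e-02] 0.07548380447736752
top [5.99572e+02 9.95800e+00 6.30000e-02] 0.062419099669207556
side [6.01294e+02 7.56900e+00 7.20000e-02] 0.08091151420583842
cons [ 4.44413e+02  3.37813e+02 -8.40000e-02] 0.11383101160054704
top [ 4.44440e+02  3.37928e+02 -8.30000e-02] 0.12605200351714607
side [ 4.44413e+02  3.37813e+02 -8.40000e-02] 0.10102213869917953
mat [ 4.37253e+02 -2.97327e+02 -6.60000e-02] 0.03819915675949548
tens top [(-80, [142, 124, 37]), (-72, [138, 122, 34]), (-64, [152, 135, 41]), (-56, [164, 151, 80]), (-48, [135, 129, 134]), (-40, [180, 94, 30]), (-32, [178, 95, 36]), (-24, [176, 93, 31]), (-16, [171, 168, 167]), (-8, [147, 131, 128]), (0, [164, 27, 26]), (8, [164, 27, 27]), (16, [163, 49, 49]), (24, [154, 150, 148]), (32, [60, 30, 13]), (40, [63, 35, 18]), (48, [62, 33, 16]), (56, [66, 36, 18]), (64, [28, 28, 28]
[... 737 characters left out ...]
0, [177, 174, 165]), (8, [137, 132, 134]), (16, [23, 51, 143]), (24, [23, 51, 142]), (32, [58, 74, 139]), (40, [148, 136, 131]), (48, [35, 103, 39]), (56, [13, 70, 19]), (64, [28, 77, 27]), (72, [21, 75, 22]), (80, [21, 75, 22])]
units side [(-80, [121, 116, 107]), (-72, [109, 105, 99]), (-64, [126, 117, 114]), (-56, [93, 90, 86]), (-48, [92, 92, 86]), (-40, [124, 117, 113]), (-32, [157, 153, 141]), (-24, [113, 46, 139]), (-16, [112, 48, 136]), (-8, [113, 47, 137]), (0, [147, 121, 148]), (8, [169, 159, 142]), (16, [7, 28, 105]), (24, [18, 43, 140]), (32, [20, 43, 143]), (40, [19, 50, 141]), (48, [19, 50, 141]), (56, [27, 61, 132]), (64, [64, 108, 69]), (72, [89, 90, 76]), (80, [94, 85, 82])]
```

View pics/ov.png

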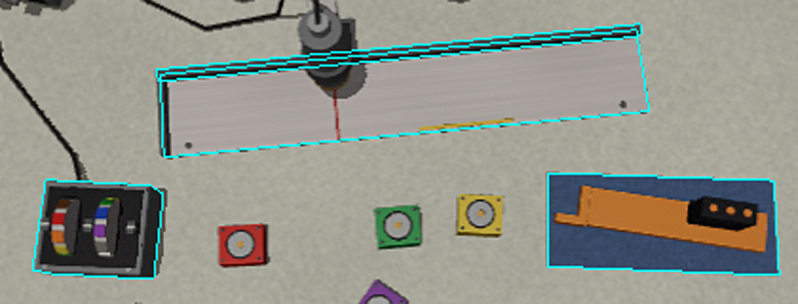

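```bash
cat > plan.py <<'E'
from h import *
TR=(600.3,9.2,.066); CO=(444.4,337.8,-.084); MA=(437.3,-297.3,-.066)
def fr(f,x,y,z=0):
    c,s=np.cos(f[2]),np.sin(f[2]); return np.array([f[0]+x*c-y*s,f[1]+x*s+y*c,z])
def Ry(yaw,tilt=0):
    "tool y at world angle yaw, tool z down; tilt about frame y: tool back leans to +x"
    y=np.array([np.cos(yaw),np.sin(yaw),0]); x0=np.array([y[1],-y[0],0]) # frame +x when y is frame +y
    z=-(np.sin(tilt)*x0+np.cos(tilt)*np.array([0,0,1])); return np.c_[np.cross(y,z),y,z]
def plan(wps,vmax=48,wmax=8.3,start=None):
    "wps: list of (pos,Rmat,[vmax]); prints rows per call"
    p,r=start if start else tcp(False); rows=[]
    for w in wps:
        pt,rt=np.array(w[0],float),R.from_matrix(w[1]); v=w[2] if len(w)>2 else vmax
        dv=(r.inv()*rt).as_rotvec(); n=max(1,int(np.ceil(max(np.linalg.norm(pt-p)/v,np.degrees(np.linalg.norm(dv))/wmax))))
        for k in range(1,n+1): rows.append((p+(pt-p)*k/n,r*R.from_rotvec(dv*k/n)))
        p,r=pt,rt
    p,r=start if start else tcp(False)
    for i in range(0,len(rows),5):
        ch=rows[i:i+5]; S_=[];O=[]
        for q,o in ch:
            S_.append((r.inv().apply(q-p)/30).round(2)+0.); O.append(((r.inv()*o).as_rotvec()/np.radians(5)).round(2)+0.)
        print('rot',[o.tolist() for o in O],'slide',[s.tolist() for s in S_])
        p,r=p+r.apply(S_[-1]*30),r*R.from_rotvec(O[-1]*np.radians(5))
    print('end',p.round(1))
E
python3 - <<'E'
from plan import *
tcp()
Rc=Ry(np.pi/2-.084)
C=(fr(CO,0,0,60))
t,r=tcp(False)
plan([(t,Rc)]) 
d=R.from_matrix(Rc).inv().apply(np.array([C[0]-20,C[1],220])-t)/30; print(d, (R.from_matrix(Rc).inv()*r).as_rotvec())
E
```

```text
t1.9 tcp [ 125.2 -509.9  231.3] 
toolaxes [[0.971, 0.239, -0.0], [0.239, -0.971, 0.0], [0.0, -0.0, -1.0]] w85.3 gf0.0 F[ 0.3 -0.3 -0. ] q[-1.33  0.26 -0.14  1.17 -0.    1.57]
rot [[0.0, 0.0, -1.61], [0.0, 0.0, -3.23], [0.0, 0.0, -4.84], [0.0, 0.0, -6.46], [0.0, 0.0, -8.07]] slide [[0.0, 0.0, 0.0], [0.0, 0.0, 0.0], [0.0, 0.0, 0.0], [0.0, 0.0, 0.0], [0.0, 0.0, 0.0]]
rot [[0.0, 0.0, -1.61], [0.0, 0.0, -3.23], [0.0, 0.0, -4.84], [0.0, 0.0, -6.45], [0.0, 0.0, -8.07]] slide [[0.0, 0.0, 0.0], [0.0, 0.0, 0.0], [0.0, 0.0, 0.0], [0.0, 0.0, 0.0], [0.0, 0.0, 0.0]]
rot [[0.0, 0.0, -1.61], [0.0, 0.0, -3.23], [0.0, 0.0, -4.84], [0.0, 0.0, -6.45], [0.0, 0.0, -8.07]] slide [[0.0, 0.0, 0.0], [0.0, 0.0, 0.0], [0.0, 0.0, 0.0], [0.0, 0.0, 0.0], [0.0, 0.0, 0.0]]
rot [[0.0, 0.0, -1.61], [0.0, 0.0, -3.23], [0.0, 0.0, -4.84], [0.0, 0.0, -6.45], [0.0, 0.0, -8.07]] slide [[0.0, 0.0, 0.0], [0.0, 0.0, 0.0], [0.0, 0.0, 0.0], [0.0, 0.0, 0.0], [0.0, 0.0, 0.0]]
end [ 125.2 -509.9  231.3]
[-7.5671077  28.992583    0.37758136] [-1.64816803e-06 -9.16099719e-05  2.81676584e+00]
```

Emit:
servo_tool:
  rot:
    - [0, 0, -8.07]
    - [0, 0, -8.07]
    - [0, 0, -8.07]
    - [0, 0, -8.07]
    - [0, 0, -8.07]
  slide:
    - [0, 0, 0]
    - [0, 0, 0]
    - [0, 0, 0]
    - [0, 0, 0]
    - [0, 0, 0]
  gripper: [0.3, 0.3, 0.3, 0.3, 0.3]

```text
time_s: 2.35
tool_pos: [125.2, -509.8, 231.3]
eef_rot: [0.889, 0.457, 0.0, -0.0]
force: [-0.4, 1.0, 0.7]
grip_width: 30.2
grip_force: 0.0
```

Emit:
servo_tool:
  rot:
    - [0, 0, -8.07]
    - [0, 0, -8.07]
    - [0, 0, -8.07]
    - [0, 0, -8.07]
    - [0, 0, -8.07]
  slide:
    - [0, 0, 0]
    - [0, 0, 0]
    - [0, 0, 0]
    - [0, 0, 0]
    - [0, 0, 0]
  gripper: [0.3, 0.3, 0.3, 0.3, 0.3]

```text
time_s: 2.85
tool_pos: [125.2, -509.8, 231.3]
eef_rot: [0.677, 0.736, 0.0, -0.0]
force: [0.6, -0.4, -0.2]
grip_width: 30.2
grip_force: 0.0
```

Emit:
servo_tool:
  rot:
    - [0, 0, -8.07]
    - [0, 0, -8.07]
    - [0, 0, -8.07]
    - [0, 0, -8.07]
    - [0, 0, -8.07]
  slide:
    - [0, 0, 0]
    - [0, 0, 0]
    - [0, 0, 0]
    - [0, 0, 0]
    - [0, 0, 0]
  gripper: [0.3, 0.3, 0.3, 0.3, 0.3]

```text
time_s: 3.35
tool_pos: [125.2, -509.8, 231.3]
eef_rot: [0.382, 0.924, 0.0, -0.0]
force: [-0.9, 0.1, -0.1]
grip_width: 30.0
grip_force: 0.0
```

Emit:
servo_tool:
  rot:
    - [0, 0, -8.07]
    - [0, 0, -8.07]
    - [0, 0, -8.07]
    - [0, 0, -8.07]
    - [0, 0, -8.07]
  slide:
    - [0, 0, 0]
    - [0, 0, 0]
    - [0, 0, 0]
    - [0, 0, 0]
    - [0, 0, 0]
  gripper: [0.3, 0.3, 0.3, 0.3, 0.3]

```text
time_s: 3.85
tool_pos: [125.2, -509.8, 231.3]
eef_rot: [0.039, 0.999, 0.0, 0.0]
force: [0.5, 0.6, -0.5]
grip_width: 29.7
grip_force: 0.0
```

Emit:
servo_tool:
  rot:
    - [0, 0, 0]
    - [0, 0, 0]
    - [0, 0, 0]
    - [0, 0, 0]
    - [0, 0, 0]
  slide:
    - [-1.89, 7.25, 0.1]
    - [-1.89, 7.25, 0.1]
    - [-1.89, 7.25, 0.1]
    - [-1.89, 7.25, 0.1]
    - [-1.89, 7.25, 0.1]
  gripper: [0.3, 0.3, 0.3, 0.3, 0.3]

```text
time_s: 4.35
tool_pos: [199.7, -294.1, 228.1]
eef_rot: [0.041, 0.999, 0.001, -0.0]
force: [-0.3, 0.2, -0.5]
grip_width: 29.6
grip_force: 0.0
```

Emit:
servo_tool:
  rot:
    - [0, 0, 0]
    - [0, 0, 0]
    - [0, 0, 0]
    - [0, 0, 0]
    - [0, 0, 0]
  slide:
    - [-1.89, 7.25, 0.1]
    - [-1.89, 7.25, 0.1]
    - [-1.89, 7.25, 0.1]
    - [-1.89, 7.25, 0.1]
    - [-1.89, 7.25, 0.1]
  gripper: [0.3, 0.3, 0.3, 0.3, 0.3]

```text
time_s: 4.85
tool_pos: [274.9, -83.0, 225.6]
eef_rot: [0.04, 0.999, 0.0, 0.001]
force: [0.0, -0.9, 0.3]
grip_width: 29.9
grip_force: 0.0
```

Emit:
servo_tool:
  rot:
    - [0, 0, 0]
    - [0, 0, 0]
    - [0, 0, 0]
    - [0, 0, 0]
    - [0, 0, 0]
  slide:
    - [-1.89, 7.25, 0.1]
    - [-1.89, 7.25, 0.1]
    - [-1.89, 7.25, 0.1]
    - [-1.89, 7.25, 0.1]
    - [-1.89, 7.25, 0.1]
  gripper: [0.3, 0.3, 0.3, 0.3, 0.3]

```text
time_s: 5.35
tool_pos: [350.6, 129.8, 222.6]
eef_rot: [0.04, 0.999, 0.001, 0.001]
force: [-1.4, -0.2, -0.0]
grip_width: 29.7
grip_force: 0.0
```

Emit:
servo_tool:
  rot:
    - [0, 0, 0]
    - [0, 0, 0]
    - [0, 0, 0]
    - [0, 0, 0]
    - [0, 0, 0]
  slide:
    - [-1.89, 7.25, 0.1]
    - [-1.89, 7.25, 0.1]
    - [-1.89, 7.25, 0.1]
    - [-1.89, 7.25, 0.1]
    - [-1.89, 7.25, 0.1]
  gripper: [0.3, 0.3, 0.3, 0.3, 0.3]

```text
time_s: 5.85
tool_pos: [425.3, 342.3, 218.9]
eef_rot: [0.041, 0.999, 0.001, 0.001]
force: [-0.7, -0.2, 0.1]
grip_width: 29.9
grip_force: 0.0
```

```bash
cat > wr.py <<'E'
from plan import *
import sys
c=cal('wrist'); im=vision.capture('wrist'); out=im.copy(); tcp()
W=[np.array([[30*np.cos(a),y+s,60+30*np.sin(a)] for a in np.linspace(0,6.28,24) for s in(-6,6)]) for y in(22,-22)]
for b in CONS+W:
    m=render([b],CO,0,c); m=cv2.resize(m,(640,480),interpolation=cv2.INTER_AREA)
    cs,_=cv2.findContours(m,cv2.RETR_EXTERNAL,cv2.CHAIN_APPROX_NONE); cv2.drawContours(out,cs,-1,(0,255,255),1)
cv2.imwrite(sys.argv[1],out[:,:,::-1])
for y,nm in((22,'tens'),(-22,'units')):
    a=np.radians(np.arange(-60,61,3))
    P=np.array([fr(CO,30*np.sin(t),y,60+30*np.cos(t)) for t in a]); u=proj(P,c).round().astype(int)
    print(nm,[(int(np.degrees(t).round()),im[v[1],v[0]].tolist()) for t,v in zip(a,u) if 0<=v[0]<640 and 0<=v[1]<480])
E
python3 wr.py pics/w1.png; cp pics/w1.png pics/w1v.png
```

```text
t5.9 tcp [426.5 344.6 218.6] 
toolaxes [[-0.997, 0.08, -0.002], [0.08, 0.997, 0.004], [0.002, 0.004, -1.0]] w30.0 gf0.0 F[ 2.8  4.6 -1.3] q[ 0.68  0.3  -0.11  1.15  0.    0.76]
tens [(-60, [184, 158, 20]), (-57, [195, 172, 62]), (-54, [161, 150, 131]), (-51, [147, 140, 134]), (-48, [126, 118, 112]), (-45, [160, 86, 53]), (-42, [218, 95, 18]), (-39, [223, 96, 14]), (-36, [223, 96, 14]), (-33, [223, 96, 15]), (-30, [223, 96, 14]), (-27, [223, 96, 15]), (-24, [221, 95, 13]), (-21, [171, 77, 32]), (-18, [97, 84, 79]), (-15, [101, 97, 93]), (-12, [87, 82, 80]), (-9, [81, 72, 69]), (-6, [74, 8, 8]), (-3, [79, 4, 4]), (0, [79, 5, 5]), (3, [78, 5, 5]), (6, [79, 4, 3]), (9, [80, 5, 5]), (12, [78, 5, 3]), (15, [78, 19, 19]), (18, [77, 40, 38]), (21, [73, 66, 64]), (24, [67, 63, 60]), (27, [56, 49, 45]), (30, [51, 27, 13]), (33, [54, 26, 9]), (36, [54, 27, 11]), (39, [55, 26, 11]), (42, [55, 26, 10]), (45, [54, 26, 9]), (48, [54, 26, 9]), (51, [54, 26, 12]), (54, [50, 26, 13]), (57, [50, 26, 13]), (60, [50, 26, 13])]
units [(-60, [44, 43, 40]), (-57, [43, 42, 39]), (-54, [43, 42, 39]), (-51, [43, 42, 39]), (-48, [43, 42, 39]), (-45, [43, 42, 40]), (-42, [42, 41, 38]), (-39, [53, 51, 48]), (-36, [75, 72, 69]), (-33, [78, 74, 71]), (-30, [78, 74, 73]), (-27, [67, 53, 73]), (-24, [54, 23, 72]), (-21, [54, 23, 72]), (-18, [54, 22, 72]), (-15, [54, 22, 72]), (-12, [53, 22, 72]), (-9, [53, 22, 72]), (-6, [55, 27, 73]), (-3, [71, 58, 73]), (0, [80, 76, 74]), (3, [79, 75, 73]), (6, [77, 73, 71]), (9, [50, 50, 67]), (12, [10, 19, 66]), (15, [8, 19, 68]), (18, [4, 16, 67]), (21, [7, 18, 68]), (24, [7, 18, 68]), (27, [7, 19, 68]), (30, [8, 19, 68]), (33, [11, 21, 67]), (36, [27, 32, 66]), (39, [46, 47, 63]), (42, [42, 56, 40]), (45, [42, 56, 40]), (48, [22, 53, 23]), (51, [11, 49, 14]), (54, [11, 49, 14]), (57, [6, 44, 10]), (60, [6, 44, 10])]
```

View pics/w1.png

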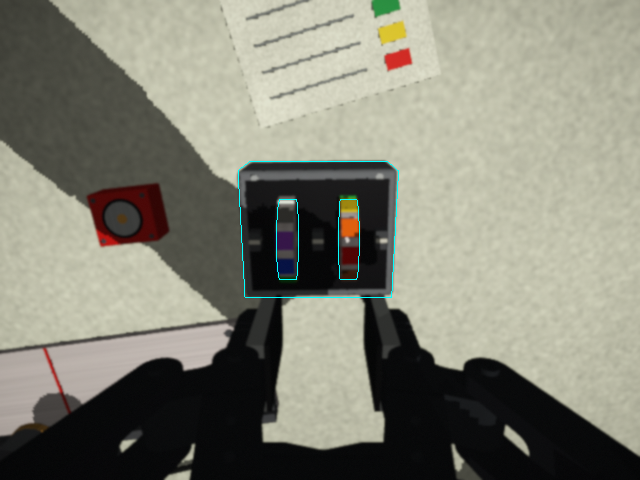

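```bash
cat > wheel.py <<'E'
from plan import *
def u(a): return (lambda p:np.array([p[0]-CO[0],p[1]-CO[1],np.cos(a)]))(fr(CO,np.sin(a),0))
yw=np.pi/2-.084
def seq(y,a0,a1):
    a0,a1=np.radians([a0,a1]); C=fr(CO,0,y,60)
    print('approach'); plan([(C+80*u(a0),Ry(yw,a0)),(C+7*u(a0),Ry(yw,a0),30)])
    st=lambda p,a:(p,R.from_matrix(Ry(yw,a)))
    n=2*int(np.ceil(abs(a1-a0)/np.radians(14))); A=np.linspace(a0,a1,n+1)
    print('roll'); plan([(C+7*u(a),Ry(yw,a)) for a in A[1:]],start=st(C+7*u(a0),a0))
    print('out'); plan([(C+80*u(a1),Ry(yw,a1),30),(C+np.array([0,0,100]),Ry(yw))],start=st(C+7*u(a1),a1))
E
python3 -c "
from wheel import *
seq(-22,29,-28)"
```

```text
approach
rot [[0.01, 1.46, 0.01], [0.02, 2.91, 0.03], [0.03, 4.37, 0.04], [0.04, 5.82, 0.05], [0.04, 5.82, 0.05]] slide [[-0.47, -0.23, 0.74], [-0.95, -0.46, 1.48], [-1.42, -0.7, 2.22], [-1.9, -0.93, 2.96], [-1.5, -0.93, 3.66]]
rot [[0.0, 0.0, 0.0], [0.0, 0.0, 0.0]] slide [[-0.01, 0.0, 0.81], [-0.01, 0.0, 1.62]]
end [446.1 315.6  66.1]
roll
rot [[0.0, -1.14, 0.0], [0.0, -2.28, 0.0], [0.0, -3.42, 0.0], [0.0, -4.56, 0.0], [0.0, -5.7, 0.0]] slide [[0.02, 0.0, 0.0], [0.05, 0.0, 0.0], [0.07, 0.0, 0.01], [0.09, 0.0, 0.02], [0.11, 0.0, 0.03]]
rot [[0.0, -1.14, 0.0], [0.0, -2.28, 0.0], [0.0, -3.42, 0.0], [0.0, -4.56, 0.0], [0.0, -5.7, 0.0]] slide [[0.02, 0.0, 0.0], [0.05, 0.0, 0.0], [0.07, 0.0, 0.01], [0.09, 0.0, 0.02], [0.11, 0.0, 0.03]]
end [439.3 316.1  66.1]
out
rot [[0.0, 0.0, 0.0], [0.0, 0.0, 0.0], [0.0, 0.0, 0.0], [0.0, 1.4, 0.0], [0.0, 2.8, 0.0]] slide [[0.0, 0.0, -0.81], [0.0, 0.0, -1.62], [0.0, 0.0, -2.43], [-0.39, 0.0, -2.5], [-0.78, 0.0, -2.57]]
rot [[0.0, 1.4, 0.0], [0.0, 2.8, 0.0]] slide [[-0.36, 0.0, -0.16], [-0.73, 0.0, -0.33]]
end [442.6 315.9 160.1]
```

Emit:
servo_tool:
  rot:
    - [0.01, 1.46, 0.01]
    - [0.02, 2.91, 0.03]
    - [0.03, 4.37, 0.04]
    - [0.04, 5.82, 0.05]
    - [0.04, 5.82, 0.05]
  slide:
    - [-0.47, -0.23, 0.74]
    - [-0.95, -0.46, 1.48]
    - [-1.42, -0.7, 2.22]
    - [-1.9, -0.93, 2.96]
    - [-1.5, -0.93, 3.66]
  gripper: [0.35, 0.35, 0.35, 0.35, 0.35]

```text
time_s: 6.4
tool_pos: [471.4, 304.2, 98.4]
eef_rot: [0.046, 0.966, 0.007, -0.256]
force: [-1.0, -0.6, -1.3]
grip_width: 28.1
grip_force: 0.0
```

Emit:
servo_tool:
  rot:
    - [0, 0, 0]
    - [0, 0, 0]
    - [0, 0, 0]
    - [0, 0, 0]
  slide:
    - [-0.01, 0, 0.81]
    - [-0.01, 0, 1.62]
    - [-0.01, 0, 1.62]
    - [-0.01, 0, 1.62]
  gripper: [0.35, 0.35, 0.35, 0.35]

```text
time_s: 6.8
tool_pos: [443.2, 308.1, 67.3]
eef_rot: [0.043, 0.967, 0.008, -0.251]
force: [1.0, 0.4, 0.1]
grip_width: 27.5
grip_force: 0.0
```

```bash
python3 -c "
from wheel import *
tcp()
C=fr(CO,0,-22,60);go(C+7*u(np.radians(29)),Ry(yw,np.radians(29)))"
```

```text
t6.8 tcp [443.2 308.1  67.3] 
toolaxes [[-0.87, 0.078, 0.487], [0.087, 0.996, -0.005], [-0.485, 0.038, -0.874]] w27.5 gf0.0 F[1.  0.4 0.1] q[0.46 0.73 0.07 1.36 0.25 0.49]
slide [-0.08  0.26 -0.  ] rot [-0.03 -0.02 -0.06]
```

Emit:
servo_tool:
  rot:
    - [0, 0, 0]
    - [0, 0, 0]
    - [0, 0, 0]
  slide:
    - [-0.08, 0.26, 0]
    - [-0.08, 0.26, 0]
    - [-0.08, 0.26, 0]
  gripper: [0.35, 0.35, 0.35]

```text
time_s: 7.1
tool_pos: [447.0, 316.5, 66.6]
eef_rot: [0.042, 0.967, 0.009, -0.25]
force: [-0.6, -0.2, -0.8]
grip_width: 27.6
grip_force: 0.0
```

Emit:
servo_tool:
  rot:
    - [0, 0, 0]
    - [0, 0, 0]
    - [0, 0, 0]
    - [0, 0, 0]
    - [0, 0, 0]
  slide:
    - [0, 0, 0]
    - [0, 0, 0]
    - [0, 0, 0]
    - [0, 0, 0]
    - [0, 0, 0]
  gripper: [0.9, 0.9, 0.9, 0.9, 0.9]
  squeeze: 25

```text
time_s: 7.6
tool_pos: [446.4, 315.2, 66.3]
eef_rot: [0.043, 0.967, 0.008, -0.251]
force: [1.8, -4.4, 5.7]
grip_width: 11.5
grip_force: 28.7
```

```bash
python3 -c "
from wheel import *
tcp()
C=fr(CO,0,-22,60);go(C+7*u(np.radians(29)),Ry(yw,np.radians(29)))"
```

```text
t7.6 tcp [446.4 315.2  66.3] 
toolaxes [[-0.871, 0.078, 0.485], [0.087, 0.996, -0.005], [-0.484, 0.037, -0.874]] w11.5 gf28.7 F[ 1.8 -4.4  5.7] q[0.47 0.74 0.09 1.37 0.25 0.5 ]
slide [0.01 0.01 0.01] rot [-0.04 -0.01 -0.06]
```

Gripped well; roll, then release and back out.

Emit:
servo_tool:
  rot:
    - [0, -1.14, 0]
    - [0, -2.28, 0]
    - [0, -3.42, 0]
    - [0, -4.56, 0]
    - [0, -5.7, 0]
  slide:
    - [0.02, 0, 0]
    - [0.05, 0, 0]
    - [0.07, 0, 0.01]
    - [0.09, 0, 0.02]
    - [0.11, 0, 0.03]
  gripper: [0.9, 0.9, 0.9, 0.9, 0.9]

```text
time_s: 8.1
tool_pos: [444.7, 315.2, 66.4]
eef_rot: [0.044, 0.999, -0.003, -0.001]
force: [8.3, -4.7, -14.4]
grip_width: 11.2
grip_force: 27.4
```

Emit:
servo_tool:
  rot:
    - [0, -1.14, 0]
    - [0, -2.28, 0]
    - [0, -3.42, 0]
    - [0, -4.56, 0]
    - [0, -5.7, 0]
  slide:
    - [0.02, 0, 0]
    - [0.05, 0, 0]
    - [0.07, 0, 0.01]
    - [0.09, 0, 0.02]
    - [0.11, 0, 0.03]
  gripper: [0.9, 0.9, 0.9, 0.9, 0.9]

```text
time_s: 8.6
tool_pos: [441.2, 315.3, 66.9]
eef_rot: [0.043, 0.969, -0.013, 0.245]
force: [17.8, -2.4, -21.0]
grip_width: 11.6
grip_force: 25.7
```

Emit:
servo_tool:
  rot:
    - [0, 0, 0]
    - [0, 0, 0]
    - [0, 0, 0]
    - [0, 0, 0]
    - [0, 0, 0]
  slide:
    - [0, 0, 0]
    - [0, 0, 0]
    - [0, 0, 0]
    - [0, 0, 0]
    - [0, 0, 0]
  gripper: [0.9, 0.9, 0.35, 0.35, 0.35]

```text
time_s: 9.1
tool_pos: [439.2, 316.9, 65.5]
eef_rot: [0.042, 0.97, -0.012, 0.24]
force: [0.6, 0.1, -0.5]
grip_width: 27.9
grip_force: 0.0
```

Emit:
servo_tool:
  rot:
    - [0, 0, 0]
    - [0, 0, 0]
    - [0, 0, 0]
    - [0, 1.4, 0]
    - [0, 2.8, 0]
  slide:
    - [0, 0, -0.81]
    - [0, 0, -1.62]
    - [0, 0, -2.43]
    - [-0.39, 0, -2.5]
    - [-0.78, 0, -2.57]
  gripper: [0.35, 0.35, 0.35, 0.35, 0.35]

```text
time_s: 9.6
tool_pos: [422.2, 319.4, 145.9]
eef_rot: [0.041, 0.992, -0.006, 0.119]
force: [1.6, 1.3, -0.3]
grip_width: 28.2
grip_force: 0.0
```

Emit:
servo_tool:
  rot:
    - [0, 1.4, 0]
    - [0, 2.8, 0]
    - [0, 2.8, 0]
    - [0, 2.8, 0]
  slide:
    - [-0.36, 0, -0.16]
    - [-0.73, 0, -0.33]
    - [-0.73, 0, -0.33]
    - [-0.73, 0, -0.33]
  gripper: [0.35, 0.35, 0.35, 0.35]

```text
time_s: 10.0
tool_pos: [444.0, 316.5, 159.0]
eef_rot: [0.044, 0.999, -0.002, -0.001]
force: [-0.5, -0.1, -0.0]
grip_width: 27.8
grip_force: 0.0
```

```bash
python3 wr.py pics/w2.png; python3 -c "
from wheel import *
seq(22,-33,34)"
```

```text
t10.1 tcp [442.5 316.3 158.8] 
toolaxes [[-0.996, 0.088, 0.002], [0.088, 0.996, -0.005], [-0.003, -0.005, -1.0]] w27.5 gf0.0 F[-1.2 -0.8 -0.2] q[ 0.62  0.34 -0.22  1.02 -0.    0.71]
tens [(-60, [229, 204, 29]), (-57, [217, 196, 94]), (-54, [184, 174, 158]), (-51, [181, 172, 166]), (-48, [147, 137, 131]), (-45, [225, 106, 36]), (-42, [240, 112, 17]), (-39, [240, 113, 18]), (-36, [240, 113, 17]), (-33, [240, 113, 18]), (-30, [240, 113, 16]), (-27, [240, 114, 17]), (-24, [240, 114, 18]), (-21, [228, 116, 53]), (-18, [232, 223, 215]), (-15, [239, 234, 230]), (-12, [239, 234, 230]), (-9, [229, 218, 212]), (-6, [191, 35, 34]), (-3, [222, 16, 15]), (0, [221, 15, 14]), (3, [221, 16, 15]), (6, [219, 15, 14]), (9, [184, 11, 11]), (12, [130, 8, 7]), (15, [101, 8, 8]), (18, [89, 62, 59]), (21, [88, 82, 79]), (24, [84, 79, 76]), (27, [57, 47, 42]), (30, [36, 20, 10]), (33, [32, 16, 6]), (36, [31, 16, 7]), (39, [30, 15, 6]), (42, [30, 15, 7]), (45, [30, 16, 6]), (48, [30, 15, 5]), (51, [31, 16, 8]), (54, [29, 15, 8]), (57, [29, 15, 7]), (60, [29, 15, 7])]
units [(-60, [154, 129, 157]), (-57, [171,
[... 1262 characters left out ...]
[0.0, 6.7, 0.0]] slide [[-0.03, 0.0, 0.0], [-0.05, 0.0, 0.01], [-0.08, 0.0, 0.01], [-0.11, 0.0, 0.03], [-0.13, 0.0, 0.04]]
rot [[0.0, 1.34, 0.0], [0.0, 2.68, 0.0], [0.0, 4.02, 0.0], [0.0, 5.36, 0.0], [0.0, 6.7, 0.0]] slide [[-0.03, 0.0, 0.0], [-0.05, 0.0, 0.01], [-0.08, 0.0, 0.01], [-0.1, 0.0, 0.02], [-0.13, 0.0, 0.04]]
end [450.2 359.4  65.8]
out
rot [[0.0, 0.0, 0.0], [0.0, 0.0, 0.0], [0.0, 0.0, 0.0], [0.0, -1.36, 0.0], [0.0, -2.72, 0.0]] slide [[0.0, 0.0, -0.81], [0.0, 0.0, -1.62], [0.0, 0.0, -2.43], [0.37, 0.0, -2.45], [0.75, 0.0, -2.47]]
rot [[0.0, -1.36, 0.0], [0.0, -2.72, 0.0], [0.0, -4.08, 0.0]] slide [[0.35, 0.0, -0.11], [0.71, 0.0, -0.21], [1.07, 0.0, -0.32]]
end [446.2 359.7 160. ]
```

Emit:
servo_tool:
  rot:
    - [-0.02, -1.66, -0.01]
    - [-0.03, -3.31, -0.01]
    - [-0.05, -4.97, -0.02]
    - [-0.07, -6.63, -0.02]
    - [-0.07, -6.63, -0.02]
  slide:
    - [0.36, 0.36, 0.26]
    - [0.73, 0.73, 0.53]
    - [1.09, 1.09, 0.79]
    - [1.45, 1.45, 1.05]
    - [1.01, 1.46, 1.73]
  gripper: [0.35, 0.35, 0.35, 0.35, 0.35]

```text
time_s: 10.55
tool_pos: [407.7, 364.2, 105.7]
eef_rot: [0.033, 0.958, -0.011, 0.284]
force: [-0.5, -0.1, -1.2]
grip_width: 27.6
grip_force: 0.0
```

Emit:
servo_tool:
  rot:
    - [0, 0, 0]
    - [0, 0, 0]
    - [0, 0, 0]
    - [0, 0, 0]
    - [0, 0, 0]
  slide:
    - [0, 0, 0]
    - [0, 0, 0.81]
    - [0, 0, 1.62]
    - [0, 0, 1.62]
    - [0, 0, 1.62]
  gripper: [0.35, 0.35, 0.35, 0.35, 0.35]

```text
time_s: 11.05
tool_pos: [442.9, 359.5, 67.3]
eef_rot: [0.041, 0.958, -0.012, 0.284]
force: [0.4, -0.0, 0.1]
grip_width: 27.8
grip_force: 0.0
```

Emit:
servo_tool:
  rot:
    - [0, 0, 0]
    - [0, 0, 0]
    - [0, 0, 0]
    - [0, 0, 0]
    - [0, 0, 0]
  slide:
    - [0, 0, 0]
    - [0, 0, 0]
    - [0, 0, 0]
    - [0, 0, 0]
    - [0, 0, 0]
  gripper: [0.9, 0.9, 0.9, 0.9, 0.9]

```text
time_s: 11.55
tool_pos: [442.9, 359.4, 68.2]
eef_rot: [0.04, 0.958, -0.012, 0.285]
force: [-3.5, -5.1, 6.5]
grip_width: 11.6
grip_force: 28.6
```

Emit:
servo_tool:
  rot:
    - [0, 1.34, 0]
    - [0, 2.68, 0]
    - [0, 4.02, 0]
    - [0, 5.36, 0]
    - [0, 6.7, 0]
  slide:
    - [-0.03, 0, 0]
    - [-0.05, 0, 0.01]
    - [-0.08, 0, 0.01]
    - [-0.11, 0, 0.03]
    - [-0.13, 0, 0.04]
  gripper: [0.9, 0.9, 0.9, 0.9, 0.9]

```text
time_s: 12.05
tool_pos: [445.3, 359.2, 68.3]
eef_rot: [0.042, 0.999, 0.0, -0.007]
force: [2.0, 0.2, -17.2]
grip_width: 11.3
grip_force: 26.2
```

Emit:
servo_tool:
  rot:
    - [0, 1.34, 0]
    - [0, 2.68, 0]
    - [0, 4.02, 0]
    - [0, 5.36, 0]
    - [0, 6.7, 0]
  slide:
    - [-0.03, 0, 0]
    - [-0.05, 0, 0.01]
    - [-0.08, 0, 0.01]
    - [-0.1, 0, 0.02]
    - [-0.13, 0, 0.04]
  gripper: [0.9, 0.9, 0.9, 0.9, 0.9]

```text
time_s: 12.55
tool_pos: [449.8, 358.9, 66.9]
eef_rot: [0.04, 0.955, 0.012, -0.294]
force: [-4.6, -2.1, -8.2]
grip_width: 11.6
grip_force: 27.1
```

Emit:
servo_tool:
  rot:
    - [0, 0, 0]
    - [0, 0, 0]
    - [0, 0, 0]
    - [0, 0, 0]
    - [0, 0, 0]
  slide:
    - [0, 0, 0]
    - [0, 0, 0]
    - [0, 0, 0]
    - [0, 0, 0]
    - [0, 0, 0]
  gripper: [0.9, 0.9, 0.35, 0.35, 0.35]

```text
time_s: 13.05
tool_pos: [451.0, 360.8, 68.9]
eef_rot: [0.039, 0.956, 0.014, -0.29]
force: [-0.4, 0.5, -0.4]
grip_width: 27.7
grip_force: 0.0
```

Emit:
servo_tool:
  rot:
    - [0, 0, 0]
    - [0, 0, 0]
    - [0, 0, 0]
    - [0, -1.36, 0]
    - [0, -2.72, 0]
  slide:
    - [0, 0, -0.81]
    - [0, 0, -1.62]
    - [0, 0, -2.43]
    - [0.37, 0, -2.45]
    - [0.75, 0, -2.47]
  gripper: [0.35, 0.35, 0.35, 0.35, 0.35]

```text
time_s: 13.55
tool_pos: [476.1, 358.9, 140.0]
eef_rot: [0.042, 0.984, 0.009, -0.174]
force: [0.2, 0.5, 1.0]
grip_width: 28.2
grip_force: 0.0
```

Emit:
servo_tool:
  rot:
    - [0, -1.36, 0]
    - [0, -2.72, 0]
    - [0, -4.08, 0]
    - [0, -4.08, 0]
    - [0, -4.08, 0]
  slide:
    - [0.35, 0, -0.11]
    - [0.71, 0, -0.21]
    - [1.07, 0, -0.32]
    - [1.07, 0, -0.32]
    - [1.07, 0, -0.32]
  gripper: [0.35, 0.35, 0.35, 0.35, 0.35]

```text
time_s: 14.05
tool_pos: [445.5, 360.6, 163.2]
eef_rot: [0.041, 0.999, 0.002, 0.001]
force: [0.4, -0.5, -0.6]
grip_width: 27.7
grip_force: 0.0
```

```bash
python3 wr.py pics/w3.png; cat > cars.py <<'E'
from plan import *
import sys
def cars(names=('red','yellow','green'),cams=('top','side'),verb=True):
    C={n:cal(n) for n in cams}; ims={n:vision.capture(n) for n in C}; out={}
    D={n:[d for k in names for d in regions_of(k,n) if d['score']>.3] for n in C}
    for k in names:
        ch={'red':(1,-.5,-.5),'yellow':(.5,.5,-1),'green':(-.5,1,-.5)}[k]
        def sel(n):
            best=None
            for d in D[n]:
                a=d['mask'].sum(); 
                if not 150<a<1500: continue
                px=ims[n][d['mask']].astype(float).mean(0); s=px@np.array(ch)/px.mean()
                if best is None or s>best[0]: best=(s,d,px)
            return best
        B={n:sel(n) for n in C}; obs=[(B[n][1]['mask'],C[n]) for n in C if B[n] and B[n][0]>.25]
        if verb: print(k,[(n,B[n][1]['uv'].round().tolist(),B[n][2].round().tolist(),round(B[n][0],2)) for n in C if B[n]])
        n0=next(n for n in C if B[n]); z=0
        p=back(B[n0][1]['uv'],C[n0],20)
        t=np.array(p)-TR[:2]; xt=t@[np.cos(TR[2]),np.sin(TR[2])]
        if abs(xt)<50: z=10
        r=min((fit(CAR,z,obs,[p[0],p[1],y]) for y in(0,.6,1.57)),key=lambda r:r[1])
        print(k,r[0].round(3),round(r[1],3),'z',z,'n',len(obs)); out[k]=r[0]
    return out
if __name__=='__main__': cars()
E
python3 cars.py
```

```text
t14.1 tcp [446.8 360.8 162.6] 
toolaxes [[-0.997, 0.083, -0.003], [0.083, 0.997, 0.003], [0.003, 0.003, -1.0]] w27.7 gf0.0 F[ 0.9 -0.2  0.1] q[ 0.68  0.38 -0.15  1.04  0.    0.76]
tens [(-60, [133, 130, 149]), (-57, [159, 151, 146]), (-54, [128, 123, 117]), (-51, [59, 107, 56]), (-48, [22, 125, 28]), (-45, [19, 126, 27]), (-42, [20, 126, 28]), (-39, [20, 126, 27]), (-36, [21, 126, 28]), (-33, [20, 126, 27]), (-30, [20, 126, 27]), (-27, [25, 121, 30]), (-24, [177, 181, 165]), (-21, [155, 147, 142]), (-18, [101, 97, 94]), (-15, [92, 87, 81]), (-12, [98, 85, 25]), (-9, [108, 93, 12]), (-6, [107, 92, 10]), (-3, [108, 93, 12]), (0, [108, 93, 12]), (3, [108, 93, 11]), (6, [107, 92, 11]), (9, [108, 93, 11]), (12, [97, 85, 44]), (15, [82, 77, 71]), (18, [79, 76, 73]), (21, [82, 70, 65]), (24, [97, 49, 26]), (27, [98, 39, 4]), (30, [94, 38, 5]), (33, [92, 37, 4]), (36, [92, 36, 4]), (39, [92, 37, 5]), (42, [92, 37, 5]), (45, [92, 36, 4]), (48, [93, 37, 6]), (51, [94, 34, 6]), (54, [96, 28, 9]), (57, [96, 28, 9]), (60, [96, 28, 9])]
units [(-60, [135, 105, 146]), (-57, [155, 146, 143]), (-54, 
[... 519 characters left out ...]
1, [81, 75, 63]), (24, [97, 83, 25]), (27, [98, 83, 9]), (30, [93, 80, 10]), (33, [93, 80, 10]), (36, [93, 80, 9]), (39, [93, 80, 10]), (42, [94, 80, 10]), (45, [93, 80, 9]), (48, [93, 80, 9]), (51, [96, 77, 11]), (54, [103, 70, 11]), (57, [103, 70, 11]), (60, [103, 71, 11])]Traceback (most recent call last):
  File "cars.py", line 25, in <module>
    if __name__=='__main__': cars()
                             ~~~~^^
  File "cars.py", line 17, in cars
    if verb: print(k,[(n,B[n][1]['uv'].round().tolist(),B[n][2].round().tolist(),round(B[n][0],2)) for n in C if B[n]])
                         ^^^^^^^^^^^^^^^^^^^
AttributeError: 'list' object has no attribute 'round'. Did you mean: 'count'?
```

```bash
sed -i "s/B\[n\]\[1\]\['uv'\].round().tolist()/np.round(B[n][1]['uv']).tolist()/" cars.py; python3 cars.py
```

```text
red [('top', [237.0, 280.0], [79.0, 36.0, 33.0], np.float64(0.91)), ('side', [288.0, 313.0], [84.0, 32.0, 28.0], np.float64(1.12))]
red [4.24166e+02 1.81234e+02 2.00000e-02] 0.047 z 0 n 2
yellow [('top', [361.0, 263.0], [154.0, 140.0, 81.0], np.float64(0.53)), ('side', [360.0, 242.0], [136.0, 118.0, 55.0], np.float64(0.69))]
yellow [ 4.50615e+02 -8.78290e+01 -7.90000e-02] 0.078 z 0 n 2
green [('top', [319.0, 266.0], [83.0, 124.0, 90.0], np.float64(0.38)), ('side', [337.0, 267.0], [55.0, 99.0, 63.0], np.float64(0.55))]
green [4.40119e+02 4.82200e+00 5.00000e-02] 0.112 z 0 n 2
```

```bash
cat > pc.py <<'E'
from plan import *
def pick(x,y,yaw,x2=16,y2=-85):
    a,b=Ry(np.pi/2+yaw),Ry(np.pi/2+TR[2]); P=np.array([x,y,0.]); up=lambda p,z:np.array([p[0],p[1],z])
    L=fr(TR,x2,y2)
    print('approach'); plan([(up(P,90),a),(up(P,2),a,40)])
    print('carry'); plan([(up(P,80),a),(up(L-[150,0,0],80),b),(up(L,80),b)],start=(up(P,2),R.from_matrix(a)))
    print('down'); plan([(up(L,12.5),b,20)],start=(up(L,80),R.from_matrix(b)))
if __name__=='__main__':
    import sys; pick(*map(float,sys.argv[1:]))
E
python3 pc.py 424 181 .02
```

```text
approach
rot [[0.0, 0.0, -0.24], [0.0, 0.0, -0.48], [0.01, 0.01, -0.71], [0.01, 0.01, -0.95], [0.01, 0.01, -1.19]] slide [[0.05, -1.2, 0.47], [0.1, -2.41, 0.94], [0.15, -3.61, 1.41], [0.2, -4.81, 1.89], [0.25, -6.01, 2.36]]
rot [[0.0, 0.0, 0.0], [0.0, 0.0, 0.0], [0.0, 0.0, 0.0]] slide [[0.0, 0.0, 0.98], [0.0, 0.0, 1.95], [0.0, 0.0, 2.93]]
end [424.1 181.1   2. ]
carry
rot [[0.0, 0.0, 0.0], [0.0, 0.0, 0.0], [0.0, 0.0, -0.09], [0.0, 0.0, -0.18], [0.0, 0.0, -0.26]] slide [[0.0, 0.0, -1.3], [0.0, 0.0, -2.6], [-0.24, -1.42, -2.6], [-0.48, -2.85, -2.6], [-0.71, -4.27, -2.6]]
rot [[0.0, 0.0, -0.09], [0.0, 0.0, -0.18], [0.0, 0.0, -0.27], [0.0, 0.0, -0.27], [0.0, 0.0, -0.27]] slide [[-0.21, -1.43, 0.0], [-0.41, -2.86, 0.0], [-0.62, -4.29, 0.0], [-1.87, -4.35, 0.0], [-3.12, -4.4, 0.0]]
rot [[0.0, 0.0, 0.0], [0.0, 0.0, 0.0]] slide [[-1.24, -0.08, 0.0], [-2.49, -0.17, 0.0]]
end [621.9 -74.7  80. ]
down
rot [[0.0, 0.0, 0.0], [0.0, 0.0, 0.0], [0.0, 0.0, 0.0], [0.0, 0.0, 0.0]] slide [[0.0, 0.0, 0.56], [0.0, 0.0, 1.12], [0.0, 0.0, 1.69], [0.0, 0.0, 2.25]]
end [621.9 -74.6  12.5]
```

Emit:
servo_tool:
  rot:
    - [0, 0, -0.24]
    - [0, 0, -0.48]
    - [0.01, 0.01, -0.71]
    - [0.01, 0.01, -0.95]
    - [0.01, 0.01, -1.19]
  slide:
    - [0.05, -1.2, 0.1]
    - [0.1, -2.41, 0.3]
    - [0.15, -3.61, 0.8]
    - [0.2, -4.81, 1.5]
    - [0.25, -6.01, 2.36]
  gripper: [0.3, 0.1, -0.55, -0.55, -0.55]

```text
time_s: 15.4
tool_pos: [424.8, 180.4, 90.3]
eef_rot: [-0.011, 1.0, 0.001, 0.002]
force: [1.2, -0.2, 0.4]
grip_width: 66.0
grip_force: 0.0
```

Emit:
servo_tool:
  rot:
    - [0, 0, 0]
    - [0, 0, 0]
    - [0, 0, 0]
    - [0, 0, 0]
    - [0, 0, 0]
  slide:
    - [0, 0, 0]
    - [0, 0, 0.98]
    - [0, 0, 1.95]
    - [0, 0, 2.93]
    - [0, 0, 2.93]
  gripper: [-0.55, -0.55, -0.55, -0.55, -0.55]

```text
time_s: 15.9
tool_pos: [421.7, 180.5, -0.3]
eef_rot: [-0.01, 1.0, -0.001, -0.003]
force: [-1.3, 0.3, 1.1]
grip_width: 66.0
grip_force: 0.0
```

Emit:
servo_tool:
  rot:
    - [0, 0, 0]
    - [0, 0, 0]
    - [0, 0, 0]
    - [0, 0, 0]
    - [0, 0, 0]
  slide:
    - [0, 0, 0]
    - [0, 0, 0]
    - [0, 0, 0]
    - [0, 0, 0]
    - [0, 0, 0]
  gripper: [-0.55, 0.2, 0.2, 0.2, 0.2]
  squeeze: 40

```text
time_s: 16.4
tool_pos: [425.8, 182.0, 3.8]
eef_rot: [-0.01, 1.0, 0.001, 0.002]
force: [0.0, 0.0, 6.6]
grip_width: 49.1
grip_force: 42.8
```

```bash
python3 -c "
from h import *
tcp()"
```

```text
t16.4 tcp [425.8 182.    3.8] 
toolaxes [[-1.0, -0.02, -0.004], [-0.02, 1.0, 0.002], [0.004, 0.002, -1.0]] w49.1 gf42.8 F[0.  0.  6.6] q[ 0.4   0.38 -0.65  0.54  0.    0.38]
```

Emit:
servo_tool:
  rot:
    - [0, 0, 0]
    - [0, 0, 0]
    - [0, 0, -0.09]
    - [0, 0, -0.18]
    - [0, 0, -0.26]
  slide:
    - [0, 0, -1.3]
    - [0, 0, -2.6]
    - [-0.24, -1.42, -2.6]
    - [-0.48, -2.85, -2.6]
    - [-0.71, -4.27, -2.6]
  gripper: [0.2, 0.2, 0.2, 0.2, 0.2]

```text
time_s: 16.9
tool_pos: [448.7, 52.6, 81.2]
eef_rot: [-0.022, 1.0, 0.0, 0.001]
force: [0.6, -0.7, -2.0]
grip_width: 49.1
grip_force: 42.7
```

Emit:
servo_tool:
  rot:
    - [0, 0, -0.09]
    - [0, 0, -0.18]
    - [0, 0, -0.27]
    - [0, 0, -0.27]
    - [0, 0, -0.27]
  slide:
    - [-0.21, -1.43, 0]
    - [-0.41, -2.86, 0]
    - [-0.62, -4.29, 0]
    - [-1.87, -4.35, 0]
    - [-3.12, -4.4, 0]
  gripper: [0.2, 0.2, 0.2, 0.2, 0.2]

```text
time_s: 17.4
tool_pos: [547.4, -76.5, 80.7]
eef_rot: [-0.031, 1.0, -0.0, 0.0]
force: [1.8, 0.3, -1.3]
grip_width: 49.1
grip_force: 42.7
```

Emit:
servo_tool:
  rot:
    - [0, 0, 0]
    - [0, 0, 0]
    - [0, 0, 0]
    - [0, 0, 0]
    - [0, 0, 0]
  slide:
    - [-1.24, -0.08, 0]
    - [-2.49, -0.17, 0]
    - [-2.49, -0.17, 0]
    - [-2.49, -0.17, 0]
    - [-2.49, -0.17, 0]
  gripper: [0.2, 0.2, 0.2, 0.2, 0.2]

```text
time_s: 17.9
tool_pos: [620.5, -74.3, 79.9]
eef_rot: [-0.033, 0.999, 0.0, -0.001]
force: [-0.6, 0.3, -1.1]
grip_width: 49.5
grip_force: 42.7
```

```bash
python3 -c "
from plan import *
tcp(); go(fr(TR,16,-85,80),Ry(np.pi/2+TR[2]))
c=cal('wrist'); im=vision.capture('wrist'); out=im.copy()
for b in TRACK+[FENCE[0]+[40,0,10]]:
    m=cv2.resize(render([b],TR,0,c),(640,480),interpolation=cv2.INTER_AREA); cs,_=cv2.findContours(m,cv2.RETR_EXTERNAL,cv2.CHAIN_APPROX_NONE); cv2.drawContours(out,cs,-1,(0,255,255),1)
cv2.imwrite('pics/w4.png',out[:,:,::-1])"
```

```text
t17.9 tcp [620.5 -74.3  79.9] 
toolaxes [[-0.998, -0.066, 0.002], [-0.066, 0.998, 0.0], [-0.002, 0.0, -1.0]] w49.5 gf42.7 F[-0.6  0.3 -1.1] q[-0.12  0.52 -0.13  0.91 -0.   -0.19]
slide [-0.04 -0.01 -0.  ] rot [ 0.   -0.02  0.  ]
```

View pics/w4.png

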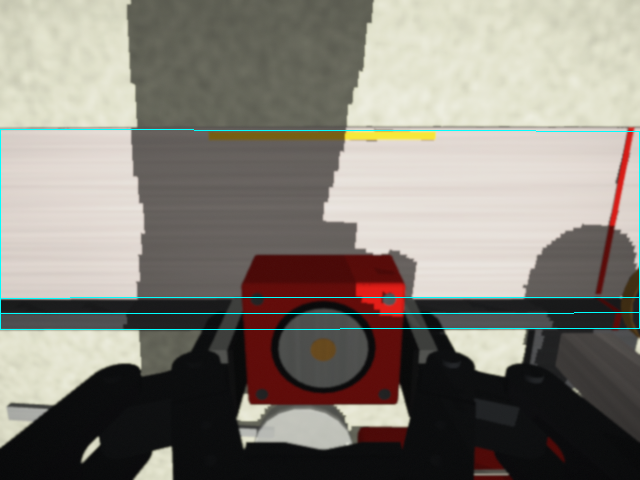

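Emit:
servo_tool:
  rot:
    - [0, 0, 0]
    - [0, 0, 0]
    - [0, 0, 0]
    - [0, 0, 0]
    - [0, 0, 0]
  slide:
    - [0.04, 0, 0.6]
    - [0.04, 0, 1.2]
    - [0.04, 0, 1.8]
    - [0.04, 0, 2.24]
    - [0.04, 0, 2.24]
  gripper: [0.2, 0.2, 0.2, 0.2, 0.2]

```text
time_s: 18.45
tool_pos: [619.8, -74.6, 13.1]
eef_rot: [-0.033, 0.999, 0.0, -0.0]
force: [-0.2, -0.1, -1.6]
grip_width: 49.2
grip_force: 44.8
```

Emit:
servo_tool:
  rot:
    - [0, 0, 0]
    - [0, 0, 0]
    - [0, 0, 0]
    - [0, 0, 0]
    - [0, 0, 0]
  slide:
    - [0, 0, 0]
    - [0, 0, 0]
    - [0, 0, 0]
    - [0, 0, 0]
    - [0, 0, 0]
  gripper: [0.2, -0.45, -0.45, -0.45, -0.45]

```text
time_s: 18.95
tool_pos: [621.0, -74.6, 13.0]
eef_rot: [-0.033, 0.999, -0.0, 0.0]
force: [-0.4, 0.4, 0.7]
grip_width: 61.7
grip_force: 0.0
```

Emit:
servo_tool:
  rot:
    - [0, 0, 0]
    - [0, 0, 0]
    - [0, 0, 0]
    - [0, 0, 0]
    - [0, 0, 0]
  slide:
    - [0, 0, -1.5]
    - [0, 0, -3]
    - [0, 0, -4.3]
    - [2, 0, -4.3]
    - [3, 0, -4.3]
  gripper: [-0.45, -0.45, -0.45, -0.45, -0.45]

```text
time_s: 19.45
tool_pos: [532.2, -80.9, 144.0]
eef_rot: [-0.033, 0.999, -0.001, 0.002]
force: [-1.0, -0.2, -0.2]
grip_width: 61.9
grip_force: 0.0
```

Emit:
servo_tool:
  rot:
    - [0, 0, 0]
    - [0, 0, 0]
    - [0, 0, 0]
  slide:
    - [0, 0, 0]
    - [0, 0, 0]
    - [0, 0, 0]
  gripper: [-0.3, -0.3, -0.3]

```text
time_s: 19.75
tool_pos: [532.4, -80.7, 142.3]
eef_rot: [-0.033, 0.999, -0.0, 0.001]
force: [-0.3, -0.4, 1.4]
grip_width: 55.5
grip_force: 0.0
```

```bash
cat > st.py <<'E'
from plan import *
def stick(z=3,cams=('top','side'),p0=None,verb=True):
    C={n:cal(n) for n in cams}; [vision.capture(n) for n in C]; obs=[]
    for n in C:
        D=[d for d in regions_of('stick',n) if d['score']>.3]
        if verb: print([(n,round(d['score'],2),np.round(d['uv']).tolist(),int(d['mask'].sum())) for d in D[:2]])
        if D: obs.append((D[0]['mask'],C[n]))
    r=min((fit(STICK,z,obs,p0 if p0 is not None else [440,-350,y],(15,15,.1)) for y in(-.15,.05)),key=lambda r:r[1]); print('stick',r[0].round(3),round(r[1],3)); return r[0]
if __name__=='__main__':
    p=stick(); tcp()
    G=lambda z:np.array([p[0],p[1],z]); a=Ry(p[2]); 
    plan([(G(170),a),(G(35),a,40)])
    p0,e=fit(CAR,10,[(max((d for d in regions_of('red','top')),key=lambda d:d['score'])['mask'],cal('top'))],[621,-75,.066],(5,5,.05)) ; print('red?',p0.round(3),e, 'want',fr(TR,18,-85))
E
python3 st.py
```

```text
[]
[('side', 0.6, [415.0, 205.0], 1340)]
stick [ 4.41906e+02 -3.52562e+02 -1.86000e-01] 0.046
t19.9 tcp [532.2 -80.6 141.8] 
toolaxes [[-0.998, -0.067, -0.001], [-0.067, 0.998, -0.0], [0.001, -0.0, -1.0]] w55.5 gf0.0 F[ 0.7 -0.1 -0.4] q[-0.15  0.34 -0.27  0.96 -0.   -0.22]
rot [[0.0, 0.0, 1.61], [0.0, 0.0, 3.22], [0.0, 0.0, 4.82], [0.0, 0.0, 6.43], [0.0, 0.0, 8.04]] slide [[0.28, -0.68, -0.07], [0.55, -1.36, -0.14], [0.83, -2.04, -0.22], [1.11, -2.72, -0.29], [1.39, -3.4, -0.36]]
rot [[0.0, 0.0, 1.61], [0.0, 0.0, 3.21], [0.0, 0.0, 4.82], [0.01, 0.0, 6.43], [0.01, 0.0, 8.04]] slide [[-0.23, -0.7, -0.07], [-0.46, -1.4, -0.15], [-0.69, -2.1, -0.22], [-0.91, -2.8, -0.29], [-1.14, -3.49, -0.36]]
rot [[0.0, 0.01, 1.6], [0.0, 0.01, 3.21], [0.0, 0.01, 4.82], [0.0, 0.01, 4.82], [0.0, 0.01, 4.82]] slide [[-0.63, -0.39, -0.08], [-1.25, -0.78, -0.15], [-1.88, -1.16, -0.22], [-1.88, -1.16, 0.91], [-1.88, -1.16, 2.03]]
rot [[0.0, 0.0, 0.0], [0.0, 0.0, 0.0]] slide [[0.0, 0.0, 1.13], [0.0, 0.0, 2.25]]
end [ 442.  -352.6   35. ]
red? [ 6.21e+02 -7.50e+01  6.60e-02] 1.0 want [623.86673826 -74.42779949   0.        ]
```

Emit:
servo_tool:
  rot:
    - [0, 0, 1.61]
    - [0, 0, 3.22]
    - [0, 0, 4.82]
    - [0, 0, 6.43]
    - [0, 0, 8.04]
  slide:
    - [0.28, -0.68, -0.07]
    - [0.55, -1.36, -0.14]
    - [0.83, -2.04, -0.22]
    - [1.11, -2.72, -0.29]
    - [1.39, -3.4, -0.36]
  gripper: [-0.3, -0.3, -0.3, -0.3, -0.3]

```text
time_s: 20.5
tool_pos: [496.4, -186.0, 152.6]
eef_rot: [0.315, 0.949, -0.0, 0.0]
force: [0.7, -0.7, 0.2]
grip_width: 55.3
grip_force: 0.0
```

Emit:
servo_tool:
  rot:
    - [0, 0, 1.61]
    - [0, 0, 3.21]
    - [0, 0, 4.82]
    - [0.01, 0, 6.43]
    - [0.01, 0, 8.04]
  slide:
    - [-0.23, -0.7, -0.07]
    - [-0.46, -1.4, -0.15]
    - [-0.69, -2.1, -0.22]
    - [-0.91, -2.8, -0.29]
    - [-1.14, -3.49, -0.36]
  gripper: [-0.3, -0.3, -0.3, -0.3, -0.3]

```text
time_s: 21.0
tool_pos: [461.7, -290.7, 163.4]
eef_rot: [0.622, 0.783, -0.0, -0.0]
force: [1.0, -1.0, -0.7]
grip_width: 55.5
grip_force: 0.0
```

Emit:
servo_tool:
  rot:
    - [0, 0.01, 1.6]
    - [0, 0.01, 3.21]
    - [0, 0.01, 4.82]
    - [0, 0.01, 4.82]
    - [0, 0.01, 4.82]
  slide:
    - [-0.63, -0.39, -0.08]
    - [-1.25, -0.78, -0.15]
    - [-1.88, -1.16, -0.22]
    - [-1.88, -1.16, -0.22]
    - [-1.88, -1.16, 0]
  gripper: [-0.3, -0.3, -0.3, -0.3, -0.3]

```text
time_s: 21.5
tool_pos: [441.5, -353.2, 163.9]
eef_rot: [0.77, 0.638, 0.0, 0.0]
force: [0.3, 0.4, -0.1]
grip_width: 55.5
grip_force: 0.0
```

```bash
python3 -c "
from plan import *
tcp(); go([441.7,-352.3,30],Ry(-.186))
c=cal('wrist'); im=vision.capture('wrist')
d=regions_of('stick','wrist'); print([(x['score'],x['uv']) for x in d[:2]])
if d: p,e=fit(STICK,3,[(d[0]['mask'],c)],[441.7,-352.3,-.186],(4,4,.04)); print(p.round(3),e)
out=im.copy()
for b in STICK:
    m=cv2.resize(render([b],(441.7,-352.3,-.186),3,c),(640,480),interpolation=cv2.INTER_AREA); cs,_=cv2.findContours(m,cv2.RETR_EXTERNAL,cv2.CHAIN_APPROX_NONE); cv2.drawContours(out,cs,-1,(0,255,255),1)
cv2.imwrite('pics/w5.png',out[:,:,::-1])"
```

```text
t21.5 tcp [ 441.5 -353.2  163.9] 
toolaxes [[0.185, 0.983, -0.0], [0.983, -0.185, 0.001], [0.001, -0.0, -1.0]] w55.5 gf0.0 F[ 0.3  0.4 -0.1] q[-0.67  0.36 -0.17  1.04  0.    1.08]
slide [ 0.03 -0.    4.46] rot [0.01 0.   0.  ]
[(0.87, [309.6, 137.6]), (0.25, [551.7, 39.0])]
[ 4.40692e+02 -3.51021e+02 -1.84000e-01] 0.011114101338158378
```

View pics/w5.png

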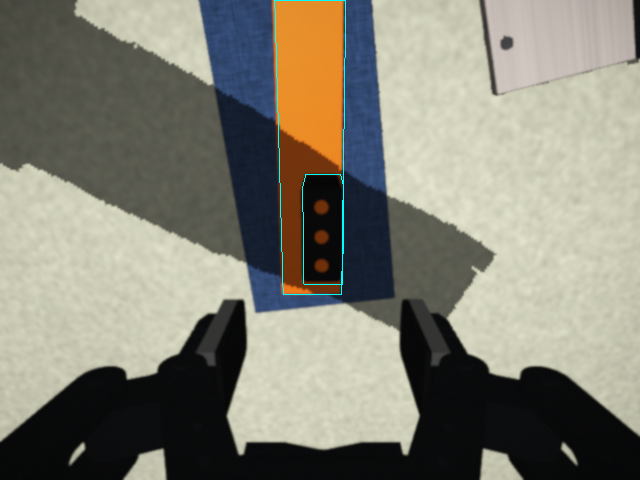

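Emit:
servo_tool:
  rot:
    - [0, 0, 0]
    - [0, 0, 0]
    - [0, 0, 0]
    - [0, 0, 0]
    - [0, 0, 0]
  slide:
    - [0.07, -0.03, 1.4]
    - [0.07, -0.03, 2.8]
    - [0.07, -0.03, 3.8]
    - [0.07, -0.03, 4.46]
    - [0.07, -0.03, 4.46]
  gripper: [-0.3, -0.3, -0.3, -0.3, -0.3]

```text
time_s: 22.1
tool_pos: [438.0, -347.2, 26.5]
eef_rot: [0.769, 0.639, -0.001, -0.004]
force: [-0.0, 0.3, 0.2]
grip_width: 55.0
grip_force: 0.0
```

Emit:
servo_tool:
  rot:
    - [0, 0, 0]
    - [0, 0, 0]
    - [0, 0, 0]
    - [0, 0, 0]
    - [0, 0, 0]
  slide:
    - [0, 0, 0]
    - [0, 0, 0]
    - [0, 0, 0]
    - [0, 0, 0]
    - [0, 0, 0]
  gripper: [0.8, 0.8, 0.8, 0.8, 0.8]
  squeeze: 70

```text
time_s: 22.6
tool_pos: [441.4, -351.0, 31.4]
eef_rot: [0.77, 0.638, 0.0, 0.001]
force: [0.1, 1.0, 7.0]
grip_width: 23.3
grip_force: 69.6
```

Emit:
servo_tool:
  rot:
    - [0, 0, 0]
    - [0, 0, 0]
    - [0, 0, 0]
    - [0, 0, 0]
    - [0, 0, 0]
  slide:
    - [0, 0, -0.5]
    - [0, 0, -1]
    - [0, 0, -1.5]
    - [0, 0, -1.5]
    - [0, 0, -1.5]
  gripper: [0.8, 0.8, 0.8, 0.8, 0.8]

```text
time_s: 23.1
tool_pos: [440.2, -350.4, 74.6]
eef_rot: [0.77, 0.638, -0.0, -0.0]
force: [-0.4, 0.4, -2.5]
grip_width: 23.0
grip_force: 69.0
```

```bash
cat > hold.py <<'E'
from plan import *
import sys
def held():
    "stick pose from wrist view, given grip height (underside = TCP z - 27)"
    t,r=tcp(); c=cal('wrist'); vision.capture('wrist'); d=regions_of('stick','wrist')
    x=r.as_matrix()[:,1]; y0=np.arctan2(x[1],x[0])
    p,e=fit(STICK,t[2]-27,[(d[0]['mask'],c)],[t[0],t[1],y0],(4,4,.04)); rel=R.from_euler('z',-y0).apply([p[0]-t[0],p[1]-t[1],0])
    print('held stick',p.round(3),'e',round(e,3),'rel in stick axes x,y',rel[:2].round(1),'dyaw',round(p[2]-y0,3)); return p,rel,p[2]-y0
if __name__=='__main__': held()
E
python3 hold.py
python3 - <<'E'
from plan import *
import cars
cars.cars(('red',))
print('want',fr(TR,18,-85))
E
```

```text
t23.1 tcp [ 440.2 -350.4   74.6] 
toolaxes [[0.186, 0.983, -0.0], [0.983, -0.186, -0.0], [-0.0, -0.0, -1.0]] w23.0 gf69.0 F[-0.4  0.4 -2.5] q[-0.67  0.43 -0.31  0.83 -0.    1.09]
held stick [ 4.40352e+02 -3.46819e+02 -1.87000e-01] e 0.086 rel in stick axes x,y [-0.5  3.6] dyaw 0.0
red [('top', [350.0, 190.0], [142.0, 70.0, 65.0], np.float64(0.81)), ('side', [303.0, 214.0], [120.0, 45.0, 41.0], np.float64(1.11))]
red [ 6.18528e+02 -7.43190e+01  5.20000e-02] 0.086 z 10 n 2
want [623.86673826 -74.42779949   0.        ]
```

```bash
cat > feed.py <<'E'
from plan import *
import sys
b=Ry(TR[2])
def tostart(cx,cy,rel=(0,0),gap=12):
    S=fr(TR,cx-6-rel[0],cy-175-gap-rel[1]); up=lambda z:np.array([S[0],S[1],z])
    t,_=tcp(); plan([(np.array([t[0]+20,t[1],85]),Ry(-.1)),(up(85),b),(up(39),b,25)]); 
if __name__=='__main__': tostart(*map(float,sys.argv[1:3]))
E
python3 feed.py 12.7 -85
```

```text
t23.4 tcp [ 439.7 -350.    74. ] 
toolaxes [[0.186, 0.983, 0.001], [0.983, -0.186, -0.002], [-0.002, 0.001, -1.0]] w23.3 gf69.0 F[-0.5 -0.1 -1.7] q[-0.67  0.43 -0.31  0.83 -0.    1.09]
rot [[-0.02, -0.01, -0.99], [-0.02, -0.01, -1.47], [-0.02, -0.01, -1.95], [-0.02, -0.01, -2.42], [-0.02, -0.01, -2.9]] slide [[0.12, 0.65, -0.37], [1.1, 1.87, -0.37], [2.08, 3.09, -0.37], [3.06, 4.3, -0.37], [4.04, 5.52, -0.38]]
rot [[0.0, 0.0, 0.0], [0.0, 0.0, 0.0]] slide [[0.0, 0.0, 0.77], [0.0, 0.0, 1.54]]
end [ 625.  -261.6   38.9]
```

Emit:
servo_tool:
  rot:
    - [0, 0, -0.99]
    - [0, 0, -1.47]
    - [0, 0, -1.95]
    - [0, 0, -2.42]
    - [0, 0, -2.9]
  slide:
    - [0.12, 0.65, -0.37]
    - [1.1, 1.87, -0.37]
    - [2.08, 3.09, -0.37]
    - [3.06, 4.3, -0.37]
    - [4.04, 5.52, -0.38]
  gripper: [0.8, 0.8, 0.8, 0.8, 0.8]

```text
time_s: 23.9
tool_pos: [626.6, -261.0, 85.5]
eef_rot: [0.683, 0.731, -0.0, -0.001]
force: [1.3, -0.8, -1.4]
grip_width: 23.0
grip_force: 69.1
```

Emit:
servo_tool:
  rot:
    - [0, 0, 0]
    - [0, 0, 0]
    - [0, 0, 0]
    - [0, 0, 0]
    - [0, 0, 0]
  slide:
    - [0, 0, 0]
    - [0, 0, 0]
    - [0, 0, 0]
    - [0, 0, 0]
    - [0, 0, 0]
  gripper: [0.8, 0.8, 0.8, 0.8, 0.8]

```text
time_s: 24.4
tool_pos: [624.3, -262.8, 86.1]
eef_rot: [0.684, 0.73, -0.0, -0.001]
force: [-0.1, 0.6, -2.1]
grip_width: 23.3
grip_force: 69.6
```

```bash
cat > chk.py <<'E'
from plan import *
import sys
name=sys.argv[1]; z=float(sys.argv[2]) if len(sys.argv)>2 else None
import cars, st
t,r=tcp(); 
def intrack(p):
    d=np.array(p[:2])-TR[:2]; c,s=np.cos(TR[2]),np.sin(TR[2]); return [round(float(d[0]*c+d[1]*s),1),round(float(-d[0]*s+d[1]*c),1),round(float(p[2]-TR[2]),3)]
print('tcp in track',intrack([t[0],t[1],np.arctan2(*r.as_matrix()[[1,0],1])]))
p=st.stick(t[2]-27,p0=[t[0],t[1],TR[2]],verb=False); print('stick in track',intrack(p))
if name!='-':
    q=cars.cars((name,),verb=False)[name]; print(name,'in track',intrack(q))
E
python3 chk.py red
```

```text
t24.4 tcp [ 624.3 -262.8   86.1] 
toolaxes [[-0.065, 0.998, 0.001], [0.998, 0.065, -0.001], [-0.001, 0.0, -1.0]] w23.3 gf69.6 F[-0.1  0.6 -2.1] q[-0.4   0.6   0.03  1.   -0.    1.11]
tcp in track [6.0, -273.0, -0.001]
stick [ 6.24023e+02 -2.63659e+02  6.60000e-02] 0.312
stick in track [5.7, -273.8, 0.0]
red [184.926 293.854   0.   ] 1.0 z 0 n 1
red in track [-395.7, 311.4, -0.066]
```

Emit:
servo_tool:
  rot:
    - [0, 0, 0]
    - [0, 0, 0]
    - [0, 0, 0]
    - [0, 0, 0]
    - [0, 0, 0]
  slide:
    - [0, 0, 0.6]
    - [0, 0, 1.2]
    - [0, 0, 1.54]
    - [0, 0, 1.54]
    - [0, 0, 1.54]
  gripper: [0.8, 0.8, 0.8, 0.8, 0.8]

```text
time_s: 25.3
tool_pos: [625.6, -262.0, 39.9]
eef_rot: [0.683, 0.73, -0.0, -0.0]
force: [-1.4, 0.5, -2.1]
grip_width: 22.9
grip_force: 70.0
```

Emit:
servo_tool:
  rot:
    - [0, 0, 0]
    - [0, 0, 0]
    - [0, 0, 0]
    - [0, 0, 0]
    - [0, 0, 0]
  slide:
    - [0.15, 0, 0]
    - [0.3, 0, 0]
    - [0.45, 0, 0]
    - [0.6, 0.04, 0]
    - [0.7, 0.08, 0]
  gripper: [0.8, 0.8, 0.8, 0.8, 0.8]

```text
time_s: 25.8
tool_pos: [626.5, -240.4, 40.0]
eef_rot: [0.683, 0.73, -0.0, -0.0]
force: [-0.2, -0.8, -2.0]
grip_width: 23.3
grip_force: 70.1
```

Emit:
servo_tool:
  rot:
    - [0, 0, 0]
    - [0, 0, 0]
    - [0, 0, 0]
    - [0, 0, 0]
    - [0, 0, 0]
  slide:
    - [0.15, 0.07, 0]
    - [0.3, 0.14, 0]
    - [0.45, 0.21, 0]
    - [0.6, 0.26, 0]
    - [0.7, 0.29, 0]
  gripper: [0.8, 0.8, 0.8, 0.8, 0.8]

```text
time_s: 26.3
tool_pos: [633.5, -219.0, 39.7]
eef_rot: [0.683, 0.73, -0.001, -0.001]
force: [-1.5, -2.3, -2.2]
grip_width: 23.4
grip_force: 70.2
```

```bash
python3 chk.py red; cat > wv.py <<'E'
from h import *
import sys
def crop(n,f,x0,x1,y0,y1,s):
    im=vision.capture(n)[y0:y1,x0:x1]; cv2.imwrite('pics/'+f,cv2.resize(im,None,fx=s,fy=s,interpolation=cv2.INTER_CUBIC)[:,:,::-1])
crop(sys.argv[1],sys.argv[2],*map(int,sys.argv[3:7]),float(sys.argv[7]))
E
python3 wv.py side f1.png 180 420 150 320 3.2
```

```text
t26.3 tcp [ 633.5 -219.    39.7] 
toolaxes [[-0.067, 0.998, 0.0], [0.998, 0.067, -0.002], [-0.002, -0.0, -1.0]] w23.4 gf70.2 F[-1.5 -2.3 -2.2] q[-0.33  0.63 -0.05  0.89 -0.    1.17]
tcp in track [18.0, -229.9, 0.001]
stick [ 6.33635e+02 -2.19680e+02  7.20000e-02] 0.476
stick in track [18.2, -230.6, 0.006]
red [182.917 290.957   0.   ] 1.0 z 0 n 1
red in track [-397.9, 308.7, -0.066]
```

View pics/f1.png

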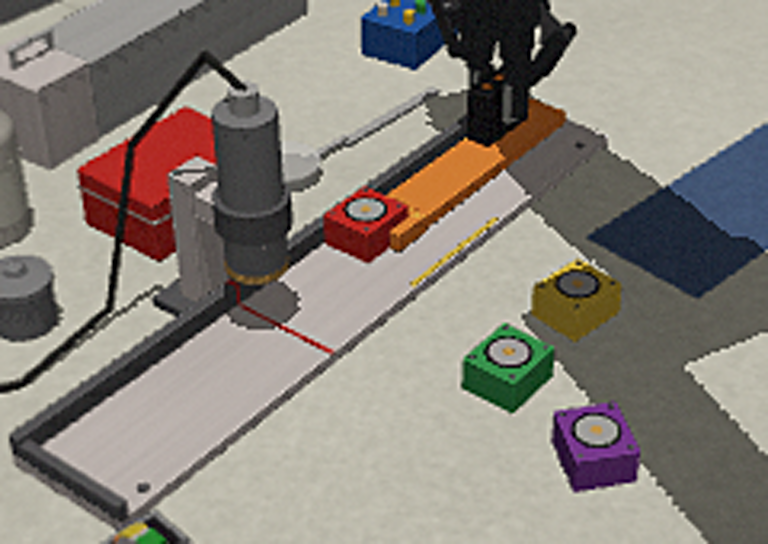

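Emit:
servo_tool:
  rot:
    - [0, 0, 0]
    - [0, 0, 0]
    - [0, 0, 0]
    - [0, 0, 0]
    - [0, 0, 0]
  slide:
    - [0.1, 0.04, 0]
    - [0.3, 0.04, 0]
    - [0.5, 0.04, 0]
    - [0.7, 0.04, 0]
    - [0.9, 0.04, 0]
  gripper: [0.8, 0.8, 0.8, 0.8, 0.8]

```text
time_s: 27.25
tool_pos: [632.1, -193.5, 39.9]
eef_rot: [0.683, 0.73, -0.002, -0.0]
force: [-3.5, -3.0, -1.4]
grip_width: 23.2
grip_force: 70.4
```

Emit:
servo_tool:
  rot:
    - [0, 0, 0]
    - [0, 0, 0]
    - [0, 0, 0]
    - [0, 0, 0]
    - [0, 0, 0]
  slide:
    - [0.2, 0, 0]
    - [0.4, 0, 0]
    - [0.6, 0, 0]
    - [0.8, 0, 0]
    - [1, 0, 0]
  gripper: [0.8, 0.8, 0.8, 0.8, 0.8]

```text
time_s: 27.75
tool_pos: [630.1, -163.4, 39.9]
eef_rot: [0.683, 0.73, -0.002, -0.0]
force: [-3.2, -2.9, -0.3]
grip_width: 23.3
grip_force: 70.4
```

Emit:
servo_tool:
  rot:
    - [0, 0, 0]
    - [0, 0, 0]
    - [0, 0, 0]
    - [0, 0, 0]
    - [0, 0, 0]
  slide:
    - [0.2, 0, 0]
    - [0.4, 0, 0]
    - [0.6, 0, 0]
    - [0.7, 0, 0]
    - [0.8, 0, 0]
  gripper: [0.8, 0.8, 0.8, 0.8, 0.8]

```text
time_s: 28.25
tool_pos: [628.5, -139.3, 39.8]
eef_rot: [0.683, 0.73, -0.002, -0.0]
force: [-4.3, -4.2, -0.2]
grip_width: 23.2
grip_force: 70.5
```

Emit:
servo_tool:
  rot:
    - [0, 0, 0]
    - [0, 0, 0]
    - [0, 0, 0]
    - [0, 0, 0]
    - [0, 0, 0]
  slide:
    - [0.2, 0, 0]
    - [0.4, 0, 0]
    - [0.6, 0, 0]
    - [0.75, 0, 0]
    - [0.82, 0, 0]
  gripper: [0.8, 0.8, 0.8, 0.8, 0.8]

```text
time_s: 28.75
tool_pos: [626.8, -114.4, 39.8]
eef_rot: [0.683, 0.73, -0.001, -0.0]
force: [-4.0, -3.8, -1.0]
grip_width: 22.8
grip_force: 70.4
```

```bash
cat > rc.py <<'E'
from plan import *
import sys
nm=sys.argv[1]
t,r=tcp()
def it(p):
    d=np.array(p[:2])-TR[:2]; c,s=np.cos(TR[2]),np.sin(TR[2]); return [round(float(d[0]*c+d[1]*s),1),round(float(-d[0]*s+d[1]*c),1),round(float(p[2]-TR[2]),3)]
print('tcp in track',it([t[0],t[1],np.arctan2(*r.as_matrix()[[1,0],1])]))
for n in ('side','wrist'):
    c=cal(n); im=vision.capture(n); hsv=cv2.cvtColor(im,cv2.COLOR_RGB2HSV)
    lo={'red':[(0,110),(4,255)],'yellow':[(22,34)],'green':[(45,80)]}[nm]
    H,S_,V=hsv[...,0],hsv[...,1],hsv[...,2]
    m={'red':((H<6)|(H>174))&(S_>110),'yellow':(H>21)&(H<34)&(S_>100),'green':(H>45)&(H<80)&(S_>60)}[nm]&(V>25)
    # keep pixels in a window round the rendered guess
    g=fr(TR,18,float(sys.argv[2])); gm=cv2.resize(render(CAR,(g[0],g[1],TR[2]),10,c),(640,480),interpolation=cv2.INTER_AREA)
    if gm.sum()<80: print(n,'out of view'); continue
    m=m&(cv2.dilate(gm,np.ones((41,41)))>0)
    k,l,s,_=cv2.connectedComponentsWithStats(m.astype(np.uint8)); 
    if k<2: print(n,'none'); continue
    m=l==1+np.argmax(s[1:,4]); cs,_=cv2.findContours(m.astype(np.uint8),cv2.RETR_EXTERNAL,cv2.CHAIN_APPROX_NONE)
    m=cv2.drawContours(np.zeros(m.shape,np.uint8),cs,-1,1,-1)
    p,e=fit(CAR,10,[(m,c)],[g[0],g[1],TR[2]],(8,8,.05)); print(n,nm,'in track',it(p),'iou err',round(e,3),int(m.sum()))
E
python3 rc.py red 60;  python3 wv.py side f2.png 200 320 160 270 6
```

```text
t28.8 tcp [ 626.8 -114.4   39.8] 
toolaxes [[-0.067, 0.998, -0.001], [0.998, 0.067, -0.003], [-0.003, -0.002, -1.0]] w22.8 gf70.4 F[-4.  -3.8 -1. ] q[-0.18  0.58 -0.15  0.84 -0.    1.32]
tcp in track [18.3, -125.1, 0.001]
side red in track [17.3, 48.7, 0.054] iou err 0.429 336
wrist out of view
```

View pics/f2.png

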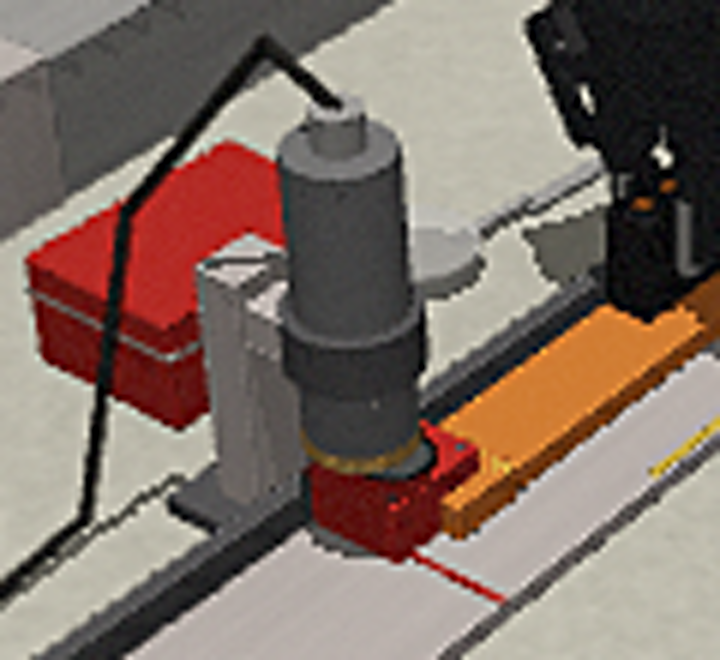

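```bash
cat > rc2.py <<'E'
from plan import *
import sys
nm=sys.argv[1]; g=float(sys.argv[2])
t,r=tcp()
def it(p):
    d=np.array(p[:2])-TR[:2]; c,s=np.cos(TR[2]),np.sin(TR[2]); return np.array([d[0]*c+d[1]*s,-d[0]*s+d[1]*c,p[2]-TR[2]])
tt=it([t[0],t[1],0]); print('tcp in track',tt[:2].round(1))
tube=np.array([[18+22*np.cos(a),65+22*np.sin(a),z] for a in np.linspace(0,6.28,16) for z in(55,200)])
for n in sys.argv[3:] or ['side']:
    c=cal(n); im=cv2.GaussianBlur(vision.capture(n),(0,0),.6); hsv=cv2.cvtColor(im,cv2.COLOR_RGB2HSV); H,S_,V=hsv[...,0],hsv[...,1],hsv[...,2]
    m={'red':((H<6)|(H>174))&(S_>120),'yellow':(H>21)&(H<34)&(S_>100),'green':(H>45)&(H<80)&(S_>60)}[nm]&(V>25)
    occ=render([tube,box(0,85,53,77,85,105)],TR,0,c)|render(STICK,(t[0],t[1],TR[2]),t[2]-27,c)
    occ=cv2.dilate(occ,np.ones((3*S,3*S)))
    gm=render(CAR,(*fr(TR,18,g)[:2],TR[2]),10,c); win=(cv2.dilate(gm,np.ones((25*S,25*S)))>0)&(occ==0)
    M=up(m)&win
    k,l,s,_=cv2.connectedComponentsWithStats(M.astype(np.uint8)); M=(l==1+np.argmax(s[1:,4])) if k>1 else M
    M=cv2.morphologyEx(M.astype(np.uint8),cv2.MORPH_CLOSE,np.ones((12,12)))>0
    best=[]
    for y in np.arange(g-18,g+18,.5):
        for x in (16,18,20):
            rr=(render(CAR,(*fr(TR,x,y)[:2],TR[2]),10,c)>0)&win; best.append(((rr^(M&win)).sum()/max(1,(rr|M).sum()),y,x))
    best.sort(); print(n,nm,'y,x best',[tuple(np.round(b,3)) for b in best[:4]])
E
python3 rc2.py red 52 side top
```

```text
t28.9 tcp [ 626.9 -114.2   39.7] 
toolaxes [[-0.067, 0.998, -0.0], [0.998, 0.067, -0.003], [-0.003, -0.0, -1.0]] w23.0 gf70.4 F[-4.  -3.  -1.1] q[-0.18  0.58 -0.15  0.84 -0.    1.32]
tcp in track [  18.4 -124.8]
side red y,x best [(np.float64(0.144), np.float64(48.0), np.float64(16.0)), (np.float64(0.148), np.float64(48.5), np.float64(16.0)), (np.float64(0.15), np.float64(47.5), np.float64(16.0)), (np.float64(0.156), np.float64(47.0), np.float64(18.0))]
top red y,x best [(np.float64(0.336), np.float64(46.0), np.float64(16.0)), (np.float64(0.336), np.float64(46.5), np.float64(16.0)), (np.float64(0.338), np.float64(45.5), np.float64(16.0)), (np.float64(0.338), np.float64(47.0), np.float64(16.0))]
```

```bash
python3 - <<'E'
from plan import *
for n,f in(('top','pics/top0.png'),('side','pics/side0.png')):
    c=cal(n); im=cv2.imread(f)[:,:,::-1].astype(int)
    for x in(-48,-44,-40,-36,-32,-28):
        ys=np.arange(50,80,.25); u=proj(np.array([fr(TR,x,y,10) for y in ys]),c)
        v=cv2.remap(im.astype(np.float32),u[None,:,0].astype(np.float32),u[None,:,1].astype(np.float32),cv2.INTER_LINEAR)[0]
        s=np.clip(v[:,0]-v[:,1]-25,0,None); print(n,x,round((s*ys).sum()/max(s.sum(),1e-6),2),s.max())
E
```

```text
top -48 64.75 62.242188
top -44 64.78 37.15625
top -40 65.15 43.56836
top -36 65.44 73.5
top -32 65.21 85.76074
top -28 64.96 69.78125
side -48 63.67 61.859375
side -44 64.37 96.40625
side -40 64.04 108.625
side -36 64.05 78.66406
side -32 64.48 77.11328
side -28 64.15 99.375
```

Emit:
servo_tool:
  rot:
    - [0, 0, 0]
    - [0, 0, 0]
    - [0, 0, 0]
    - [0, 0, 0]
    - [0, 0, 0]
  slide:
    - [0.15, 0, 0]
    - [0.3, 0, 0]
    - [0.42, 0, 0]
    - [0.48, 0, 0]
    - [0.48, 0, 0]
  gripper: [0.8, 0.8, 0.8, 0.8, 0.8]

```text
time_s: 29.5
tool_pos: [625.9, -99.9, 39.7]
eef_rot: [0.683, 0.73, -0.001, -0.001]
force: [-4.4, -2.5, -0.9]
grip_width: 23.1
grip_force: 70.4
```

```bash
python3 rc2.py red 65 side;  python3 wv.py side f3.png 200 320 160 270 6
```

```text
t29.5 tcp [625.9 -99.9  39.7] 
toolaxes [[-0.067, 0.998, -0.001], [0.998, 0.067, -0.003], [-0.003, -0.001, -1.0]] w23.1 gf70.4 F[-4.4 -2.5 -0.9] q[-0.16  0.57 -0.16  0.84 -0.    1.35]
tcp in track [  18.4 -110.5]
side red y,x best [(np.float64(0.105), np.float64(61.0), np.float64(18.0)), (np.float64(0.107), np.float64(61.5), np.float64(18.0)), (np.float64(0.109), np.float64(62.0), np.float64(18.0)), (np.float64(0.114), np.float64(60.5), np.float64(18.0))]
```

View pics/f3.png

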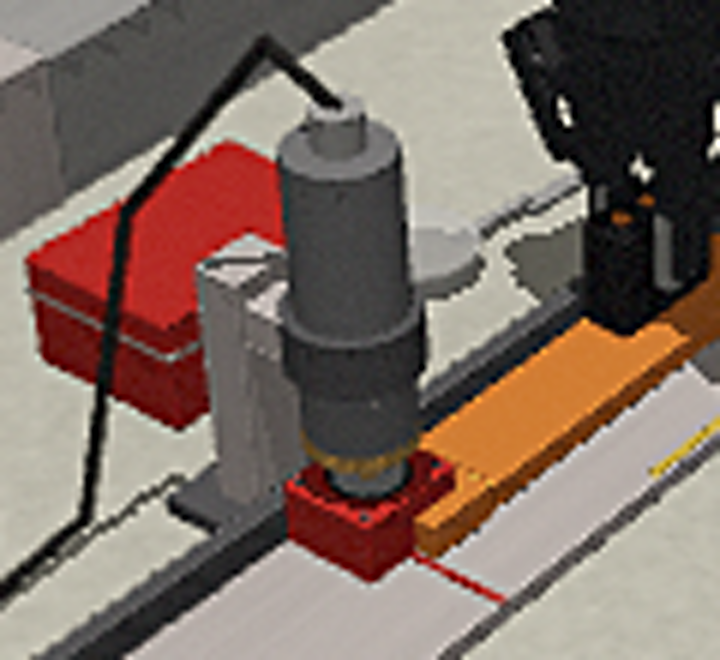

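Emit:
servo_tool:
  rot:
    - [0, 0, 0]
    - [0, 0, 0]
    - [0, 0, 0]
    - [0, 0, 0]
    - [0, 0, 0]
  slide:
    - [0, -0.04, 0]
    - [0, -0.1, 0]
    - [-0.05, -0.1, 0]
    - [-0.1, -0.1, 0]
    - [-0.1, -0.1, 0]
  gripper: [0.8, 0.8, 0.8, 0.8, 0.8]

```text
time_s: 30.1
tool_pos: [625.1, -102.7, 40.2]
eef_rot: [0.683, 0.73, 0.001, 0.0]
force: [-0.4, 0.2, -2.2]
grip_width: 23.5
grip_force: 70.1
```

Emit:
servo_tool:
  rot:
    - [0, 0, 0]
    - [0, 0, 0]
    - [0, 0, 0]
    - [0, 0, 0]
    - [0, 0, 0]
  slide:
    - [0, 0, 0]
    - [0, 0, 0]
    - [0, 0, 0]
    - [0, 0, 0]
    - [0, 0, 0]
  gripper: [0.8, 0.8, 0.8, 0.8, 0.8]

```text
time_s: 30.6
tool_pos: [624.2, -102.7, 39.9]
eef_rot: [0.683, 0.73, -0.0, -0.0]
force: [-0.3, -0.2, -1.9]
grip_width: 23.2
grip_force: 70.1
```

Emit:
servo_tool:
  rot:
    - [0, 0, 0]
    - [0, 0, 0]
    - [0, 0, 0]
    - [0, 0, 0]
    - [0, 0, 0]
  slide:
    - [0, 0, 0]
    - [0, 0, 0]
    - [0, 0, 0]
    - [0, 0, 0]
    - [0, 0, 0]
  gripper: [0.8, 0.8, 0.8, 0.8, 0.8]

```text
time_s: 31.1
tool_pos: [624.2, -102.7, 39.9]
eef_rot: [0.683, 0.73, -0.0, -0.0]
force: [1.7, 0.0, -1.8]
grip_width: 23.0
grip_force: 70.1
```

Emit:
servo_tool:
  rot:
    - [0, 0, 0]
    - [0, 0, 0]
    - [0, 0, 0]
    - [0, 0, 0]
    - [0, 0, 0]
  slide:
    - [0, 0, 0]
    - [0, 0, 0]
    - [0, 0, 0]
    - [0, 0, 0]
    - [0, 0, 0]
  gripper: [0.8, 0.8, 0.8, 0.8, 0.8]

```text
time_s: 31.6
tool_pos: [624.2, -102.7, 39.9]
eef_rot: [0.683, 0.73, -0.0, -0.0]
force: [0.4, -0.2, -1.9]
grip_width: 23.3
grip_force: 70.1
```

Emit:
servo_tool:
  rot:
    - [0, 0, 0]
    - [0, 0, 0]
    - [0, 0, 0]
    - [0, 0, 0]
    - [0, 0, 0]
  slide:
    - [0, 0, 0]
    - [0, 0, 0]
    - [0, 0, 0]
    - [0, 0, 0]
    - [0, 0, 0]
  gripper: [0.8, 0.8, 0.8, 0.8, 0.8]

```text
time_s: 32.1
tool_pos: [624.1, -102.7, 39.9]
eef_rot: [0.683, 0.73, -0.0, -0.0]
force: [-0.3, -0.8, -1.1]
grip_width: 23.4
grip_force: 70.1
```

```bash
python3 rc2.py red 65 side; python3 - <<'E'
from plan import *
# carrier silhouette corners in side view: predicted pixel of near-bottom-front corner etc for y=63..67
c=cal('side')
for y in(62,64.2,66): print(y,[((proj(fr(TR,x,y+d,z),c)[0]-[200,160])*6).round().tolist() for x,d,z in((-4,25,10),(-4,25,38),(40,25,38))])
E
```

```text
t32.1 tcp [ 624.1 -102.7   39.9] 
toolaxes [[-0.066, 0.998, 0.0], [0.998, 0.066, -0.001], [-0.001, 0.0, -1.0]] w23.4 gf70.1 F[-0.3 -0.8 -1.1] q[-0.16  0.57 -0.17  0.83  0.    1.34]
tcp in track [  16.4 -113.2]
side red y,x best [(np.float64(0.111), np.float64(62.0), np.float64(18.0)), (np.float64(0.112), np.float64(61.5), np.float64(18.0)), (np.float64(0.117), np.float64(61.0), np.float64(18.0)), (np.float64(0.124), np.float64(62.5), np.float64(18.0))]
62 [[370.0, 582.0], [366.0, 524.0], [280.0, 480.0]]
64.2 [[366.0, 585.0], [362.0, 527.0], [276.0, 483.0]]
66 [[363.0, 587.0], [358.0, 530.0], [273.0, 485.0]]
```

Emit:
servo_tool:
  rot:
    - [0, 0, 0]
    - [0, 0, 0]
    - [0, 0, 0]
    - [0, 0, 0]
    - [0, 0, 0]
  slide:
    - [0, 0, 0]
    - [0.04, 0, 0]
    - [0.1, 0.06, 0]
    - [0.2, 0.1, 0]
    - [0.4, 0.1, 0]
  gripper: [0.8, 0.8, 0.8, 0.8, 0.8]

```text
time_s: 32.65
tool_pos: [625.1, -91.7, 39.8]
eef_rot: [0.683, 0.73, -0.002, -0.0]
force: [-2.3, -4.0, 0.7]
grip_width: 23.1
grip_force: 70.5
```

Emit:
servo_tool:
  rot:
    - [0, 0, 0]
    - [0, 0, 0]
    - [0, 0, 0]
    - [0, 0, 0]
    - [0, 0, 0]
  slide:
    - [0.2, 0, 0]
    - [0.4, 0, 0]
    - [0.6, 0, 0]
    - [0.8, 0, 0]
    - [1, 0, 0]
  gripper: [0.8, 0.8, 0.8, 0.8, 0.8]

```text
time_s: 33.15
tool_pos: [623.0, -61.0, 39.7]
eef_rot: [0.683, 0.73, -0.002, -0.001]
force: [-2.6, -3.7, -0.9]
grip_width: 22.8
grip_force: 70.5
```

Emit:
servo_tool:
  rot:
    - [0, 0, 0]
    - [0, 0, 0]
    - [0, 0, 0]
    - [0, 0, 0]
    - [0, 0, 0]
  slide:
    - [0.2, 0, 0]
    - [0.4, 0, 0]
    - [0.6, 0, 0]
    - [0.8, 0, 0]
    - [1, 0, 0]
  gripper: [0.8, 0.8, 0.8, 0.8, 0.8]

```text
time_s: 33.65
tool_pos: [621.0, -31.0, 39.7]
eef_rot: [0.683, 0.73, -0.002, -0.001]
force: [-3.0, -4.2, -0.8]
grip_width: 23.0
grip_force: 70.5
```

Emit:
servo_tool:
  rot:
    - [0, 0, 0]
    - [0, 0, 0]
    - [0, 0, 0]
    - [0, 0, 0]
    - [0, 0, 0]
  slide:
    - [0.2, 0, 0]
    - [0.4, 0, 0]
    - [0.6, 0, 0]
    - [0.7, 0, 0]
    - [0.75, 0, 0]
  gripper: [0.8, 0.8, 0.8, 0.8, 0.8]

```text
time_s: 34.15
tool_pos: [619.7, -8.4, 39.7]
eef_rot: [0.683, 0.73, -0.001, -0.001]
force: [-4.7, -5.2, 0.1]
grip_width: 23.0
grip_force: 70.6
```

Emit:
servo_tool:
  rot:
    - [0, 0, 0]
    - [0, 0, 0]
    - [0, 0, 0]
    - [0, 0, 0]
    - [0, 0, 0]
  slide:
    - [0, -0.1, 0]
    - [-0.3, -0.2, 0]
    - [-1.5, -0.2, 0]
    - [-3, -0.2, 0]
    - [-4.5, -0.2, 0]
  gripper: [0.8, 0.8, 0.8, 0.8, 0.8]

```text
time_s: 34.65
tool_pos: [625.0, -144.6, 40.3]
eef_rot: [0.683, 0.73, 0.001, 0.0]
force: [1.0, 0.8, -2.5]
grip_width: 23.3
grip_force: 70.2
```

Emit:
servo_tool:
  rot:
    - [0, 0, 0]
    - [0, 0, 0]
    - [0, 0, 0]
    - [0, 0, 0]
    - [0, 0, 0]
  slide:
    - [-1.2, 0, 0]
    - [-2.4, 0, -0.5]
    - [-2.4, 0, -1.5]
    - [-2.4, 0, -1.5]
    - [-2.4, 0, -1.5]
  gripper: [0.8, 0.8, 0.8, 0.8, 0.8]

```text
time_s: 35.15
tool_pos: [629.7, -215.7, 85.5]
eef_rot: [0.684, 0.73, 0.001, 0.001]
force: [-0.5, 0.9, -2.3]
grip_width: 22.9
grip_force: 70.3
```

```bash
python3 rc2.py red 157 side top; python3 hold.py; python3 - <<'E'
from plan import *
# return to mat: stick origin target: mid at mat centre => origin 57 behind along y, laid at mat yaw
t,r=tcp(False); O=fr(MA,5,-57); up=lambda z:np.array([O[0],O[1],z])
plan([(np.array([560,-310,85]),Ry(0.0)),(up(85),Ry(MA[2])),(up(30.8),Ry(MA[2]),25)])
E
```

```text
t35.1 tcp [ 629.7 -215.7   85.5] 
toolaxes [[-0.065, 0.998, 0.0], [0.998, 0.065, 0.002], [0.002, 0.0, -1.0]] w22.9 gf70.3 F[-0.5  0.9 -2.3] q[-0.33  0.58 -0.01  0.97  0.    1.17]
tcp in track [  14.5 -226.4]
side red y,x best [(np.float64(0.253), np.float64(154.0), np.float64(18.0)), (np.float64(0.254), np.float64(155.5), np.float64(18.0)), (np.float64(0.254), np.float64(155.0), np.float64(18.0)), (np.float64(0.255), np.float64(155.0), np.float64(16.0))]
top red y,x best [(np.float64(0.369), np.float64(155.0), np.float64(18.0)), (np.float64(0.369), np.float64(155.5), np.float64(18.0)), (np.float64(0.37), np.float64(155.0), np.float64(16.0)), (np.float64(0.37), np.float64(155.5), np.float64(16.0))]
t35.2 tcp [ 628.  -214.4   83.8] 
toolaxes [[-0.067, 0.998, 0.001], [0.998, 0.067, -0.002], [-0.002, 0.001, -1.0]] w23.4 gf70.3 F[-0.3  0.4 -2.1] q[-0.33  0.58 -0.02  0.98  0.    1.17]
held stick [ 6.27478e+02 -2.11008e+02  6.50000e-02] e 0.085 rel in stick axes x,y [-0.3  3.5] dyaw -0.002
rot [[-0.01, -0.01, 0.26], [-0.02, -0.01, 0.51], [-0.03, -0.02, 0.77], [-0.03, -0.02, 1.02], [-0.03, -0.02, 1.28]] slide [[-1.01, -0.82, -0.02], [-2.03, -1.64, -0.03], [-3.04, -2.47, -0.05], [-3.44, -3.85, -0.05], [-3.84, -5.23, -0.04]]
rot [[0.0, 0.0, 0.25], [0.0, 0.0, 0.25], [0.0, 0.0, 0.25], [0.0, 0.0, 0.25]] slide [[-0.56, -1.32, 0.0], [-0.56, -1.32, 0.6], [-0.56, -1.32, 1.2], [-0.56, -1.32, 1.8]]
end [ 438.6 -354.6   30.9]
```

Emit:
servo_tool:
  rot:
    - [0, 0, 0.26]
    - [0, 0, 0.51]
    - [0, 0, 0.77]
    - [0, 0, 1.02]
    - [0, 0, 1.28]
  slide:
    - [-1.01, -0.82, 0]
    - [-2.03, -1.64, 0]
    - [-3.04, -2.47, 0]
    - [-3.44, -3.85, 0]
    - [-3.84, -5.23, 0]
  gripper: [0.8, 0.8, 0.8, 0.8, 0.8]

```text
time_s: 35.85
tool_pos: [478.5, -340.7, 83.8]
eef_rot: [0.723, 0.691, -0.0, -0.001]
force: [0.2, -0.7, -1.6]
grip_width: 22.8
grip_force: 70.2
```

Emit:
servo_tool:
  rot:
    - [0, 0, 0.25]
    - [0, 0, 0.25]
    - [0, 0, 0.25]
    - [0, 0, 0.25]
    - [0, 0, 0.25]
  slide:
    - [-0.56, -1.32, 0]
    - [-0.56, -1.32, 0]
    - [-0.56, -1.32, 0]
    - [-0.56, -1.32, 0.5]
    - [-0.56, -1.32, 1]
  gripper: [0.8, 0.8, 0.8, 0.8, 0.8]

```text
time_s: 36.35
tool_pos: [441.6, -355.4, 54.9]
eef_rot: [0.73, 0.684, 0.0, 0.001]
force: [1.4, -0.1, -2.5]
grip_width: 22.8
grip_force: 70.3
```

```bash
python3 -c "
from plan import *
tcp(); go(list(fr(MA,5,-57)[:2])+[30.6],Ry(MA[2]))"
```

```text
t36.4 tcp [ 441.6 -355.4   54.9] 
toolaxes [[0.065, 0.998, -0.001], [0.998, -0.065, 0.002], [0.002, -0.001, -1.0]] w22.8 gf70.3 F[ 1.4 -0.1 -2.5] q[-0.68  0.46 -0.33  0.78  0.    0.96]
slide [ 0.02 -0.1   0.81] rot [0.02 0.01 0.01]
```

Emit:
servo_tool:
  rot:
    - [0, 0, 0]
    - [0, 0, 0]
    - [0, 0, 0]
    - [0, 0, 0]
    - [0, 0, 0]
  slide:
    - [0, 0, 0.4]
    - [0, 0, 0.7]
    - [0, 0, 0.8]
    - [0, 0, 0.8]
    - [0, 0, 0.8]
  gripper: [0.8, 0.8, 0.8, 0.8, 0.8]

```text
time_s: 36.85
tool_pos: [440.1, -355.1, 31.3]
eef_rot: [0.73, 0.683, 0.0, -0.0]
force: [-0.5, 2.0, 1.3]
grip_width: 23.1
grip_force: 70.8
```

Emit:
servo_tool:
  rot:
    - [0, 0, 0]
    - [0, 0, 0]
    - [0, 0, 0]
    - [0, 0, 0]
    - [0, 0, 0]
  slide:
    - [0, 0, 0]
    - [0, 0, 0]
    - [0, 0, 0]
    - [0, 0, -1]
    - [0, 0, -2]
  gripper: [-0.3, -0.3, -0.3, -0.3, -0.3]

```text
time_s: 37.35
tool_pos: [438.5, -354.9, 90.6]
eef_rot: [0.731, 0.683, -0.0, -0.002]
force: [0.7, -1.1, 0.7]
grip_width: 55.3
grip_force: 0.0
```

Emit:
servo_tool:
  rot:
    - [0, 0, -1.6]
    - [0, 0, -3.2]
    - [0, 0, -4.8]
    - [0, 0, -6.4]
    - [0, 0, -8]
  slide:
    - [0, 0, -1]
    - [0, 0, -2]
    - [0, 0, -3]
    - [0, -1, -3]
    - [0, -2, -3]
  gripper: [-0.5, -0.5, -0.5, -0.5, -0.5]

```text
time_s: 37.85
tool_pos: [380.3, -352.5, 182.3]
eef_rot: [0.45, 0.893, -0.001, 0.001]
force: [0.0, -0.9, -0.7]
grip_width: 64.1
grip_force: 0.0
```

Emit:
servo_tool:
  rot:
    - [0, 0, -1.6]
    - [0, 0, -3.2]
    - [0, 0, -4.8]
    - [0, 0, -6.4]
    - [0, 0, -8]
  slide:
    - [0, 0, 0]
    - [0, 0, 0]
    - [0, 0, 0]
    - [0, 0, 0]
    - [0, 0, 0]
  gripper: [-0.5, -0.5, -0.5, -0.5, -0.5]

```text
time_s: 38.35
tool_pos: [379.5, -351.7, 181.0]
eef_rot: [0.118, 0.993, 0.0, -0.0]
force: [0.4, 0.2, -1.0]
grip_width: 64.1
grip_force: 0.0
```

Emit:
servo_tool:
  rot:
    - [0, 0, -1.8]
    - [0, 0, -1.8]
  slide:
    - [0, 0, 0]
    - [0, 0, 0]
  gripper: [-0.5, -0.5]

```text
time_s: 38.55
tool_pos: [379.6, -351.7, 181.0]
eef_rot: [0.042, 0.999, 0.0, -0.0]
force: [0.7, 1.0, 0.2]
grip_width: 64.1
grip_force: 0.0
```

```bash
python3 - <<'E'
from plan import *
import cars, pc, st
tcp()
c=cars.cars(('yellow','green','red'))
st.stick()
y=c['yellow']; pc.pick(*y, 14,-85)
E
```

```text
t38.5 tcp [ 379.6 -351.7  181. ] 
toolaxes [[-0.996, 0.085, 0.001], [0.085, 0.996, 0.0], [-0.001, 0.0, -1.0]] w64.1 gf0.0 F[0.7 1.  0.2] q[-0.75  0.27 -0.25  1.04 -0.   -0.66]
yellow [('top', [362.0, 263.0], [153.0, 139.0, 80.0], np.float64(0.53)), ('side', [358.0, 241.0], [133.0, 116.0, 55.0], np.float64(0.68))]
yellow [ 4.50592e+02 -8.77000e+01 -5.40000e-02] 0.053 z 0 n 2
green [('top', [318.0, 267.0], [85.0, 125.0, 91.0], np.float64(0.37)), ('side', [338.0, 264.0], [56.0, 98.0, 63.0], np.float64(0.53))]
green [4.39653e+02 5.23100e+00 5.00000e-02] 0.061 z 0 n 2
red [('top', [242.0, 199.0], [133.0, 65.0, 60.0], np.float64(0.82)), ('side', [232.0, 266.0], [120.0, 44.0, 40.0], np.float64(1.15))]
red [6.07866e+02 1.65662e+02 5.90000e-02] 0.111 z 10 n 2
[('top', 0.84, [460.0, 264.0], 2011)]
[('side', 0.79, [418.0, 206.0], 1190), ('side', 0.7, [405.0, 225.0], 1359)]
stick [ 4.41231e+02 -3.56814e+02 -5.20000e-02] 0.134
approach
rot [[0.0, 0.0, -0.06], [0.0, 0.0, -0.12], [0.0, 0.0, -0.18], [0.0, -0.01, -0.24], [0.0, -0.01, -0.3]] slide [[-0.27, 1.49, 0.51], [-0.54, 2.99, 1.01], [-0.81, 4.48, 1.52], [-1.08, 5.97, 2.02], [-1.34, 7.47, 2.53]]
rot [[0.0, 0.0, -0.06], [0.0, 0.0, -0.06], [0.0, 0.0, -0.06], [0.0, 0.0, -0.06]] slide [[-0.31, 1.48, 0.5], [-0.31, 1.48, 1.48], [-0.31, 1.48, 2.46], [-0.31, 1.48, 3.44]]
end [450.6 -87.8   1.9]
carry
rot [[0.0, 0.0, 0.0], [0.0, 0.0, 0.0], [0.0, 0.0, -1.37], [0.0, 0.0, -1.37], [0.0, 0.0, -1.37]] slide [[0.0, 0.0, -1.3], [0.0, 0.0, -2.6], [-0.62, 0.47, -2.6], [-1.87, 0.53, -2.6], [-3.12, 0.6, -2.6]]
rot [[0.0, 0.0, 0.0], [0.0, 0.0, 0.0]] slide [[-1.24, -0.08, 0.0], [-2.49, -0.16, 0.0]]
end [619.9 -74.6  80. ]
down
rot [[0.0, 0.0, 0.0], [0.0, 0.0, 0.0], [0.0, 0.0, 0.0], [0.0, 0.0, 0.0]] slide [[0.0, 0.0, 0.56], [0.0, 0.0, 1.12], [0.0, 0.0, 1.69], [0.0, 0.0, 2.25]]
end [619.9 -74.7  12.5]
```

Emit:
servo_tool:
  rot:
    - [0, 0, -0.06]
    - [0, 0, -0.12]
    - [0, 0, -0.18]
    - [0, 0, -0.24]
    - [0, 0, -0.3]
  slide:
    - [-0.27, 1.49, 0.51]
    - [-0.54, 2.99, 1.01]
    - [-0.81, 4.48, 1.52]
    - [-1.08, 5.97, 2.02]
    - [-1.34, 7.47, 2.53]
  gripper: [-0.5, -0.5, -0.5, -0.5, -0.5]

```text
time_s: 39.65
tool_pos: [439.0, -130.1, 104.8]
eef_rot: [0.03, 1.0, 0.0, 0.0]
force: [0.8, 0.3, 0.7]
grip_width: 63.7
grip_force: 0.0
```

Emit:
servo_tool:
  rot:
    - [0, 0, -0.06]
    - [0, 0, -0.06]
    - [0, 0, -0.06]
    - [0, 0, -0.06]
    - [0, 0, -0.06]
  slide:
    - [-0.31, 1.48, 0.4]
    - [-0.31, 1.48, 0.4]
    - [-0.31, 1.48, 0.4]
    - [-0.31, 1.48, 1.48]
    - [-0.31, 1.48, 2.5]
  gripper: [-0.5, -0.5, -0.5, -0.5, -0.5]

```text
time_s: 40.15
tool_pos: [452.2, -89.5, 30.7]
eef_rot: [0.028, 1.0, -0.001, 0.002]
force: [0.7, -0.5, -0.3]
grip_width: 64.1
grip_force: 0.0
```

Emit:
servo_tool:
  rot:
    - [0, 0, 0]
    - [0, 0, 0]
    - [0, 0, 0]
    - [0, 0, 0]
    - [0, 0, 0]
  slide:
    - [0, 0, 0.5]
    - [0, 0, 0.94]
    - [0, 0, 0.94]
    - [0, 0, 0.94]
    - [0, 0, 0.94]
  gripper: [-0.5, -0.5, -0.5, -0.5, 0.2]
  squeeze: 45

```text
time_s: 40.65
tool_pos: [451.3, -88.7, 2.9]
eef_rot: [0.027, 1.0, -0.0, 0.001]
force: [0.2, -0.3, -0.6]
grip_width: 50.7
grip_force: 0.0
```

Emit:
servo_tool:
  rot:
    - [0, 0, 0]
    - [0, 0, 0]
    - [0, 0, 0]
    - [0, 0, 0]
  slide:
    - [0, 0, 0]
    - [0, 0, 0]
    - [0, 0, 0]
    - [0, 0, 0]
  gripper: [0.2, 0.2, 0.2, 0.2]

```text
time_s: 41.05
tool_pos: [451.5, -88.6, 3.2]
eef_rot: [0.027, 1.0, -0.001, 0.001]
force: [-1.4, -1.9, 5.9]
grip_width: 49.1
grip_force: 47.0
```

Emit:
servo_tool:
  rot:
    - [0, 0, 0]
    - [0, 0, 0]
    - [0, 0, -1.37]
    - [0, 0, -1.37]
    - [0, 0, -1.37]
  slide:
    - [0, 0, -1.3]
    - [0, 0, -2.6]
    - [-0.62, 0.47, -2.6]
    - [-1.87, 0.53, -2.6]
    - [-3.12, 0.6, -2.6]
  gripper: [0.2, 0.2, 0.2, 0.2, 0.2]

```text
time_s: 41.55
tool_pos: [545.8, -74.5, 81.0]
eef_rot: [-0.033, 0.999, 0.0, 0.0]
force: [-0.2, 0.5, -1.0]
grip_width: 49.7
grip_force: 47.6
```

Emit:
servo_tool:
  rot:
    - [0, 0, 0]
    - [0, 0, 0]
    - [0, 0, 0]
    - [0, 0, 0]
    - [0, 0, 0]
  slide:
    - [-1.24, -0.08, 0]
    - [-2.3, -0.16, 0]
    - [-2.49, -0.16, 0]
    - [-2.49, -0.16, 0]
    - [-2.49, -0.16, 0]
  gripper: [0.2, 0.2, 0.2, 0.2, 0.2]

```text
time_s: 42.05
tool_pos: [618.0, -74.5, 79.4]
eef_rot: [-0.033, 0.999, 0.0, -0.002]
force: [0.8, -0.7, -0.4]
grip_width: 49.2
grip_force: 47.5
```

```bash
python3 -c "
from plan import *
tcp(); go(fr(TR,14,-85,12.8),Ry(np.pi/2+TR[2]))
c=cal('wrist');vision.capture('wrist');d=regions_of('yellow','wrist');t=ctrl.get_state()['tool_pos']
p,e=fit(CAR,t[2]-2,[(d[0]['mask'],c)],[t[0],t[1],TR[2]],(5,5,.05)); print('held',p.round(3),e)"
```

```text
t42.0 tcp [618.  -74.5  79.4] 
toolaxes [[-0.998, -0.066, 0.003], [-0.066, 0.998, 0.001], [-0.003, 0.001, -1.0]] w49.2 gf47.5 F[ 0.8 -0.7 -0.4] q[-0.12  0.52 -0.14  0.91  0.   -0.19]
slide [-0.07 -0.01  2.22] rot [ 0.01 -0.03  0.  ]
held [ 6.17199e+02 -7.41670e+01  4.60000e-02] 0.04803417117860087
```

Emit:
servo_tool:
  rot:
    - [0, 0, 0]
    - [0, 0, 0]
    - [0, 0, 0]
    - [0, 0, 0]
    - [0, 0, 0]
  slide:
    - [-0.03, 0, 0.6]
    - [-0.03, 0, 1.2]
    - [-0.03, 0, 1.8]
    - [-0.03, 0, 2.24]
    - [-0.03, 0, 2.24]
  gripper: [0.2, 0.2, 0.2, 0.2, 0.2]

```text
time_s: 42.65
tool_pos: [619.5, -74.6, 12.5]
eef_rot: [-0.033, 0.999, 0.0, -0.001]
force: [0.1, -0.0, -1.3]
grip_width: 49.5
grip_force: 47.7
```

Emit:
servo_tool:
  rot:
    - [0, 0, 0]
    - [0, 0, 0]
    - [0, 0, 0]
    - [0, 0, 0]
    - [0, 0, 0]
  slide:
    - [0, 0, 0]
    - [0, 0, 0]
    - [0, 0, 0]
    - [0, 0, 0]
    - [0, 0, 0]
  gripper: [0.2, -0.45, -0.45, -0.45, -0.45]

```text
time_s: 43.15
tool_pos: [620.7, -74.6, 12.8]
eef_rot: [-0.033, 0.999, 0.0, -0.0]
force: [-0.1, -0.5, -0.4]
grip_width: 62.0
grip_force: 0.0
```

Emit:
servo_tool:
  rot:
    - [0, 0, 0]
    - [0, 0, 0]
    - [0, 0, 0]
    - [0, 0, 0]
    - [0, 0, 0]
  slide:
    - [0, 0, -1.5]
    - [0, 0, -3]
    - [0, 0, -4.3]
    - [1.5, 0, -4.3]
    - [3, 0, -4.3]
  gripper: [-0.45, -0.45, -0.45, -0.45, -0.45]

```text
time_s: 43.65
tool_pos: [533.0, -80.9, 143.9]
eef_rot: [-0.033, 0.999, -0.0, 0.003]
force: [-0.1, -0.6, -0.8]
grip_width: 61.7
grip_force: 0.0
```

Emit:
servo_tool:
  rot:
    - [0, 0, 1.6]
    - [0, 0, 3.2]
    - [0, 0, 4.8]
    - [0, 0, 6.4]
    - [0, 0, 8]
  slide:
    - [0.28, -0.68, -0.1]
    - [0.55, -1.36, -0.2]
    - [0.83, -2.04, -0.3]
    - [1.11, -2.72, -0.4]
    - [1.39, -3.4, -0.5]
  gripper: [-0.3, -0.3, -0.3, -0.3, -0.3]

```text
time_s: 44.15
tool_pos: [495.6, -185.9, 157.0]
eef_rot: [0.313, 0.95, 0.0, -0.0]
force: [0.3, -0.4, -0.6]
grip_width: 55.4
grip_force: 0.0
```

Emit:
servo_tool:
  rot:
    - [0, 0, 1.6]
    - [0, 0, 3.2]
    - [0, 0, 4.8]
    - [0, 0, 6.4]
    - [0, 0, 8]
  slide:
    - [-0.23, -0.7, 0]
    - [-0.46, -1.4, 0]
    - [-0.69, -2.1, 0]
    - [-0.91, -2.8, 0]
    - [-1.14, -3.49, 0]
  gripper: [-0.3, -0.3, -0.3, -0.3, -0.3]

```text
time_s: 44.65
tool_pos: [461.4, -290.6, 156.8]
eef_rot: [0.619, 0.785, -0.0, -0.0]
force: [0.6, 0.1, 1.0]
grip_width: 55.4
grip_force: 0.0
```

Emit:
servo_tool:
  rot:
    - [0, 0, 1.6]
    - [0, 0, 3.2]
    - [0, 0, 3.2]
    - [0, 0, 3.2]
    - [0, 0, 3.2]
  slide:
    - [-0.63, -0.39, 0]
    - [-1.25, -0.78, 0]
    - [-1.9, -1.16, 0]
    - [-1.9, -1.16, 0]
    - [-1.9, -1.16, 0]
  gripper: [-0.3, -0.3, -0.3, -0.3, -0.3]

```text
time_s: 45.15
tool_pos: [441.4, -353.4, 156.5]
eef_rot: [0.721, 0.693, 0.0, -0.001]
force: [0.1, 0.9, -0.3]
grip_width: 55.8
grip_force: 0.0
```

```bash
cat > ws.py <<'E'
from plan import *
t,r=tcp(); c=cal('wrist'); vision.capture('wrist'); d=regions_of('stick','wrist')
p,e=fit(STICK,3,[(d[0]['mask'],c)],[440,-355,-.066],(8,8,.06)); print('stick',p.round(3),round(e,3)); go([p[0],p[1],30],Ry(p[2]))
E
python3 ws.py
```

```text
t45.1 tcp [ 441.4 -353.4  156.5] 
toolaxes [[0.039, 0.999, 0.001], [0.999, -0.039, -0.001], [-0.001, 0.001, -1.0]] w55.8 gf0.0 F[ 0.1  0.9 -0.3] q[-0.68  0.37 -0.18  1.02  0.    0.93]
stick [ 4.39798e+02 -3.55519e+02 -6.50000e-02] 0.009
slide [-0.1  -0.05  4.22] rot [-0.01 -0.01  0.31]
```

Emit:
servo_tool:
  rot:
    - [0, 0, 0.31]
    - [0, 0, 0.31]
    - [0, 0, 0.31]
    - [0, 0, 0.31]
    - [0, 0, 0.31]
  slide:
    - [-0.1, -0.05, 1.4]
    - [-0.1, -0.05, 2.8]
    - [-0.1, -0.05, 3.6]
    - [-0.1, -0.05, 4.22]
    - [-0.1, -0.05, 4.22]
  gripper: [-0.3, -0.3, -0.3, -0.3, -0.3]

```text
time_s: 45.75
tool_pos: [438.1, -353.6, 27.4]
eef_rot: [0.729, 0.684, -0.0, -0.003]
force: [-1.1, 0.1, -0.1]
grip_width: 55.3
grip_force: 0.0
```

Emit:
servo_tool:
  rot:
    - [0, 0, 0]
    - [0, 0, 0]
    - [0, 0, 0]
    - [0, 0, 0]
    - [0, 0, 0]
  slide:
    - [0, 0, 0]
    - [0, 0, 0]
    - [0, 0, 0]
    - [0, 0, 0]
    - [0, 0, 0]
  gripper: [-0.3, 0.8, 0.8, 0.8, 0.8]
  squeeze: 70

```text
time_s: 46.25
tool_pos: [440.9, -357.0, 31.6]
eef_rot: [0.73, 0.684, 0.0, 0.001]
force: [-1.2, -0.3, 6.3]
grip_width: 23.2
grip_force: 69.5
```

Emit:
servo_tool:
  rot:
    - [0, 0, 0]
    - [0, 0, 0]
    - [0, 0, 0]
    - [0, 0, 0]
    - [0, 0, 0]
  slide:
    - [0, 0, 0]
    - [0, 0, -0.7]
    - [0, 0, -1.4]
    - [0, 0, -1.83]
    - [0, 0, -1.83]
  gripper: [0.8, 0.8, 0.8, 0.8, 0.8]

```text
time_s: 46.75
tool_pos: [441.1, -357.5, 86.9]
eef_rot: [0.73, 0.684, 0.0, 0.002]
force: [-0.1, -1.0, -1.7]
grip_width: 23.4
grip_force: 69.1
```

```bash
python3 - <<'E'
from plan import *
import cars
tcp()
q=cars.cars(('yellow',),verb=False)['yellow']
S=fr(TR,8,-272,85); plan([(S,Ry(TR[2]))])
E
```

```text
t46.8 tcp [ 441.1 -357.5   86.9] 
toolaxes [[0.066, 0.998, -0.002], [0.998, -0.066, 0.003], [0.002, -0.002, -1.0]] w23.4 gf69.1 F[-0.1 -1.  -1.7] q[-0.68  0.43 -0.29  0.86 -0.    0.96]
yellow [ 6.19203e+02 -7.37980e+01  5.30000e-02] 0.051 z 10 n 2
rot [[-0.01, 0.0, -0.3], [-0.01, -0.01, -0.6], [-0.02, -0.01, -0.9], [-0.02, -0.02, -1.21], [-0.03, -0.02, -1.51]] slide [[0.71, 1.2, -0.01], [1.42, 2.41, -0.02], [2.12, 3.61, -0.03], [2.83, 4.82, -0.04], [3.54, 6.02, -0.05]]
end [ 626.3 -261.6   85.1]
```

Emit:
servo_tool:
  rot:
    - [0, 0, -0.3]
    - [0, 0, -0.6]
    - [0, 0, -0.9]
    - [0, 0, -1.2]
    - [0, 0, -1.5]
  slide:
    - [0.71, 1.2, 0]
    - [1.42, 2.41, 0]
    - [2.12, 3.61, 0]
    - [2.83, 4.82, 0]
    - [3.54, 6.02, 0]
  gripper: [0.8, 0.8, 0.8, 0.8, 0.8]

```text
time_s: 47.45
tool_pos: [627.6, -261.0, 83.3]
eef_rot: [0.683, 0.73, -0.001, -0.001]
force: [0.5, -1.0, -2.6]
grip_width: 23.1
grip_force: 69.3
```

Emit:
servo_tool:
  rot:
    - [0, 0, 0]
    - [0, 0, 0]
    - [0, 0, 0]
    - [0, 0, 0]
    - [0, 0, 0]
  slide:
    - [0, 0, 0]
    - [0, 0, 0]
    - [0, 0, 0]
    - [0, 0, 0.5]
    - [0, 0, 1]
  gripper: [0.8, 0.8, 0.8, 0.8, 0.8]

```text
time_s: 47.95
tool_pos: [625.9, -263.3, 54.9]
eef_rot: [0.684, 0.729, -0.0, -0.0]
force: [-1.2, -0.1, -1.9]
grip_width: 23.6
grip_force: 69.8
```

Emit:
servo_tool:
  rot:
    - [0, 0, 0]
    - [0, 0, 0]
    - [0, 0, 0]
  slide:
    - [0, 0, 0]
    - [0, 0, 0]
    - [0, 0, 0]
  gripper: [0.8, 0.8, 0.8]

```text
time_s: 48.25
tool_pos: [627.0, -262.9, 55.7]
eef_rot: [0.684, 0.73, 0.0, 0.0]
force: [0.2, 0.3, -2.1]
grip_width: 22.9
grip_force: 69.6
```

```bash
python3 - <<'E'
from plan import *
tcp(); go(fr(TR,8,-272,39.5),Ry(TR[2]))
E
```

```text
t48.2 tcp [ 627.  -262.9   55.7] 
toolaxes [[-0.064, 0.998, -0.0], [0.998, 0.064, 0.0], [0.0, -0.0, -1.0]] w22.9 gf69.6 F[ 0.2  0.3 -2.1] q[-0.4   0.63 -0.01  0.94  0.    1.11]
slide [ 0.04 -0.02  0.54] rot [ 0.    0.   -0.02]
```

Emit:
servo_tool:
  rot:
    - [0, 0, 0]
    - [0, 0, 0]
    - [0, 0, 0]
    - [0, 0, 0]
    - [0, 0, 0]
  slide:
    - [0.04, -0.02, 0.25]
    - [0.04, -0.02, 0.54]
    - [0.04, -0.02, 0.54]
    - [0.04, -0.02, 0.54]
    - [0.04, -0.02, 0.54]
  gripper: [0.8, 0.8, 0.8, 0.8, 0.8]

```text
time_s: 48.75
tool_pos: [626.3, -260.9, 38.3]
eef_rot: [0.684, 0.73, -0.0, -0.001]
force: [1.1, -1.2, -0.8]
grip_width: 23.3
grip_force: 70.7
```

Emit:
servo_tool:
  rot:
    - [0, 0, 0]
    - [0, 0, 0]
    - [0, 0, 0]
    - [0, 0, 0]
    - [0, 0, 0]
  slide:
    - [0.15, 0, 0]
    - [0.3, 0, 0]
    - [0.45, 0, 0]
    - [0.6, 0.03, 0]
    - [0.7, 0.06, 0]
  gripper: [0.8, 0.8, 0.8, 0.8, 0.8]

```text
time_s: 49.25
tool_pos: [626.6, -239.3, 38.6]
eef_rot: [0.683, 0.73, -0.0, -0.001]
force: [-0.3, -0.8, -2.0]
grip_width: 23.0
grip_force: 70.5
```

Emit:
servo_tool:
  rot:
    - [0, 0, 0]
    - [0, 0, 0]
    - [0, 0, 0]
    - [0, 0, 0]
    - [0, 0, 0]
  slide:
    - [0.15, 0.07, 0]
    - [0.3, 0.14, 0]
    - [0.45, 0.21, 0]
    - [0.6, 0.26, 0]
    - [0.7, 0.29, 0]
  gripper: [0.8, 0.8, 0.8, 0.8, 0.8]

```text
time_s: 49.75
tool_pos: [633.5, -218.3, 38.5]
eef_rot: [0.683, 0.73, -0.001, -0.001]
force: [-3.1, -2.3, -0.3]
grip_width: 23.1
grip_force: 70.7
```

Emit:
servo_tool:
  rot:
    - [0, 0, 0]
    - [0, 0, 0]
    - [0, 0, 0]
    - [0, 0, 0]
    - [0, 0, 0]
  slide:
    - [0.1, 0.04, 0]
    - [0.3, 0.04, 0]
    - [0.5, 0.04, 0]
    - [0.7, 0.04, 0]
    - [0.9, 0.04, 0]
  gripper: [0.8, 0.8, 0.8, 0.8, 0.8]

```text
time_s: 50.25
tool_pos: [632.0, -192.0, 38.5]
eef_rot: [0.684, 0.73, -0.002, -0.001]
force: [-4.4, -3.7, -0.1]
grip_width: 23.0
grip_force: 70.8
```

```bash
python3 rc2.py yellow -25 side top; python3 hold.py
```

```text
t50.2 tcp [ 632.  -192.    38.5] 
toolaxes [[-0.065, 0.998, -0.001], [0.998, 0.065, -0.004], [-0.003, -0.001, -1.0]] w23.0 gf70.8 F[-4.4 -3.7 -0.1] q[-0.29  0.62 -0.08  0.88 -0.    1.21]
tcp in track [  18.3 -202.9]
side yellow y,x best [(np.float64(0.181), np.float64(-28.5), np.float64(16.0)), (np.float64(0.186), np.float64(-27.5), np.float64(16.0)), (np.float64(0.187), np.float64(-28.0), np.float64(16.0)), (np.float64(0.189), np.float64(-29.0), np.float64(16.0))]
top yellow y,x best [(np.float64(0.773), np.float64(-42.0), np.float64(16.0)), (np.float64(0.773), np.float64(-42.5), np.float64(16.0)), (np.float64(0.774), np.float64(-40.5), np.float64(16.0)), (np.float64(0.774), np.float64(-43.0), np.float64(16.0))]
t50.4 tcp [ 631.9 -190.8   38.4] 
toolaxes [[-0.066, 0.998, 0.001], [0.998, 0.066, -0.004], [-0.004, 0.001, -1.0]] w23.3 gf70.8 F[-4.5 -0.6  0.2] q[-0.29  0.62 -0.08  0.88 -0.    1.21]
held stick [ 6.31282e+02 -1.87060e+02  7.10000e-02] e 0.082 rel in stick axes x,y [-0.4  3.8] dyaw 0.005
```

Emit:
servo_tool:
  rot:
    - [0, 0, 0]
    - [0, 0, 0]
    - [0, 0, 0]
    - [0, 0, 0]
    - [0, 0, 0]
  slide:
    - [0.2, 0, 0]
    - [0.4, 0, 0]
    - [0.6, 0, 0]
    - [0.8, 0, 0]
    - [1, 0, 0]
  gripper: [0.8, 0.8, 0.8, 0.8, 0.8]

```text
time_s: 50.95
tool_pos: [630.2, -162.7, 38.5]
eef_rot: [0.684, 0.73, -0.002, -0.001]
force: [-4.7, -5.0, -0.3]
grip_width: 23.2
grip_force: 71.0
```

Emit:
servo_tool:
  rot:
    - [0, 0, 0]
    - [0, 0, 0]
    - [0, 0, 0]
    - [0, 0, 0]
    - [0, 0, 0]
  slide:
    - [0.2, 0, 0]
    - [0.4, 0, 0]
    - [0.6, 0, 0]
    - [0.8, 0, 0]
    - [1, 0, 0]
  gripper: [0.8, 0.8, 0.8, 0.8, 0.8]

```text
time_s: 51.45
tool_pos: [628.1, -132.6, 38.5]
eef_rot: [0.684, 0.73, -0.002, -0.001]
force: [-4.9, -6.5, 1.3]
grip_width: 23.3
grip_force: 71.0
```

Emit:
servo_tool:
  rot:
    - [0, 0, 0]
    - [0, 0, 0]
    - [0, 0, 0]
    - [0, 0, 0]
    - [0, 0, 0]
  slide:
    - [0.2, 0, 0]
    - [0.4, 0, 0]
    - [0.6, 0, 0]
    - [0.75, 0, 0]
    - [0.85, 0, 0]
  gripper: [0.8, 0.8, 0.8, 0.8, 0.8]

```text
time_s: 51.95
tool_pos: [626.4, -106.9, 38.4]
eef_rot: [0.684, 0.73, -0.002, -0.001]
force: [-4.8, -4.9, 0.3]
grip_width: 23.3
grip_force: 70.9
```

Emit:
servo_tool:
  rot:
    - [0, 0, 0]
    - [0, 0, 0]
    - [0, 0, 0]
    - [0, 0, 0]
  slide:
    - [0.1, 0, 0]
    - [0.14, 0, 0]
    - [0.14, 0, 0]
    - [0.14, 0, 0]
  gripper: [0.8, 0.8, 0.8, 0.8]

```text
time_s: 52.35
tool_pos: [626.1, -102.7, 38.4]
eef_rot: [0.683, 0.73, -0.002, -0.001]
force: [-4.1, -3.9, 0.8]
grip_width: 23.5
grip_force: 70.9
```

```bash
python3 rc2.py yellow 63 side
```

```text
t52.4 tcp [ 626.1 -102.7   38.4] 
toolaxes [[-0.066, 0.998, -0.001], [0.998, 0.066, -0.004], [-0.004, -0.001, -1.0]] w23.5 gf70.9 F[-4.1 -3.9  0.8] q[-0.16  0.58 -0.16  0.84 -0.    1.34]
tcp in track [  18.4 -113.3]
side yellow y,x best [(np.float64(0.111), np.float64(60.5), np.float64(18.0)), (np.float64(0.112), np.float64(61.0), np.float64(18.0)), (np.float64(0.113), np.float64(61.0), np.float64(16.0)), (np.float64(0.116), np.float64(60.0), np.float64(18.0))]
```

Emit:
servo_tool:
  rot:
    - [0, 0, 0]
    - [0, 0, 0]
    - [0, 0, 0]
    - [0, 0, 0]
    - [0, 0, 0]
  slide:
    - [0.04, 0, 0]
    - [0.07, 0, 0]
    - [0.07, 0, 0]
    - [0.07, -0.04, 0]
    - [0.07, -0.1, 0]
  gripper: [0.8, 0.8, 0.8, 0.8, 0.8]

```text
time_s: 52.9
tool_pos: [624.8, -100.2, 38.6]
eef_rot: [0.684, 0.73, 0.0, -0.0]
force: [0.0, -0.7, -2.5]
grip_width: 22.9
grip_force: 70.4
```

Emit:
servo_tool:
  rot:
    - [0, 0, 0]
    - [0, 0, 0]
    - [0, 0, 0]
    - [0, 0, 0]
    - [0, 0, 0]
  slide:
    - [-0.05, 0, 0]
    - [-0.1, 0, 0]
    - [-0.1, 0, 0]
    - [-0.1, 0, 0]
    - [-0.1, 0, 0]
  gripper: [0.8, 0.8, 0.8, 0.8, 0.8]

```text
time_s: 53.4
tool_pos: [625.1, -102.9, 38.8]
eef_rot: [0.684, 0.73, 0.0, -0.0]
force: [-0.2, 0.4, -2.8]
grip_width: 23.0
grip_force: 70.5
```

```bash
python3 rc2.py yellow 63 side;  python3 wv.py side f4.png 200 320 160 270 6
```

```text
t53.4 tcp [ 625.1 -102.9   38.8] 
toolaxes [[-0.065, 0.998, 0.001], [0.998, 0.065, -0.0], [-0.0, 0.001, -1.0]] w23.0 gf70.5 F[-0.2  0.4 -2.8] q[-0.16  0.57 -0.17  0.83  0.    1.34]
tcp in track [  17.3 -113.5]
side yellow y,x best [(np.float64(0.119), np.float64(63.0), np.float64(18.0)), (np.float64(0.12), np.float64(63.5), np.float64(18.0)), (np.float64(0.121), np.float64(62.5), np.float64(18.0)), (np.float64(0.13), np.float64(64.0), np.float64(18.0))]
```

Emit:
servo_tool:
  rot:
    - [0, 0, 0]
    - [0, 0, 0]
    - [0, 0, 0]
    - [0, 0, 0]
    - [0, 0, 0]
  slide:
    - [0, 0, 0]
    - [0, 0, 0]
    - [0, 0, 0]
    - [0, 0, 0]
    - [0, 0, 0]
  gripper: [0.8, 0.8, 0.8, 0.8, 0.8]

```text
time_s: 54.0
tool_pos: [624.9, -103.1, 38.8]
eef_rot: [0.684, 0.73, -0.0, -0.0]
force: [-0.6, -0.1, -1.1]
grip_width: 23.0
grip_force: 70.5
```

Emit:
servo_tool:
  rot:
    - [0, 0, 0]
    - [0, 0, 0]
    - [0, 0, 0]
    - [0, 0, 0]
    - [0, 0, 0]
  slide:
    - [0, 0, 0]
    - [0, 0, 0]
    - [0, 0, 0]
    - [0, 0, 0]
    - [0, 0, 0]
  gripper: [0.8, 0.8, 0.8, 0.8, 0.8]

```text
time_s: 54.5
tool_pos: [624.7, -103.0, 38.7]
eef_rot: [0.684, 0.73, -0.0, -0.0]
force: [-0.3, 0.2, -1.8]
grip_width: 23.1
grip_force: 70.5
```

Emit:
servo_tool:
  rot:
    - [0, 0, 0]
    - [0, 0, 0]
    - [0, 0, 0]
    - [0, 0, 0]
    - [0, 0, 0]
  slide:
    - [0, 0, 0]
    - [0, 0, 0]
    - [0, 0, 0]
    - [0, 0, 0]
    - [0, 0, 0]
  gripper: [0.8, 0.8, 0.8, 0.8, 0.8]

```text
time_s: 55.0
tool_pos: [624.7, -103.0, 38.7]
eef_rot: [0.684, 0.73, -0.0, -0.0]
force: [0.1, -0.0, -1.6]
grip_width: 23.2
grip_force: 70.5
```

Emit:
servo_tool:
  rot:
    - [0, 0, 0]
    - [0, 0, 0]
    - [0, 0, 0]
    - [0, 0, 0]
    - [0, 0, 0]
  slide:
    - [0, 0, 0]
    - [0, 0, 0]
    - [0, 0, 0]
    - [0, 0, 0]
    - [0, 0, 0]
  gripper: [0.8, 0.8, 0.8, 0.8, 0.8]

```text
time_s: 55.5
tool_pos: [624.7, -103.0, 38.7]
eef_rot: [0.684, 0.73, -0.0, -0.0]
force: [0.4, -0.4, -2.0]
grip_width: 23.0
grip_force: 70.5
```

```bash
python3 rc2.py yellow 63 side
```

```text
t55.5 tcp [ 624.7 -103.    38.7] 
toolaxes [[-0.065, 0.998, 0.0], [0.998, 0.065, -0.001], [-0.001, 0.0, -1.0]] w23.0 gf70.5 F[ 0.4 -0.4 -2. ] q[-0.16  0.57 -0.17  0.83  0.    1.34]
tcp in track [  17.  -113.6]
side yellow y,x best [(np.float64(0.125), np.float64(63.0), np.float64(18.0)), (np.float64(0.126), np.float64(63.5), np.float64(18.0)), (np.float64(0.127), np.float64(62.5), np.float64(18.0)), (np.float64(0.135), np.float64(64.0), np.float64(18.0))]
```

View pics/f4.png

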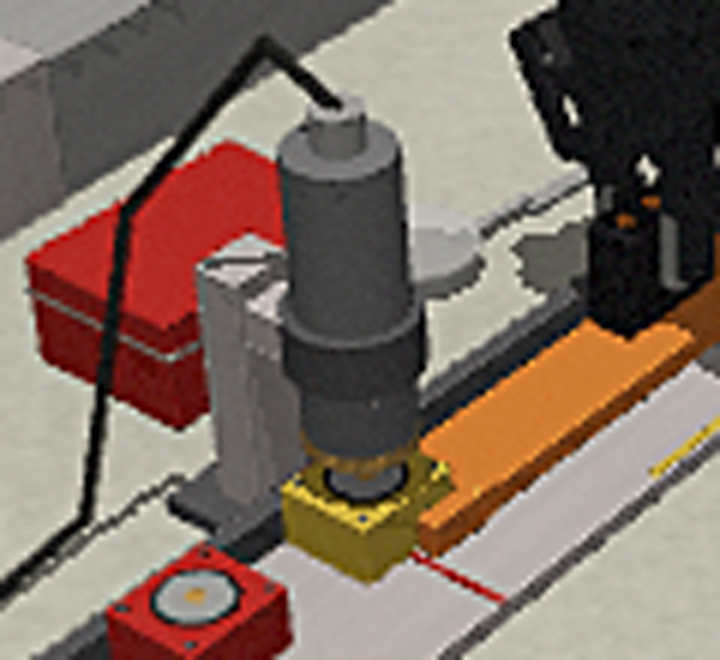

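Emit:
servo_tool:
  rot:
    - [0, 0, 0]
    - [0, 0, 0]
    - [0, 0, 0]
    - [0, 0, 0]
    - [0, 0, 0]
  slide:
    - [0, 0, 0]
    - [0.04, 0, 0]
    - [0.1, 0.04, 0]
    - [0.2, 0.08, 0]
    - [0.4, 0.08, 0]
  gripper: [0.8, 0.8, 0.8, 0.8, 0.8]

```text
time_s: 56.05
tool_pos: [625.0, -91.9, 38.5]
eef_rot: [0.684, 0.73, -0.002, -0.001]
force: [-3.0, -4.0, -0.8]
grip_width: 22.9
grip_force: 70.8
```

Emit:
servo_tool:
  rot:
    - [0, 0, 0]
    - [0, 0, 0]
    - [0, 0, 0]
    - [0, 0, 0]
    - [0, 0, 0]
  slide:
    - [0.2, 0, 0]
    - [0.4, 0, 0]
    - [0.6, 0, 0]
    - [0.8, 0, 0]
    - [1, 0, 0]
  gripper: [0.8, 0.8, 0.8, 0.8, 0.8]

```text
time_s: 56.55
tool_pos: [623.0, -61.3, 38.5]
eef_rot: [0.683, 0.73, -0.002, -0.001]
force: [-3.8, -4.8, 0.3]
grip_width: 23.1
grip_force: 70.8
```

Emit:
servo_tool:
  rot:
    - [0, 0, 0]
    - [0, 0, 0]
    - [0, 0, 0]
    - [0, 0, 0]
    - [0, 0, 0]
  slide:
    - [0.2, 0, 0]
    - [0.4, 0, 0]
    - [0.6, 0, 0]
    - [0.8, 0, 0]
    - [1, 0, 0]
  gripper: [0.8, 0.8, 0.8, 0.8, 0.8]

```text
time_s: 57.05
tool_pos: [620.9, -31.7, 38.5]
eef_rot: [0.683, 0.73, -0.002, -0.001]
force: [-4.1, -4.6, 0.1]
grip_width: 23.4
grip_force: 70.9
```

Emit:
servo_tool:
  rot:
    - [0, 0, 0]
    - [0, 0, 0]
    - [0, 0, 0]
    - [0, 0, 0]
    - [0, 0, 0]
  slide:
    - [0.2, 0, 0]
    - [0.4, 0, 0]
    - [0.5, 0, 0]
    - [0.55, 0, 0]
    - [0.55, 0, 0]
  gripper: [0.8, 0.8, 0.8, 0.8, 0.8]

```text
time_s: 57.55
tool_pos: [619.9, -14.8, 38.4]
eef_rot: [0.683, 0.73, -0.002, -0.001]
force: [-3.3, -3.2, -0.2]
grip_width: 23.4
grip_force: 70.9
```

Emit:
servo_tool:
  rot:
    - [0, 0, 0]
    - [0, 0, 0]
    - [0, 0, 0]
    - [0, 0, 0]
    - [0, 0, 0]
  slide:
    - [0, -0.1, 0]
    - [-0.3, -0.2, 0]
    - [-1.5, -0.2, 0]
    - [-3, -0.2, 0]
    - [-4.5, -0.2, 0]
  gripper: [0.8, 0.8, 0.8, 0.8, 0.8]

```text
time_s: 58.05
tool_pos: [625.0, -150.7, 39.0]
eef_rot: [0.683, 0.73, 0.001, 0.0]
force: [0.8, -0.1, -1.6]
grip_width: 23.3
grip_force: 70.5
```

Emit:
servo_tool:
  rot:
    - [0, 0, 0]
    - [0, 0, 0]
    - [0, 0, 0]
    - [0, 0, 0]
    - [0, 0, 0]
  slide:
    - [-1.2, 0, 0]
    - [-2.2, 0, -0.5]
    - [-2.2, 0, -1.5]
    - [-2.2, 0, -1.5]
    - [-2.2, 0, -1.5]
  gripper: [0.8, 0.8, 0.8, 0.8, 0.8]

```text
time_s: 58.55
tool_pos: [629.4, -215.9, 84.3]
eef_rot: [0.684, 0.73, 0.001, 0.001]
force: [-0.9, -0.1, -1.7]
grip_width: 23.0
grip_force: 70.6
```

Emit:
servo_tool:
  rot:
    - [0, 0, 0]
    - [0, 0, 0]
  slide:
    - [0, 0, 0]
    - [0, 0, 0]
  gripper: [0.8, 0.8]

```text
time_s: 58.75
tool_pos: [627.5, -214.5, 82.2]
eef_rot: [0.683, 0.73, -0.001, -0.002]
force: [-0.2, 0.7, -0.9]
grip_width: 23.3
grip_force: 70.6
```

```bash
python3 hold.py; python3 - <<'E'
from plan import *
O=fr(MA,5,-57); up=lambda z:np.array([O[0],O[1],z])
plan([(np.array([560,-310,85]),Ry(0.0)),(up(85),Ry(MA[2]))])
E
```

```text
t58.8 tcp [ 627.5 -214.5   82.2] 
toolaxes [[-0.066, 0.998, 0.002], [0.998, 0.066, -0.003], [-0.003, 0.001, -1.0]] w23.3 gf70.6 F[-0.2  0.7 -0.9] q[-0.33  0.58 -0.02  0.97  0.    1.17]
held stick [ 6.26953e+02 -2.10827e+02  6.60000e-02] e 0.083 rel in stick axes x,y [-0.3  3.7] dyaw -0.001
rot [[-0.01, 0.0, 0.25], [-0.02, -0.01, 0.51], [-0.03, -0.01, 0.76], [-0.03, -0.01, 1.01], [-0.03, -0.01, 1.26]] slide [[-1.01, -0.82, -0.03], [-2.01, -1.64, -0.05], [-3.02, -2.47, -0.08], [-3.43, -3.85, -0.08], [-3.83, -5.23, -0.07]]
rot [[0.0, 0.0, 0.26]] slide [[-0.55, -1.32, 0.0]]
end [ 438.6 -354.5   84.9]
```

Return the stick to the mat as before, then look.

Emit:
servo_tool:
  rot:
    - [0, 0, 0.25]
    - [0, 0, 0.51]
    - [0, 0, 0.76]
    - [0, 0, 1.01]
    - [0, 0, 1.26]
  slide:
    - [-1.01, -0.82, 0]
    - [-2.01, -1.64, -0.05]
    - [-3.02, -2.47, -0.07]
    - [-3.43, -3.85, -0.07]
    - [-3.83, -5.23, -0.07]
  gripper: [0.8, 0.8, 0.8, 0.8, 0.8]

```text
time_s: 59.35
tool_pos: [478.4, -341.1, 85.2]
eef_rot: [0.723, 0.691, -0.0, -0.0]
force: [0.1, -1.1, -2.1]
grip_width: 23.2
grip_force: 70.5
```

Emit:
servo_tool:
  rot:
    - [0, 0, 0.26]
    - [0, 0, 0.26]
    - [0, 0, 0.26]
    - [0, 0, 0.26]
    - [0, 0, 0.26]
  slide:
    - [-0.55, -1.32, 0]
    - [-0.55, -1.32, 0]
    - [-0.55, -1.32, 0]
    - [-0.55, -1.32, 0.5]
    - [-0.55, -1.32, 1]
  gripper: [0.8, 0.8, 0.8, 0.8, 0.8]

```text
time_s: 59.85
tool_pos: [441.4, -355.4, 56.1]
eef_rot: [0.73, 0.684, 0.0, 0.001]
force: [-0.2, -0.5, -3.3]
grip_width: 22.9
grip_force: 70.7
```

Emit:
servo_tool:
  rot:
    - [0, 0, 0]
    - [0, 0, 0]
    - [0, 0, 0]
    - [0, 0, 0]
    - [0, 0, 0]
  slide:
    - [0, 0, 0]
    - [0, 0, 0]
    - [0, 0, 0.3]
    - [0, 0, 0.5]
    - [0, 0, 0.5]
  gripper: [0.8, 0.8, 0.8, 0.8, 0.8]

```text
time_s: 60.35
tool_pos: [438.7, -354.6, 39.9]
eef_rot: [0.73, 0.683, -0.0, -0.001]
force: [-0.6, 0.5, -2.5]
grip_width: 23.6
grip_force: 70.6
```

```bash
python3 -c "
from plan import *
tcp(); go(list(fr(MA,5,-57)[:2])+[30],Ry(MA[2]))"
```

```text
t60.4 tcp [ 438.7 -354.6   39.9] 
toolaxes [[0.067, 0.998, 0.001], [0.998, -0.067, -0.002], [-0.002, 0.001, -1.0]] w23.6 gf70.6 F[-0.6  0.5 -2.5] q[-0.68  0.47 -0.35  0.75 -0.    0.96]
slide [ 0.   -0.01  0.33] rot [-0.02 -0.01 -0.01]
```

Emit:
servo_tool:
  rot:
    - [0, 0, 0]
    - [0, 0, 0]
    - [0, 0, 0]
    - [0, 0, 0]
  slide:
    - [0, 0, 0.2]
    - [0, 0, 0.31]
    - [0, 0, 0.31]
    - [0, 0, 0.31]
  gripper: [0.8, 0.8, 0.8, 0.8]

```text
time_s: 60.75
tool_pos: [439.1, -355.1, 31.4]
eef_rot: [0.731, 0.683, -0.0, -0.0]
force: [0.8, -0.2, -2.2]
grip_width: 23.1
grip_force: 70.8
```

Emit:
servo_tool:
  rot:
    - [0, 0, 0]
    - [0, 0, 0]
    - [0, 0, 0]
    - [0, 0, 0]
    - [0, 0, 0]
  slide:
    - [0, 0, 0]
    - [0, 0, 0]
    - [0, 0, 0]
    - [0, 0, -1]
    - [0, 0, -2]
  gripper: [-0.3, -0.3, -0.3, -0.3, -0.3]

```text
time_s: 61.25
tool_pos: [438.3, -354.5, 91.4]
eef_rot: [0.73, 0.683, -0.0, -0.002]
force: [-0.8, -0.7, -0.3]
grip_width: 55.6
grip_force: 0.0
```

Emit:
servo_tool:
  rot:
    - [0, 0, -1.6]
    - [0, 0, -3.2]
    - [0, 0, -4.8]
    - [0, 0, -6.4]
    - [0, 0, -8]
  slide:
    - [0, 0, -1]
    - [0, 0, -2]
    - [0, 0, -3]
    - [0, -1, -3]
    - [0, -2, -3]
  gripper: [-0.5, -0.5, -0.5, -0.5, -0.5]

```text
time_s: 61.75
tool_pos: [380.1, -352.0, 183.1]
eef_rot: [0.45, 0.893, -0.001, 0.001]
force: [-1.2, -0.3, 0.1]
grip_width: 63.9
grip_force: 0.0
```

Emit:
servo_tool:
  rot:
    - [0, 0, -1.6]
    - [0, 0, -3.2]
    - [0, 0, -4.8]
    - [0, 0, -6.4]
    - [0, 0, -8]
  slide:
    - [0, 0, 0]
    - [0, 0, 0]
    - [0, 0, 0]
    - [0, 0, 0]
    - [0, 0, 0]
  gripper: [-0.5, -0.5, -0.5, -0.5, -0.5]

```text
time_s: 62.25
tool_pos: [379.3, -351.2, 181.8]
eef_rot: [0.118, 0.993, 0.0, -0.0]
force: [-0.5, -0.1, 0.5]
grip_width: 64.0
grip_force: 0.0
```

Emit:
servo_tool:
  rot:
    - [0, 0, -1.8]
    - [0, 0, -3]
    - [0, 0, -3]
    - [0, 0, -3]
  slide:
    - [0, 0, 0]
    - [0, 0, 0]
    - [0, 0, 0]
    - [0, 0, 0]
  gripper: [-0.5, -0.5, -0.5, -0.5]

```text
time_s: 62.65
tool_pos: [379.4, -351.1, 181.7]
eef_rot: [-0.009, 1.0, 0.0, -0.0]
force: [-0.8, -0.1, 0.4]
grip_width: 64.2
grip_force: 0.0
```

```bash
cat > look.py <<'E'
from plan import *
import cars, pc, st, sys
def it(p):
    d=np.array(p[:2])-TR[:2]; c,s=np.cos(TR[2]),np.sin(TR[2]); return [round(float(d[0]*c+d[1]*s),1),round(float(-d[0]*s+d[1]*c),1),round(float(p[2]-TR[2]),3)]
tcp()
c=cars.cars(('yellow','green','red'),verb=False)
for k in c: print(k,'in track',it(c[k]))
st.stick(verb=False)
if len(sys.argv)>1: pc.pick(*c[sys.argv[1]],14,-85)
E
python3 look.py green
```

```text
t62.6 tcp [ 379.4 -351.1  181.7] 
toolaxes [[-1.0, -0.018, 0.001], [-0.018, 1.0, 0.0], [-0.001, 0.0, -1.0]] w64.2 gf0.0 F[-0.8 -0.1  0.4] q[-0.75  0.27 -0.25  1.05 -0.   -0.76]
yellow [6.07465e+02 1.60978e+02 8.60000e-02] 0.178 z 10 n 2
green [ 4.33805e+02 -2.59680e+01  7.20000e-02] 0.098 z 0 n 2
red [6.0448e+02 2.1104e+02 4.7000e-02] 0.104 z 10 n 2
yellow in track [17.2, 151.0, 0.02]
green in track [-168.5, -24.1, 0.006]
red in track [17.5, 201.1, -0.019]
stick [ 4.39178e+02 -3.54135e+02 -6.60000e-02] 0.079
approach
rot [[0.0, 0.0, -0.07], [0.0, 0.0, -0.15], [0.0, 0.0, -0.22], [0.0, 0.0, -0.3], [0.0, 0.0, -0.37]] slide [[-0.25, 1.35, 0.38], [-0.51, 2.7, 0.76], [-0.76, 4.05, 1.15], [-1.02, 5.4, 1.53], [-1.27, 6.75, 1.91]]
rot [[0.0, -0.01, -0.08], [0.0, -0.01, -0.15], [0.0, -0.01, -0.23], [0.0, -0.01, -0.23], [0.0, -0.01, -0.23]] slide [[-0.3, 1.34, 0.38], [-0.59, 2.68, 0.76], [-0.89, 4.02, 1.14], [-0.89, 4.02, 2.12], [-0.89, 4.02, 3.1]]
rot [[0.0, 0.0, 0.0]] slide [[0.0, 0.0, 0.98]]
end [433.7 -26.1   1.9]
carry
rot [[0.0, 0.0, 0.0], [0.0, 0.0, 0.0], [0.0, 0.0, 0.04], [0.0, 0.0, 0.07], [0.0, 0.0, 0.07]] slide [[0.0, 0.0, -1.3], [0.0, 0.0, -2.6], [-0.54, -0.85, -2.6], [-1.08, -1.71, -2.6], [-2.33, -1.8, -2.6]]
rot [[0.0, 0.0, 0.0], [0.0, 0.0, 0.0], [0.0, 0.0, 0.0]] slide [[-1.25, -0.08, 0.0], [-2.49, -0.16, 0.0], [-3.74, -0.24, 0.0]]
end [619.8 -74.6  80. ]
down
rot [[0.0, 0.0, 0.0], [0.0, 0.0, 0.0], [0.0, 0.0, 0.0], [0.0, 0.0, 0.0]] slide [[0.0, 0.0, 0.56], [0.0, 0.0, 1.12], [0.0, 0.0, 1.69], [0.0, 0.0, 2.25]]
end [619.9 -74.7  12.5]
```

Emit:
servo_tool:
  rot:
    - [0, 0, -0.07]
    - [0, 0, -0.15]
    - [0, 0, -0.22]
    - [0, 0, -0.3]
    - [0, 0, -0.37]
  slide:
    - [-0.25, 1.35, 0.2]
    - [-0.51, 2.7, 0.5]
    - [-0.76, 4.05, 0.8]
    - [-1.02, 5.4, 1.1]
    - [-1.27, 6.75, 1.4]
  gripper: [-0.5, -0.5, -0.5, -0.5, -0.5]

```text
time_s: 63.75
tool_pos: [413.6, -146.5, 139.5]
eef_rot: [-0.026, 1.0, 0.0, 0.0]
force: [1.0, 0.1, -0.1]
grip_width: 64.2
grip_force: 0.0
```

Emit:
servo_tool:
  rot:
    - [0, 0, -0.08]
    - [0, 0, -0.15]
    - [0, 0, -0.23]
    - [0, 0, -0.23]
    - [0, 0, -0.23]
  slide:
    - [-0.3, 1.34, 0.2]
    - [-0.59, 2.68, 0.3]
    - [-0.89, 4.02, 0.3]
    - [-0.89, 4.02, 0.3]
    - [-0.89, 4.02, 0.3]
  gripper: [-0.5, -0.5, -0.5, -0.5, -0.5]

```text
time_s: 64.25
tool_pos: [433.8, -25.5, 130.7]
eef_rot: [-0.037, 0.999, -0.0, -0.0]
force: [-0.8, 0.7, 0.4]
grip_width: 64.1
grip_force: 0.0
```

```bash
python3 - <<'E'
from plan import *
tcp(); c=cal('wrist'); im=vision.capture('wrist'); D=regions_of('green','wrist')
for d in D[:3]:
    print(d['score'],np.round(d['uv']),im[d['mask']].mean(0).round())
d=max(D,key=lambda d:(lambda p:p[1]-p[0])(im[d['mask']].mean(0)))
p,e=fit(CAR,0,[(d['mask'],c)],[434,-26,.07],(8,8,.06)); print(p.round(3),round(e,3)); go([p[0],p[1],2.3],Ry(np.pi/2+p[2]))
E
```

```text
t64.2 tcp [433.8 -25.5 130.7] 
toolaxes [[-0.997, -0.075, 0.001], [-0.075, 0.997, -0.0], [-0.001, -0.0, -1.0]] w64.1 gf0.0 F[-0.8  0.7  0.4] q[-0.06  0.18 -0.53  0.87 -0.   -0.13]
0.89 [431.  91.] [108.  77. 117.]
0.64 [319. 229.] [36. 66. 41.]
0.47 [316. 410.] [152. 144. 135.]
[ 4.33557e+02 -2.72020e+01  4.40000e-02] 0.025
slide [-0.   -0.01  4.28] rot [-0.   -0.01  0.31]
```

Emit:
servo_tool:
  rot:
    - [0, 0, 0.31]
    - [0, 0, 0.31]
    - [0, 0, 0.31]
    - [0, 0, 0.31]
    - [0, 0, 0.31]
  slide:
    - [0, -0.03, 1.2]
    - [0, -0.03, 2.4]
    - [0, -0.03, 3.5]
    - [0, -0.03, 4.28]
    - [0, -0.03, 4.28]
  gripper: [-0.5, -0.5, -0.5, -0.5, -0.5]

```text
time_s: 64.85
tool_pos: [430.6, -28.3, -0.2]
eef_rot: [-0.021, 1.0, 0.0, -0.004]
force: [-0.4, 0.3, -0.3]
grip_width: 64.0
grip_force: 0.0
```

Emit:
servo_tool:
  rot:
    - [0, 0, 0]
    - [0, 0, 0]
    - [0, 0, 0]
    - [0, 0, 0]
    - [0, 0, 0]
  slide:
    - [0, 0, 0]
    - [0, 0, 0]
    - [0, 0, 0]
    - [0, 0, 0]
    - [0, 0, 0]
  gripper: [-0.5, 0.2, 0.2, 0.2, 0.2]
  squeeze: 45

```text
time_s: 65.35
tool_pos: [435.3, -27.5, 3.7]
eef_rot: [-0.023, 1.0, -0.0, 0.001]
force: [-0.4, -1.0, 6.6]
grip_width: 49.0
grip_force: 47.7
```

Emit:
servo_tool:
  rot:
    - [0, 0, 0]
    - [0, 0, 0]
    - [0, 0, -0.1]
    - [0, 0, -0.25]
    - [0, 0, -0.25]
  slide:
    - [0, 0, -1.3]
    - [0, 0, -2.6]
    - [-0.54, -0.85, -2.6]
    - [-1.08, -1.7, -2.6]
    - [-2.33, -1.78, -2.6]
  gripper: [0.2, 0.2, 0.2, 0.2, 0.2]

```text
time_s: 65.85
tool_pos: [504.1, -79.2, 81.0]
eef_rot: [-0.032, 0.999, -0.0, -0.001]
force: [0.4, -0.0, -1.6]
grip_width: 48.9
grip_force: 48.1
```

Emit:
servo_tool:
  rot:
    - [0, 0, 0]
    - [0, 0, 0]
    - [0, 0, 0]
    - [0, 0, 0]
    - [0, 0, 0]
  slide:
    - [-1.25, -0.08, 0]
    - [-2.49, -0.16, 0]
    - [-3.5, -0.24, 0]
    - [-3.74, -0.24, 0]
    - [-3.74, -0.24, 0]
  gripper: [0.2, 0.2, 0.2, 0.2, 0.2]

```text
time_s: 66.35
tool_pos: [619.2, -76.6, 80.0]
eef_rot: [-0.034, 0.999, 0.0, -0.0]
force: [-0.4, 0.1, -0.8]
grip_width: 49.0
grip_force: 48.1
```

Emit:
servo_tool:
  rot:
    - [0, 0, 0]
    - [0, 0, 0]
    - [0, 0, 0]
  slide:
    - [0, 0, 0]
    - [0, 0, 0]
    - [0, 0, 0]
  gripper: [0.2, 0.2, 0.2]

```text
time_s: 66.65
tool_pos: [617.1, -76.8, 80.3]
eef_rot: [-0.034, 0.999, 0.0, -0.001]
force: [0.1, -0.4, -1.6]
grip_width: 49.6
grip_force: 48.1
```

```bash
python3 -c "
from plan import *
tcp(); go(fr(TR,14,-85,12.8),Ry(np.pi/2+TR[2]))
c=cal('wrist');im=vision.capture('wrist');D=regions_of('green','wrist');t=ctrl.get_state()['tool_pos']
d=max(D,key=lambda d:(lambda p:p[1]-p[0])(im[d['mask']].mean(0)))
p,e=fit(CAR,t[2]-2,[(d['mask'],c)],[t[0],t[1],TR[2]],(5,5,.05)); print('held',p.round(3),e)"
```

```text
t66.7 tcp [617.1 -76.8  80.3] 
toolaxes [[-0.998, -0.067, 0.002], [-0.067, 0.998, 0.001], [-0.002, 0.0, -1.0]] w49.6 gf48.1 F[ 0.1 -0.4 -1.6] q[-0.12  0.52 -0.14  0.91  0.   -0.19]
slide [-0.1   0.06  2.25] rot [ 0.01 -0.02  0.01]
held [ 6.15299e+02 -7.68780e+01  6.70000e-02] 0.0498291801544104
```

Emit:
servo_tool:
  rot:
    - [0, 0, 0]
    - [0, 0, 0]
    - [0, 0, 0]
    - [0, 0, 0]
    - [0, 0, 0]
  slide:
    - [-0.1, 0.06, 0.6]
    - [-0.1, 0.06, 1.2]
    - [-0.1, 0.06, 1.8]
    - [-0.1, 0.06, 2.25]
    - [-0.1, 0.06, 2.25]
  gripper: [0.2, 0.2, 0.2, 0.2, 0.2]

```text
time_s: 67.25
tool_pos: [621.2, -74.8, 12.7]
eef_rot: [-0.034, 0.999, 0.0, -0.0]
force: [-0.1, -0.1, -0.9]
grip_width: 49.3
grip_force: 50.9
```

Emit:
servo_tool:
  rot:
    - [0, 0, 0]
    - [0, 0, 0]
    - [0, 0, 0]
    - [0, 0, 0]
    - [0, 0, 0]
  slide:
    - [0, 0, 0]
    - [0, 0, 0]
    - [0, 0, 0]
    - [0, 0, 0]
    - [0, 0, 0]
  gripper: [0.2, -0.45, -0.45, -0.45, -0.45]

```text
time_s: 67.75
tool_pos: [621.4, -74.8, 12.7]
eef_rot: [-0.034, 0.999, 0.0, -0.0]
force: [-0.4, -0.2, -0.3]
grip_width: 61.9
grip_force: 0.0
```

Emit:
servo_tool:
  rot:
    - [0, 0, 0]
    - [0, 0, 0]
    - [0, 0, 0]
    - [0, 0, 0]
    - [0, 0, 0]
  slide:
    - [0, 0, -1.5]
    - [0, 0, -3]
    - [0, 0, -4.3]
    - [1.5, 0, -4.3]
    - [3, 0, -4.3]
  gripper: [-0.45, -0.45, -0.45, -0.45, -0.45]

```text
time_s: 68.25
tool_pos: [533.7, -81.2, 143.8]
eef_rot: [-0.034, 0.999, -0.0, 0.003]
force: [-0.4, -0.4, -0.4]
grip_width: 61.6
grip_force: 0.0
```

Emit:
servo_tool:
  rot:
    - [0, 0, 1.6]
    - [0, 0, 3.2]
    - [0, 0, 4.8]
    - [0, 0, 6.4]
    - [0, 0, 8]
  slide:
    - [0.28, -0.68, -0.1]
    - [0.55, -1.36, -0.2]
    - [0.83, -2.04, -0.3]
    - [1.11, -2.72, -0.4]
    - [1.39, -3.4, -0.5]
  gripper: [-0.3, -0.3, -0.3, -0.3, -0.3]

```text
time_s: 68.75
tool_pos: [496.4, -186.2, 157.0]
eef_rot: [0.313, 0.95, 0.0, -0.0]
force: [1.1, 0.0, -0.2]
grip_width: 55.2
grip_force: 0.0
```

Emit:
servo_tool:
  rot:
    - [0, 0, 1.6]
    - [0, 0, 3.2]
    - [0, 0, 4.8]
    - [0, 0, 6.4]
    - [0, 0, 8]
  slide:
    - [-0.23, -0.7, 0]
    - [-0.46, -1.4, 0]
    - [-0.69, -2.1, 0]
    - [-0.91, -2.8, 0]
    - [-1.14, -3.49, 0]
  gripper: [-0.3, -0.3, -0.3, -0.3, -0.3]

```text
time_s: 69.25
tool_pos: [462.2, -291.0, 156.8]
eef_rot: [0.619, 0.785, -0.0, -0.0]
force: [0.3, -0.5, 0.7]
grip_width: 55.4
grip_force: 0.0
```

Emit:
servo_tool:
  rot:
    - [0, 0, 1.6]
    - [0, 0, 3.2]
    - [0, 0, 3.5]
    - [0, 0, 3.5]
    - [0, 0, 3.5]
  slide:
    - [-0.63, -0.39, 0]
    - [-1.25, -0.78, 0]
    - [-1.95, -1.2, 0]
    - [-1.95, -1.2, 0]
    - [-1.95, -1.2, 0]
  gripper: [-0.3, -0.3, -0.3, -0.3, -0.3]

```text
time_s: 69.75
tool_pos: [441.5, -355.6, 156.6]
eef_rot: [0.73, 0.684, 0.0, -0.001]
force: [0.0, -0.1, -0.3]
grip_width: 55.7
grip_force: 0.0
```

Emit:
servo_tool:
  rot:
    - [0, 0, 0]
    - [0, 0, 0]
  slide:
    - [0, 0, 0]
    - [0, 0, 0]
  gripper: [-0.3, -0.3]

```text
time_s: 69.95
tool_pos: [441.9, -354.7, 156.6]
eef_rot: [0.729, 0.685, -0.0, -0.001]
force: [0.5, 0.4, -0.4]
grip_width: 55.7
grip_force: 0.0
```

```bash
python3 ws.py
```

```text
t70.0 tcp [ 441.9 -354.7  156.6] 
toolaxes [[0.062, 0.998, 0.001], [0.998, -0.062, -0.001], [-0.001, 0.001, -1.0]] w55.7 gf0.0 F[ 0.5  0.4 -0.4] q[-0.68  0.37 -0.17  1.03  0.    0.96]
stick [ 4.38885e+02 -3.53897e+02 -6.60000e-02] 0.011
slide [ 0.02 -0.1   4.22] rot [-0.01 -0.01  0.04]
```

Same cycle for green.

Emit:
servo_tool:
  rot:
    - [0, 0, 0.04]
    - [0, 0, 0.04]
    - [0, 0, 0.04]
    - [0, 0, 0.04]
    - [0, 0, 0.04]
  slide:
    - [0.02, -0.1, 1.4]
    - [0.02, -0.1, 2.8]
    - [0.02, -0.1, 3.6]
    - [0.02, -0.1, 4.22]
    - [0.02, -0.1, 4.22]
  gripper: [-0.3, -0.3, -0.3, -0.3, -0.3]

```text
time_s: 70.55
tool_pos: [436.8, -352.6, 27.4]
eef_rot: [0.73, 0.683, -0.001, -0.003]
force: [-0.4, 0.6, 0.1]
grip_width: 55.6
grip_force: 0.0
```

Emit:
servo_tool:
  rot:
    - [0, 0, 0]
    - [0, 0, 0]
    - [0, 0, 0]
    - [0, 0, 0]
    - [0, 0, 0]
  slide:
    - [0, 0, 0]
    - [0, 0, 0]
    - [0, 0, 0]
    - [0, 0, 0]
    - [0, 0, 0]
  gripper: [-0.3, -0.3, 0.8, 0.8, 0.8]
  squeeze: 70

```text
time_s: 71.05
tool_pos: [439.3, -355.3, 31.2]
eef_rot: [0.73, 0.683, -0.0, 0.001]
force: [-0.1, 0.8, 5.4]
grip_width: 23.0
grip_force: 69.5
```

Emit:
servo_tool:
  rot:
    - [0, 0, 0]
    - [0, 0, 0]
    - [0, 0, 0]
    - [0, 0, 0]
    - [0, 0, 0]
  slide:
    - [0, 0, 0]
    - [0, 0, 0]
    - [0, 0, -0.7]
    - [0, 0, -1.4]
    - [0, 0, -1.83]
  gripper: [0.8, 0.8, 0.8, 0.8, 0.8]

```text
time_s: 71.55
tool_pos: [438.9, -355.0, 86.0]
eef_rot: [0.73, 0.683, -0.0, 0.0]
force: [-0.5, -0.6, -2.1]
grip_width: 23.1
grip_force: 69.1
```

Emit:
servo_tool:
  rot:
    - [0, 0, 0]
    - [0, 0, 0]
    - [0, 0, 0]
  slide:
    - [0, 0, 0]
    - [0, 0, 0]
    - [0, 0, 0]
  gripper: [0.8, 0.8, 0.8]

```text
time_s: 71.85
tool_pos: [437.8, -354.1, 83.7]
eef_rot: [0.73, 0.683, -0.0, -0.001]
force: [0.2, 0.0, -1.6]
grip_width: 23.4
grip_force: 69.1
```

```bash
python3 - <<'E'
from plan import *
import cars
tcp()
q=cars.cars(('green',),verb=False)['green']; print('want',fr(TR,14,-85))
S=fr(TR,8,-272,85); plan([(S,Ry(TR[2]))])
E
```

```text
t71.8 tcp [ 437.8 -354.1   83.7] 
toolaxes [[0.067, 0.998, 0.002], [0.998, -0.067, -0.003], [-0.002, 0.002, -1.0]] w23.4 gf69.1 F[ 0.2  0.  -1.6] q[-0.68  0.43 -0.29  0.85 -0.    0.96]
green [ 6.19751e+02 -7.42140e+01  9.80000e-02] 0.106 z 10 n 2
want [619.87544709 -74.69160787   0.        ]
rot [[0.0, 0.0, -0.31], [-0.01, -0.01, -0.61], [-0.01, -0.01, -0.92], [-0.02, -0.01, -1.22], [-0.02, -0.02, -1.53]] slide [[0.7, 1.21, -0.01], [1.4, 2.42, -0.02], [2.1, 3.63, -0.02], [2.8, 4.84, -0.03], [3.5, 6.05, -0.04]]
end [ 626.4 -261.8   85.1]
```

Emit:
servo_tool:
  rot:
    - [0, 0, -0.31]
    - [0, 0, -0.61]
    - [0, 0, -0.92]
    - [0, 0, -1.22]
    - [0, 0, -1.53]
  slide:
    - [0.7, 1.21, 0]
    - [1.4, 2.42, 0]
    - [2.1, 3.63, 0]
    - [2.8, 4.84, 0]
    - [3.5, 6.05, 0]
  gripper: [0.8, 0.8, 0.8, 0.8, 0.8]

```text
time_s: 72.55
tool_pos: [628.0, -261.2, 84.3]
eef_rot: [0.683, 0.731, -0.0, -0.001]
force: [0.5, -1.0, -1.8]
grip_width: 23.2
grip_force: 69.3
```

Emit:
servo_tool:
  rot:
    - [0, 0, 0]
    - [0, 0, 0]
    - [0, 0, 0]
    - [0, 0, 0]
    - [0, 0, 0]
  slide:
    - [0, 0, 0]
    - [0, 0, 0]
    - [0, 0, 0]
    - [0, 0, 0.5]
    - [0, 0, 1]
  gripper: [0.8, 0.8, 0.8, 0.8, 0.8]

```text
time_s: 73.05
tool_pos: [625.8, -263.3, 55.2]
eef_rot: [0.684, 0.729, -0.0, 0.0]
force: [1.1, 0.3, -2.2]
grip_width: 23.1
grip_force: 69.8
```

Emit:
servo_tool:
  rot:
    - [0, 0, 0]
    - [0, 0, 0]
    - [0, 0, 0]
    - [0, 0, 0]
  slide:
    - [0, 0, 0]
    - [0, 0, 0]
    - [0, 0, 0]
    - [0, 0, 0]
  gripper: [0.8, 0.8, 0.8, 0.8]

```text
time_s: 73.45
tool_pos: [627.2, -262.7, 55.9]
eef_rot: [0.683, 0.73, 0.0, 0.0]
force: [-0.6, -0.4, -2.0]
grip_width: 23.2
grip_force: 69.6
```

```bash
python3 - <<'E'
from plan import *
tcp(); go(fr(TR,8,-272,39.3),Ry(TR[2]))
E
python3 hold.py
```

```text
t73.5 tcp [ 627.2 -262.7   55.9] 
toolaxes [[-0.066, 0.998, -0.0], [0.998, 0.066, 0.001], [0.001, -0.0, -1.0]] w23.2 gf69.6 F[-0.6 -0.4 -2. ] q[-0.4   0.63 -0.01  0.93  0.    1.11]
slide [ 0.04 -0.03  0.55] rot [ 0.01  0.   -0.  ]
t73.5 tcp [ 627.2 -262.7   55.9] 
toolaxes [[-0.066, 0.998, -0.0], [0.998, 0.066, 0.001], [0.001, -0.0, -1.0]] w23.2 gf69.6 F[-0.6 -0.4 -2. ] q[-0.4   0.63 -0.01  0.93  0.    1.11]
held stick [ 6.26784e+02 -2.59310e+02  6.60000e-02] e 0.082 rel in stick axes x,y [-0.2  3.4] dyaw -0.0
```

Emit:
servo_tool:
  rot:
    - [0, 0, 0]
    - [0, 0, 0]
    - [0, 0, 0]
    - [0, 0, 0]
    - [0, 0, 0]
  slide:
    - [0.04, -0.03, 0.25]
    - [0.04, -0.03, 0.54]
    - [0.04, -0.03, 0.54]
    - [0.04, -0.03, 0.54]
    - [0.04, -0.03, 0.54]
  gripper: [0.8, 0.8, 0.8, 0.8, 0.8]

```text
time_s: 74.05
tool_pos: [625.4, -260.8, 38.0]
eef_rot: [0.683, 0.73, -0.0, -0.001]
force: [-0.1, 0.2, -2.4]
grip_width: 23.0
grip_force: 70.8
```

Emit:
servo_tool:
  rot:
    - [0, 0, 0]
    - [0, 0, 0]
    - [0, 0, 0]
    - [0, 0, 0]
    - [0, 0, 0]
  slide:
    - [0.15, 0, 0]
    - [0.3, 0, 0]
    - [0.45, 0, 0]
    - [0.6, 0.03, 0]
    - [0.7, 0.06, 0]
  gripper: [0.8, 0.8, 0.8, 0.8, 0.8]

```text
time_s: 74.55
tool_pos: [626.1, -239.4, 38.6]
eef_rot: [0.683, 0.73, -0.0, -0.0]
force: [-0.1, -1.1, -2.1]
grip_width: 23.0
grip_force: 70.6
```

Emit:
servo_tool:
  rot:
    - [0, 0, 0]
    - [0, 0, 0]
    - [0, 0, 0]
    - [0, 0, 0]
    - [0, 0, 0]
  slide:
    - [0.15, 0.07, 0]
    - [0.3, 0.14, 0]
    - [0.45, 0.21, 0]
    - [0.6, 0.26, 0]
    - [0.7, 0.29, 0]
  gripper: [0.8, 0.8, 0.8, 0.8, 0.8]

```text
time_s: 75.05
tool_pos: [633.3, -218.1, 38.6]
eef_rot: [0.683, 0.73, -0.001, -0.0]
force: [-1.3, -2.8, -1.2]
grip_width: 23.3
grip_force: 70.7
```

Emit:
servo_tool:
  rot:
    - [0, 0, 0]
    - [0, 0, 0]
    - [0, 0, 0]
    - [0, 0, 0]
    - [0, 0, 0]
  slide:
    - [0.1, 0.04, 0]
    - [0.3, 0.04, 0]
    - [0.5, 0.04, 0]
    - [0.7, 0.04, 0]
    - [0.9, 0.04, 0]
  gripper: [0.8, 0.8, 0.8, 0.8, 0.8]

```text
time_s: 75.55
tool_pos: [631.8, -191.6, 38.5]
eef_rot: [0.683, 0.73, -0.001, -0.001]
force: [-3.7, -3.4, -0.8]
grip_width: 23.2
grip_force: 70.8
```

```bash
python3 rc2.py green -27 side; python3 hold.py
```

```text
t75.5 tcp [ 631.8 -191.6   38.5] 
toolaxes [[-0.066, 0.998, -0.001], [0.998, 0.066, -0.003], [-0.003, -0.001, -1.0]] w23.2 gf70.8 F[-3.7 -3.4 -0.8] q[-0.29  0.61 -0.08  0.87 -0.    1.21]
tcp in track [  18.2 -202.5]
side green y,x best [(np.float64(0.197), np.float64(-27.5), np.float64(16.0)), (np.float64(0.199), np.float64(-28.5), np.float64(16.0)), (np.float64(0.202), np.float64(-28.0), np.float64(16.0)), (np.float64(0.204), np.float64(-27.5), np.float64(18.0))]
t75.6 tcp [ 631.7 -190.3   38.5] 
toolaxes [[-0.067, 0.998, 0.001], [0.998, 0.067, -0.003], [-0.003, 0.001, -1.0]] w23.1 gf70.7 F[-3.9 -1.7 -0.5] q[-0.29  0.61 -0.09  0.87 -0.    1.21]
held stick [ 6.31133e+02 -1.86576e+02  7.00000e-02] e 0.082 rel in stick axes x,y [-0.3  3.8] dyaw 0.003
```

Emit:
servo_tool:
  rot:
    - [0, 0, 0]
    - [0, 0, 0]
    - [0, 0, 0]
    - [0, 0, 0]
    - [0, 0, 0]
  slide:
    - [0.2, 0, 0]
    - [0.4, 0, 0]
    - [0.6, 0, 0]
    - [0.8, 0, 0]
    - [1, 0, 0]
  gripper: [0.8, 0.8, 0.8, 0.8, 0.8]

```text
time_s: 76.2
tool_pos: [630.0, -162.2, 38.6]
eef_rot: [0.683, 0.73, -0.001, -0.0]
force: [-4.3, -4.8, 0.3]
grip_width: 23.5
grip_force: 70.9
```

Emit:
servo_tool:
  rot:
    - [0, 0, 0]
    - [0, 0, 0]
    - [0, 0, 0]
    - [0, 0, 0]
    - [0, 0, 0]
  slide:
    - [0.2, 0, 0]
    - [0.4, 0, 0]
    - [0.6, 0, 0]
    - [0.8, 0, 0]
    - [1, 0, 0]
  gripper: [0.8, 0.8, 0.8, 0.8, 0.8]

```text
time_s: 76.7
tool_pos: [628.0, -132.2, 38.5]
eef_rot: [0.683, 0.73, -0.001, -0.0]
force: [-4.3, -3.4, -0.7]
grip_width: 23.2
grip_force: 70.9
```

Emit:
servo_tool:
  rot:
    - [0, 0, 0]
    - [0, 0, 0]
    - [0, 0, 0]
    - [0, 0, 0]
    - [0, 0, 0]
  slide:
    - [0.2, 0, 0]
    - [0.4, 0, 0]
    - [0.6, 0, 0]
    - [0.75, 0, 0]
    - [0.85, 0, 0]
  gripper: [0.8, 0.8, 0.8, 0.8, 0.8]

```text
time_s: 77.2
tool_pos: [626.2, -106.5, 38.5]
eef_rot: [0.683, 0.73, -0.001, -0.001]
force: [-4.3, -4.5, -0.7]
grip_width: 23.0
grip_force: 70.8
```

Emit:
servo_tool:
  rot:
    - [0, 0, 0]
    - [0, 0, 0]
    - [0, 0, 0]
    - [0, 0, 0]
  slide:
    - [0.1, 0, 0]
    - [0.14, 0, 0]
    - [0.14, 0, 0]
    - [0.14, 0, 0]
  gripper: [0.8, 0.8, 0.8, 0.8]

```text
time_s: 77.6
tool_pos: [625.9, -102.2, 38.4]
eef_rot: [0.683, 0.73, -0.001, -0.001]
force: [-4.0, -2.2, -0.4]
grip_width: 22.9
grip_force: 70.8
```

```bash
python3 rc2.py green 63 side
```

```text
t77.6 tcp [ 625.9 -102.2   38.4] 
toolaxes [[-0.066, 0.998, -0.0], [0.998, 0.066, -0.003], [-0.003, -0.0, -1.0]] w22.9 gf70.8 F[-4.  -2.2 -0.4] q[-0.16  0.58 -0.16  0.84 -0.    1.34]
tcp in track [  18.2 -112.9]
side green y,x best [(np.float64(0.108), np.float64(61.5), np.float64(18.0)), (np.float64(0.108), np.float64(61.0), np.float64(18.0)), (np.float64(0.11), np.float64(62.0), np.float64(18.0)), (np.float64(0.114), np.float64(62.0), np.float64(16.0))]
```

Emit:
servo_tool:
  rot:
    - [0, 0, 0]
    - [0, 0, 0]
    - [0, 0, 0]
    - [0, 0, 0]
    - [0, 0, 0]
  slide:
    - [0.04, 0, 0]
    - [0.07, 0, 0]
    - [0.07, 0, 0]
    - [0.07, -0.04, 0]
    - [0.07, -0.1, 0]
  gripper: [0.8, 0.8, 0.8, 0.8, 0.8]

```text
time_s: 78.15
tool_pos: [624.6, -99.9, 38.7]
eef_rot: [0.684, 0.73, 0.001, -0.0]
force: [0.4, 0.1, -2.6]
grip_width: 22.8
grip_force: 70.5
```

Emit:
servo_tool:
  rot:
    - [0, 0, 0]
    - [0, 0, 0]
    - [0, 0, 0]
    - [0, 0, 0]
    - [0, 0, 0]
  slide:
    - [-0.05, 0, 0]
    - [-0.1, 0, 0]
    - [-0.1, 0, 0]
    - [-0.1, 0, 0]
    - [-0.1, 0, 0]
  gripper: [0.8, 0.8, 0.8, 0.8, 0.8]

```text
time_s: 78.65
tool_pos: [624.3, -102.9, 38.8]
eef_rot: [0.683, 0.73, 0.0, -0.0]
force: [0.2, 0.4, -1.4]
grip_width: 22.9
grip_force: 70.5
```

```bash
python3 rc2.py green 63 side
```

```text
t78.7 tcp [ 624.3 -102.9   38.8] 
toolaxes [[-0.066, 0.998, 0.001], [0.998, 0.066, -0.0], [-0.0, 0.001, -1.0]] w22.9 gf70.5 F[ 0.2  0.4 -1.4] q[-0.16  0.57 -0.17  0.83  0.    1.34]
tcp in track [  16.6 -113.4]
side green y,x best [(np.float64(0.119), np.float64(63.5), np.float64(18.0)), (np.float64(0.12), np.float64(64.0), np.float64(18.0)), (np.float64(0.122), np.float64(63.0), np.float64(18.0)), (np.float64(0.123), np.float64(64.0), np.float64(16.0))]
```

Emit:
servo_tool:
  rot:
    - [0, 0, 0]
    - [0, 0, 0]
    - [0, 0, 0]
    - [0, 0, 0]
    - [0, 0, 0]
  slide:
    - [0, 0, 0]
    - [0, 0, 0]
    - [0, 0, 0]
    - [0, 0, 0]
    - [0, 0, 0]
  gripper: [0.8, 0.8, 0.8, 0.8, 0.8]

```text
time_s: 79.2
tool_pos: [624.1, -103.0, 38.7]
eef_rot: [0.683, 0.73, -0.0, -0.0]
force: [-0.4, 0.6, -1.5]
grip_width: 22.6
grip_force: 70.5
```

Emit:
servo_tool:
  rot:
    - [0, 0, 0]
    - [0, 0, 0]
    - [0, 0, 0]
    - [0, 0, 0]
    - [0, 0, 0]
  slide:
    - [0, 0, 0]
    - [0, 0, 0]
    - [0, 0, 0]
    - [0, 0, 0]
    - [0, 0, 0]
  gripper: [0.8, 0.8, 0.8, 0.8, 0.8]

```text
time_s: 79.7
tool_pos: [624.0, -103.0, 38.7]
eef_rot: [0.683, 0.73, -0.0, -0.0]
force: [0.9, 0.8, -1.5]
grip_width: 23.3
grip_force: 70.5
```

Emit:
servo_tool:
  rot:
    - [0, 0, 0]
    - [0, 0, 0]
    - [0, 0, 0]
    - [0, 0, 0]
    - [0, 0, 0]
  slide:
    - [0, 0, 0]
    - [0, 0, 0]
    - [0, 0, 0]
    - [0, 0, 0]
    - [0, 0, 0]
  gripper: [0.8, 0.8, 0.8, 0.8, 0.8]

```text
time_s: 80.2
tool_pos: [624.1, -103.0, 38.7]
eef_rot: [0.683, 0.73, -0.0, -0.0]
force: [-0.6, 0.1, -1.9]
grip_width: 23.4
grip_force: 70.5
```

Emit:
servo_tool:
  rot:
    - [0, 0, 0]
    - [0, 0, 0]
    - [0, 0, 0]
    - [0, 0, 0]
    - [0, 0, 0]
  slide:
    - [0, 0, 0]
    - [0, 0, 0]
    - [0, 0, 0]
    - [0, 0, 0]
    - [0, 0, 0]
  gripper: [0.8, 0.8, 0.8, 0.8, 0.8]

```text
time_s: 80.7
tool_pos: [624.1, -103.0, 38.7]
eef_rot: [0.683, 0.73, -0.0, -0.0]
force: [-0.4, 0.5, -2.5]
grip_width: 23.2
grip_force: 70.5
```

```bash
python3 rc2.py green 63 side
```

```text
t80.7 tcp [ 624.1 -103.    38.7] 
toolaxes [[-0.066, 0.998, 0.0], [0.998, 0.066, -0.001], [-0.001, 0.0, -1.0]] w23.2 gf70.5 F[-0.4  0.5 -2.5] q[-0.16  0.57 -0.17  0.83  0.    1.34]
tcp in track [  16.3 -113.5]
side green y,x best [(np.float64(0.117), np.float64(63.5), np.float64(18.0)), (np.float64(0.12), np.float64(64.0), np.float64(16.0)), (np.float64(0.12), np.float64(64.0), np.float64(18.0)), (np.float64(0.121), np.float64(63.0), np.float64(18.0))]
```

Emit:
servo_tool:
  rot:
    - [0, 0, 0]
    - [0, 0, 0]
    - [0, 0, 0]
    - [0, 0, 0]
    - [0, 0, 0]
  slide:
    - [0, 0, 0]
    - [0.04, 0, 0]
    - [0.1, 0.05, 0]
    - [0.2, 0.1, 0]
    - [0.4, 0.1, 0]
  gripper: [0.8, 0.8, 0.8, 0.8, 0.8]

```text
time_s: 81.25
tool_pos: [625.1, -92.1, 38.6]
eef_rot: [0.683, 0.73, -0.002, -0.0]
force: [-3.6, -4.8, 0.5]
grip_width: 23.4
grip_force: 70.9
```

Emit:
servo_tool:
  rot:
    - [0, 0, 0]
    - [0, 0, 0]
    - [0, 0, 0]
    - [0, 0, 0]
    - [0, 0, 0]
  slide:
    - [0.2, 0, 0]
    - [0.4, 0, 0]
    - [0.6, 0, 0]
    - [0.8, 0, 0]
    - [1, 0, 0]
  gripper: [0.8, 0.8, 0.8, 0.8, 0.8]

```text
time_s: 81.75
tool_pos: [623.0, -61.7, 38.6]
eef_rot: [0.683, 0.73, -0.002, -0.0]
force: [-3.4, -5.6, 2.0]
grip_width: 23.2
grip_force: 71.0
```

Emit:
servo_tool:
  rot:
    - [0, 0, 0]
    - [0, 0, 0]
    - [0, 0, 0]
    - [0, 0, 0]
    - [0, 0, 0]
  slide:
    - [0.2, 0, 0]
    - [0.4, 0, 0]
    - [0.6, 0, 0]
    - [0.8, 0, 0]
    - [0.95, 0, 0]
  gripper: [0.8, 0.8, 0.8, 0.8, 0.8]

```text
time_s: 82.25
tool_pos: [621.1, -33.4, 38.6]
eef_rot: [0.683, 0.73, -0.002, -0.0]
force: [-3.1, -6.3, 0.1]
grip_width: 23.5
grip_force: 71.0
```

Emit:
servo_tool:
  rot:
    - [0, 0, 0]
    - [0, 0, 0]
    - [0, 0, 0]
    - [0, 0, 0]
    - [0, 0, 0]
  slide:
    - [0, 0, 0]
    - [0, -0.1, 0]
    - [-0.3, -0.2, 0]
    - [-1.5, -0.2, 0]
    - [-3, -0.2, 0]
  gripper: [0.8, 0.8, 0.8, 0.8, 0.8]

```text
time_s: 82.75
tool_pos: [623.0, -122.0, 38.9]
eef_rot: [0.682, 0.731, 0.001, -0.0]
force: [0.7, -0.2, -1.5]
grip_width: 23.3
grip_force: 70.6
```

Emit:
servo_tool:
  rot:
    - [0, 0, 0]
    - [0, 0, 0]
    - [0, 0, 0]
    - [0, 0, 0]
    - [0, 0, 0]
  slide:
    - [-1.2, 0, 0]
    - [-2.4, 0, 0]
    - [-3, 0, -0.5]
    - [-3, 0, -1.5]
    - [-3, 0, -1.5]
  gripper: [0.8, 0.8, 0.8, 0.8, 0.8]

```text
time_s: 83.25
tool_pos: [631.7, -214.9, 87.7]
eef_rot: [0.684, 0.729, 0.002, 0.003]
force: [0.9, -0.7, -1.3]
grip_width: 22.7
grip_force: 70.7
```

Emit:
servo_tool:
  rot:
    - [0, 0, 0]
    - [0, 0, 0]
    - [0, 0, 0]
    - [0, 0, 0]
  slide:
    - [0, 0, 0]
    - [0, 0, 0]
    - [0, 0, 0]
    - [0, 0, 0]
  gripper: [0.8, 0.8, 0.8, 0.8]

```text
time_s: 83.65
tool_pos: [627.7, -211.8, 82.5]
eef_rot: [0.683, 0.73, -0.0, -0.001]
force: [-0.2, 0.2, -1.8]
grip_width: 23.2
grip_force: 70.7
```

```bash
python3 hold.py; python3 - <<'E'
from plan import *
import cars
c=cars.cars(verb=False)
for k,p in c.items():
    d=np.array(p[:2])-TR[:2]; print(k,(R.from_euler('z',-TR[2]).apply([d[0],d[1],0])[:2]).round(1),round(p[2]-TR[2],3))
O=fr(MA,5,-57); up=lambda z:np.array([O[0],O[1],z])
plan([(np.array([560,-310,85]),Ry(0.0)),(up(85),Ry(MA[2]))])
E
```

```text
t83.7 tcp [ 627.7 -211.8   82.5] 
toolaxes [[-0.067, 0.998, 0.001], [0.998, 0.067, -0.002], [-0.003, 0.001, -1.0]] w23.2 gf70.7 F[-0.2  0.2 -1.8] q[-0.33  0.58 -0.02  0.97  0.    1.18]
held stick [ 6.27079e+02 -2.07994e+02  6.70000e-02] e 0.084 rel in stick axes x,y [-0.3  3.8] dyaw -0.0
red [6.01512e+02 2.41366e+02 6.60000e-02] 0.172 z 10 n 2
yellow [6.05014e+02 1.93087e+02 7.70000e-02] 0.167 z 10 n 2
green [6.08775e+02 1.43261e+02 6.20000e-02] 0.169 z 10 n 2
red [ 16.5 231.6] -0.0
yellow [ 16.8 183.2] 0.011
green [ 17.3 133.2] -0.004
rot [[0.0, 0.0, 0.25], [0.0, 0.0, 0.51], [-0.01, 0.0, 0.76], [-0.01, 0.0, 1.01], [-0.01, 0.0, 1.26]] slide [[-1.03, -0.83, -0.01], [-2.06, -1.66, -0.03], [-3.09, -2.49, -0.04], [-3.5, -3.87, -0.04], [-3.9, -5.25, -0.04]]
rot [[0.0, 0.0, 0.26]] slide [[-0.55, -1.33, 0.0]]
end [ 438.4 -354.4   84.9]
```

Emit:
servo_tool:
  rot:
    - [0, 0, 0.25]
    - [0, 0, 0.51]
    - [0, 0, 0.76]
    - [0, 0, 1.01]
    - [0, 0, 1.26]
  slide:
    - [-1.03, -0.83, 0]
    - [-2.06, -1.66, -0.04]
    - [-3.09, -2.49, -0.05]
    - [-3.5, -3.87, -0.05]
    - [-3.9, -5.25, -0.05]
  gripper: [0.8, 0.8, 0.8, 0.8, 0.8]

```text
time_s: 84.65
tool_pos: [478.1, -341.0, 85.3]
eef_rot: [0.723, 0.691, -0.0, 0.0]
force: [-0.2, -0.1, -2.1]
grip_width: 23.7
grip_force: 70.6
```

Emit:
servo_tool:
  rot:
    - [0, 0, 0.26]
    - [0, 0, 0.26]
    - [0, 0, 0.26]
    - [0, 0, 0.26]
    - [0, 0, 0.26]
  slide:
    - [-0.55, -1.33, 0]
    - [-0.55, -1.33, 0]
    - [-0.55, -1.33, 0]
    - [-0.55, -1.33, 0.5]
    - [-0.55, -1.33, 1]
  gripper: [0.8, 0.8, 0.8, 0.8, 0.8]

```text
time_s: 85.15
tool_pos: [440.7, -355.0, 55.8]
eef_rot: [0.73, 0.684, 0.0, 0.001]
force: [-0.2, 0.5, -2.4]
grip_width: 23.3
grip_force: 70.8
```

Emit:
servo_tool:
  rot:
    - [0, 0, 0]
    - [0, 0, 0]
    - [0, 0, 0]
    - [0, 0, 0]
    - [0, 0, 0]
  slide:
    - [0, 0, 0]
    - [0, 0, 0]
    - [0, 0, 0.3]
    - [0, 0, 0.5]
    - [0, 0, 0.5]
  gripper: [0.8, 0.8, 0.8, 0.8, 0.8]

```text
time_s: 85.65
tool_pos: [437.9, -353.8, 39.4]
eef_rot: [0.73, 0.683, -0.0, -0.001]
force: [-0.4, 0.0, -2.0]
grip_width: 23.1
grip_force: 70.6
```

```bash
python3 -c "
from plan import *
tcp(); go(list(fr(MA,5,-57)[:2])+[30],Ry(MA[2]))"
```

```text
t85.7 tcp [ 437.9 -353.8   39.4] 
toolaxes [[0.066, 0.998, 0.001], [0.998, -0.066, -0.002], [-0.002, 0.001, -1.0]] w23.1 gf70.6 F[-0.4  0.  -2. ] q[-0.68  0.47 -0.35  0.75 -0.    0.96]
slide [-0.02  0.02  0.31] rot [-0.02 -0.01 -0.  ]
```

Emit:
servo_tool:
  rot:
    - [0, 0, 0]
    - [0, 0, 0]
    - [0, 0, 0]
    - [0, 0, 0]
  slide:
    - [0, 0, 0.2]
    - [0, 0, 0.31]
    - [0, 0, 0.31]
    - [0, 0, 0.31]
  gripper: [0.8, 0.8, 0.8, 0.8]

```text
time_s: 86.05
tool_pos: [438.3, -354.5, 30.9]
eef_rot: [0.73, 0.683, -0.0, -0.0]
force: [0.8, -1.0, -1.1]
grip_width: 23.0
grip_force: 70.8
```

Emit:
servo_tool:
  rot:
    - [0, 0, 0]
    - [0, 0, 0]
    - [0, 0, 0]
    - [0, 0, 0]
    - [0, 0, 0]
  slide:
    - [0, 0, 0]
    - [0, 0, 0]
    - [0, 0, 0]
    - [0, 0, -1]
    - [0, 0, -2]
  gripper: [-0.3, -0.3, -0.3, -0.3, -0.3]

```text
time_s: 86.55
tool_pos: [437.5, -353.7, 90.7]
eef_rot: [0.73, 0.683, -0.0, -0.002]
force: [0.3, -1.4, 0.0]
grip_width: 55.4
grip_force: 0.0
```

Emit:
servo_tool:
  rot:
    - [0, 0, 0]
    - [0, 0, 0]
    - [0, 0, 0]
    - [0, 0, 0]
    - [0, 0, 0]
  slide:
    - [0, 0, -1]
    - [0, 0, -2]
    - [0, 0, -3]
    - [0, -1.5, -4]
    - [0, -3, -4]
  gripper: [-0.3, -0.3, -0.3, -0.3, -0.3]

```text
time_s: 87.05
tool_pos: [351.0, -350.7, 214.7]
eef_rot: [0.729, 0.684, -0.0, 0.004]
force: [-0.8, -2.2, -0.1]
grip_width: 55.5
grip_force: 0.0
```

Emit:
servo_tool:
  rot:
    - [0, 0, 0]
    - [0, 0, 0]
    - [0, 0, 0]
  slide:
    - [0, 0, 0]
    - [0, 0, 0]
    - [0, 0, 0]
  gripper: [-0.3, -0.3, -0.3]

```text
time_s: 87.35
tool_pos: [349.4, -348.8, 211.1]
eef_rot: [0.73, 0.683, 0.0, 0.0]
force: [-0.2, -0.5, -0.3]
grip_width: 55.6
grip_force: 0.0
```

```bash
python3 look.py; python3 wv.py top fin.png 90 550 90 420 1.7
```

```text
t87.3 tcp [ 349.4 -348.8  211.1] 
toolaxes [[0.066, 0.998, -0.0], [0.998, -0.066, 0.0], [0.0, -0.0, -1.0]] w55.6 gf0.0 F[-0.2 -0.5 -0.3] q[-0.78  0.22 -0.25  1.1   0.    0.85]
yellow [6.05629e+02 1.93441e+02 9.70000e-02] 0.195 z 10 n 2
green [6.16641e+02 2.40000e-02 0.00000e+00] 1.0 z 10 n 2
red [6.00965e+02 2.43529e+02 6.80000e-02] 0.151 z 10 n 2
yellow in track [17.5, 183.5, 0.031]
green in track [15.7, -10.2, -0.066]
red in track [16.1, 233.8, 0.002]
stick [ 4.38329e+02 -3.54043e+02 -6.50000e-02] 0.084
```

View pics/fin.png

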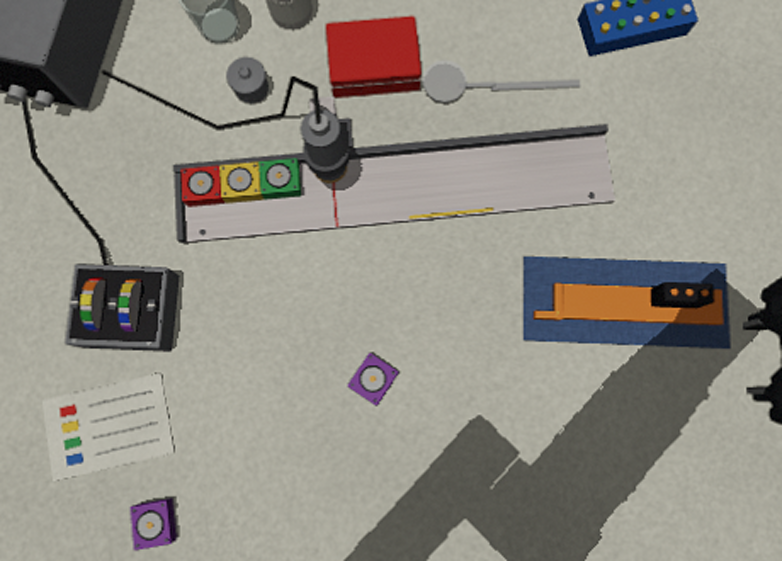

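The picture shows red, yellow and green on the outfeed at (200,183), (240,180) and (279,175). The stick lies along its mat, and the wheels show yellow and green on the index lines, which is 45. I'm handing the job in.

```bash
python3 -c "
from cell import ctrl
print(ctrl.close_job())"
```

```text
the job is handed in; nothing more can be done
None
```

I set the wheels to 45 and counted red, yellow and green in order (blue was absent). All three stand on the outfeed, the stick is back on its mat, and the job was handed in at about 87 s; no verdict came back.

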